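Close and number a cake order for collection

TASK

Get the cake order ready for collection: roll the three thumbwheels of the order-number stand so that 4, 7, 2 (left to right, seen from the robot) face straight up, and close every carton on the counter with one of the spring clips from the strip, squeezed open and let go so that it grips the carton's upright tab about the middle, standing straight on it; any clip not needed stays put on the strip. When all that is done, press the counter bell right down and let it spring up; keep the cartons upright and leave the other things on the counter alone.

Things in the scene. Friction and masses are not known exactly. Their poses are not given: they have to be found in the camera images.
- wheel1 (a joint): left thumbwheel of the order-number stand (seen from the robot): white, black digits 0-9 round its rim, 36 degrees apart. Value = its turn, rad: digit D faces straight up at D x 0.628. Grows as the wheel's top rolls away from the robot (stand's +x). Light friction (under 1 N at the rim), no click stops, stays where left; end stops at -0.2 and 5.85, just past 0 and 9.
- wheel1_hub (a point): axle centre of the left thumbwheel (90 mm diameter, 24 mm wide), 62 mm above the counter. Axes of the fixed stand: x away from the robot, y along the axle to the left, z up; they do not turn with the wheel. 42 mm gaps between wheels and to the end cheeks (82 mm high, red mark at the reading line). Housing 110 x 260 mm, only 50 mm high: the wheels' top 57 mm stand free.
- wheel2 (a joint): middle thumbwheel of the order-number stand (seen from the robot): white, black digits 0-9 round its rim, 36 degrees apart. Value = its turn, rad: digit D faces straight up at D x 0.628. Grows as the wheel's top rolls away from the robot (stand's +x). Light friction (under 1 N at the rim), no click stops, stays where left; end stops at -0.2 and 5.85, just past 0 and 9.
- wheel2_hub (a point): axle centre of the middle thumbwheel (90 mm diameter, 24 mm wide), 62 mm above the counter. Axes of the fixed stand: x away from the robot, y along the axle to the left, z up; they do not turn with the wheel. 42 mm gaps between wheels and to the end cheeks (82 mm high, red mark at the reading line). Housing 110 x 260 mm, only 50 mm high: the wheels' top 57 mm stand free.
- wheel3 (a joint): right thumbwheel of the order-number stand (seen from the robot): white, black digits 0-9 round its rim, 36 degrees apart. Value = its turn, rad: digit D faces straight up at D x 0.628. Grows as the wheel's top rolls away from the robot (stand's +x). Light friction (under 1 N at the rim), no click stops, stays where left; end stops at -0.2 and 5.85, just past 0 and 9.
- wheel3_hub (a point): axle centre of the right thumbwheel (90 mm diameter, 24 mm wide), 62 mm above the counter. Axes of the fixed stand: x away from the robot, y along the axle to the left, z up; they do not turn with the wheel. 42 mm gaps between wheels and to the end cheeks (82 mm high, red mark at the reading line). Housing 110 x 260 mm, only 50 mm high: the wheels' top 57 mm stand free.
- clip1_mid (a point): red spring clip, loose, 65 g, 105 mm tall, like a big clothes peg standing jaws down. Point: its hinge pin, 50 mm above the jaws' mouth. x along the hinge (jaws 46 mm wide, levers 30), y the way the levers are squeezed, z up. Levers: flat plates 9 to 57 mm above the hinge. At the start it grips the strip, jaws 22 mm down over the edge. The frame is one half's: leans as it opens.
- clip1_jaw (a joint): opening of the red clip, rad: 0 shut, about 0.1 closed on a tab or the strip plate (both 4 mm), 0.30 fully open (15 mm at the mouth). Over the levers, 33 mm above the hinge, it is about 41 mm wide when clipped on, 34 mm fully squeezed (levers then parallel, against a stop); squeezing takes 9 N there. Let go, it springs shut.
- clip2_mid (a point): yellow spring clip, loose, 65 g, 105 mm tall, like a big clothes peg standing jaws down. Point: its hinge pin, 50 mm above the jaws' mouth. x along the hinge (jaws 46 mm wide, levers 30), y the way the levers are squeezed, z up. Levers: flat plates 9 to 57 mm above the hinge. At the start it grips the strip, jaws 22 mm down over the edge. The frame is one half's: leans as it opens.
- clip2_jaw (a joint): opening of the yellow clip, rad: 0 shut, about 0.1 closed on a tab or the strip plate (both 4 mm), 0.30 fully open (15 mm at the mouth). Over the levers, 33 mm above the hinge, it is about 41 mm wide when clipped on, 34 mm fully squeezed (levers then parallel, against a stop); squeezing takes 9 N there. Let go, it springs shut.
- clip3_mid (a point): blue spring clip, loose, 65 g, 105 mm tall, like a big clothes peg standing jaws down. Point: its hinge pin, 50 mm above the jaws' mouth. x along the hinge (jaws 46 mm wide, levers 30), y the way the levers are squeezed, z up. Levers: flat plates 9 to 57 mm above the hinge. At the start it grips the strip, jaws 22 mm down over the edge. The frame is one half's: leans as it opens.
- clip3_jaw (a joint): opening of the blue clip, rad: 0 shut, about 0.1 closed on a tab or the strip plate (both 4 mm), 0.30 fully open (15 mm at the mouth). Over the levers, 33 mm above the hinge, it is about 41 mm wide when clipped on, 34 mm fully squeezed (levers then parallel, against a stop); squeezing takes 9 N there. Let go, it springs shut.
- strip_top (a point): middle of the top edge of the clip storage strip: an upright steel plate 240 mm long (x), 4 mm thick (y), 70 mm high on a fixed wooden foot (250 x 90 x 16 mm). The three clips sit on it about 78 mm apart.
- carton1_tab (a point): brown carton with a green band (absent in some starts): a filled gable cake carton, loose, 0.35 to 0.65 kg, 104 x 84 mm, 70 mm high with a roof rising to a ridge at 99 mm, and on it an upright closing tab 96 mm long (x), 4 mm thick (y), its top edge 135 mm above the counter. This point is the middle of the tab's top edge, z up. Cartons have no marking that tells one end from the other.
- carton2_tab (a point): white carton with a blue band (absent in some starts): a filled gable cake carton, loose, 0.35 to 0.65 kg, 104 x 84 mm, 70 mm high with a roof rising to a ridge at 99 mm, and on it an upright closing tab 96 mm long (x), 4 mm thick (y), its top edge 135 mm above the counter. This point is the middle of the tab's top edge, z up. Cartons have no marking that tells one end from the other.
- carton3_tab (a point): pale wood-coloured carton with a red band (absent in some starts): a filled gable cake carton, loose, 0.35 to 0.65 kg, 104 x 84 mm, 70 mm high with a roof rising to a ridge at 99 mm, and on it an upright closing tab 96 mm long (x), 4 mm thick (y), its top edge 135 mm above the counter. This point is the middle of the tab's top edge, z up. Cartons have no marking that tells one end from the other.
- bell_top (a point): top of the bell's pin, as it stands unpressed, 54 mm above the counter: a brass counter bell, 90 mm wide, fixed to the counter, with a sprung steel pin 22 mm wide, 18 mm of it above the dome; pressing it fully takes about 4 N.
- bell_pin (a joint): how far the bell's pin is pressed in, m: 0 up, 0.010 fully down; it springs back.
- mug: white mug, 90 mm high, a bystander; origin at the centre of its underside.
- tumbler: clear tumbler, 110 mm high, a bystander; origin at the centre of its underside.
- jar: amber jar with steel lid, 110 mm high, a bystander; origin at the centre of its underside.
- oil: green bottle, 200 mm high, a bystander; origin at the centre of its underside.
- sugar: blue sugar bowl, 60 mm high, a bystander; origin at the centre of its underside.
- brush: pastry brush lying on the counter, a bystander; origin at the underside of its middle.

How it is judged:
By the outcome, as a careful person would: the job done as asked, in the order asked, and still so for the second after the job is handed in, with the robot touching nothing.
Of carton1, carton2, carton3 only 2 to 3 are there at a start; the rules pass over those that are not, and their reading is None.
At some moment in a run one of carton1, carton2, carton3 may be knocked a few centimetres aside while the robot is not near it.
It also fails if it takes over 210 s, if anything falls off the work surface, if the arm or the gripper's body presses on something with over 40 N, if the wrist force passes 120 N, or if a joint passes its speed limit or range.

ROBOT

A 6-joint arm with a two-finger parallel gripper is mounted at the origin on the work surface. World frame = base frame: x ahead of the robot, y to its left, z up, the work surface at z = 0. Lengths are in mm, angles in rad, forces in N, time in s.
With the tool pointing down it reaches from about 350 to 775 mm from the base axis. Payload 7.3 kg.
Tool frame: the origin (TCP) lies midway between the tips of the shut fingers; the grasp point (between the pads) lies 19 mm behind it (grasp_offset is the z of the grasp point in the tool frame, in mm); z points along the fingers, y is the direction in which the jaws open and shut (so a half turn about z gives the same grasp; the last joint's range is limited). The gripper opens to 92 mm and grips with 3 to 60 N. Pads are 19 mm wide; open, the fingers measure 130 mm over their backs; the gripper's body (75 mm by 190 mm) begins 47 mm behind the grasp point.
Start: joints at [-1.409, 0.342, 1.524, -0, 1.275, -0.146], TCP at [159.078, -500.339, 226.741] pointing down, gripper open.
Joint ranges: [-2.53, 2.53], [-0.77, 2.02], [0.04, 2.7], [-1, 4.14], [0.28, 2.66], [-3.11, 3.11]. Speed limits (rad/s): [2.57, 2.57, 3.14, 3.14, 3.14, 3.14].

INTERFACE

Orientations are given as [roll, pitch, yaw] about the fixed x, y, z axes, in that order (R = Rz(yaw) Ry(pitch) Rx(roll)).
In Python, from plant import get_obs, capture, camera_model, close_job, boxes_of, regions_of, place_of, grasp_offset gives the robot as it stands. The module is installed in compiled form; this text tells all that it offers.
- The arm moves only by the tool send_rows, never from a script. Its argument "targets" is a list that holds one entry, the list of rows, each a list of 7 numbers: the turn, a rotation vector about the tool's x, y, z in degrees, then the shift along the tool's x, y, z in mm, then the closure, from -1 (fully open) to 1 (shut). A call has 1 to 5 rows; each row is the pose to reach, as a shift and turn from the pose commanded when the call began, along the tool's axes at that moment; what a row does not reach only later rows make up. A row lasts 1/12 s, in which the tool goes at most 41.7 mm and 7.16 degrees, less where a joint would pass 70% of its speed; a pose out of reach is approached as far as the arm can. A call with a gripper value outside its range is refused whole. The fingers move at their own pace and stop on an object; the grip force is fixed at half the most. Time passes only in rows, so rows that repeat a pose let the fingers close. It gives the time, the measured TCP pose, the force and the opening at its end, in the units of the state.
- get_obs(): the state, without advancing time (a new reading comes with each control period).
- capture(name): name is "scene" or "top"; returns the picture (480x640x3 uint8, red, green, blue); there is no depth.
- camera_model(name): a dict with "K" (3x3 intrinsics, pixels), "k1" (the pictures are not rectified: a ray, as slopes to the right and down, at radius r is drawn at 1 + k1 r^2 times it, then the intrinsics apply), "world_to_cam" (4x4, takes a point from world to camera coordinates). Camera axes: x right, y up, looking along -z (the intrinsics and any distortion apply to the point x, -y, -z); pixel columns grow to the right and rows downward; lengths in mm; the calibration is good to about 2 mm. A picture is of the moment at which its call begins. camera_model takes no time and is no camera call.
- close_job(): hands the job in, once; it reports no verdict.
Trained networks look in the newest picture that a camera, given by its name, has taken for a name from the list of things; names that differ only in an ending like _2 or _b are one class to them, and where a whole thing is asked for, a point or a joint stands for the part that bears it (a point fixed in the world has none). Each returns a list of dicts, best first, with "conf" (0 to 1); they miss things now and then, are a little off and sometimes report something else, mostly with a low value. They report only what shows in the picture. A call takes as long as a camera call.
- boxes_of(label, camera): "location" ([row, column] in pixels, amid what is visible of it).
- regions_of(label, camera): "region" (480x640 bool, what is visible of it) and "location" ([row, column] in pixels, amid what is visible of it).
- place_of(label, camera): "location" ([row, column] in pixels: a listed point, or the origin of a listed thing).
The state is a dict: "time": time; "joint_positions": joint angles; "dq": joint speeds; "tau": joint torques, N m; "tool_pos": TCP position; "tcp_rot": TCP orientation; "contact_force": force on the tool from outside, world axes, zero at the start; "moment": the same for the moment, N m; "grip_width": finger opening in mm.
Only numpy, scipy, OpenCV 4.12 (cv2) and the standard library are available. Lean on these libraries where they do the work, as an engineer would, in place of code of your own. Each camera call takes 0.05 s, during which the arm holds its last target.

## Working session

There is one attempt and no reset: what is moved stays moved. The work goes in short steps, Python scripts to look and compute and a tool call to move; the robot and the scene stay as the last step left them, time stands still between calls to the robot, and variables do not carry over. Pictures are saved under pics/ and viewed, and the job is handed in when it is done.

Besides the shell and the picture viewer there is one more tool, called after ">>>" as a command line: name --argument value ..., lists and objects as JSON in quotes. send_rows: Moves the arm, as the interface text tells. Its arguments: {"type":"object","properties":{"targets":{"type":"array","items":{"type":"array","items":{"type":"array","items":{"type":"number"}}}}},"required":["targets"]}

```bash
mkdir -p pics; ls
python3 - <<'E'
from plant import *
import cv2
o=get_obs(); print({k:(v if not hasattr(v,'tolist') else v.tolist()) for k,v in o.items()}); print(grasp_offset)
for c in ("scene","top"):
    cv2.imwrite(f"pics/{c}0.png",capture(c)[:,:,::-1])
    m=camera_model(c); print(c,m)
E
```

```text
pics
{'time': 0.0, 'joint_positions': [-1.4090112660061531, 0.34274453706326063, 1.525025518685471, -3.97072534854265e-05, 1.2753966307019438, -0.14598681461048404], 'dq': [-0.00012094596052917377, 0.00024554842339590287, -0.00046794622056554365, -0.0005241689878247356, -0.0002462169903099308, -0.0019157099410750447], 'tau': [6.37539505987661e-05, -43.12397003173828, -24.421809911727905, 0.07167262025177479, 0.05604366771876812, -0.00012268736554688076], 'tool_pos': [158.990373999745, -499.9139934022451, 226.03067720322014], 'tcp_rot': [-3.140029840410558, -0.0001914073966946539, 0.3077833153941385], 'contact_force': [-0.028275325848412445, 0.13879824125096116, 0.16908732008112193], 'moment': [-0.00619905349730541, 0.02334033146164073, 0.05968637281052514], 'grip_width': 91.92594712129504}
-18.8
scene {'K': array([[614.82699408,   0.        , 317.94659143],
       [  0.        , 614.82699408, 237.33450465],
       [  0.        ,   0.        ,   1.        ]]), 'k1': -0.178722245749598, 'world_to_cam': array([[-3.99276292e-01,  9.16657051e-01, -1.78407525e-02,
         2.42134638e+02],
       [-6.66175257e-01, -2.76692394e-01,  6.92569019e-01,
         3.19662776e+02],
       [ 6.29911874e-01,  2.88411458e-01,  7.21130960e-01,
        -2.26312590e+03],
       [ 0.00000000e+00,  0.00000000e+00,  0.00000000e+00,
         1.00000000e+00]])}
top {'K': array([[592.03785166,   0.        , 326.63539726],
       [  0.        , 592.03785166, 248.53684838],
       [  0.        ,   0.        ,   1.        ]]), 'k1': -0.07845596141559683, 'world_to_cam': array([[-1.30151638e-02, -9.99832013e-01, -1.29054639e-02,
         2.37324329e+01],
       [ 9.85235101e-01, -1.50264981e-02,  1.70546183e-01,
        -5.81214767e+02],
       [-1.70711458e-01, -1.04952295e-02,  9.85265167e-01,
        -1.62868651e+03],
       [ 0.00000000e+00,  0.00000000e+00,  0.00000000e+00,
         1.00000000e+00]])}
```

View pics/scene0.png

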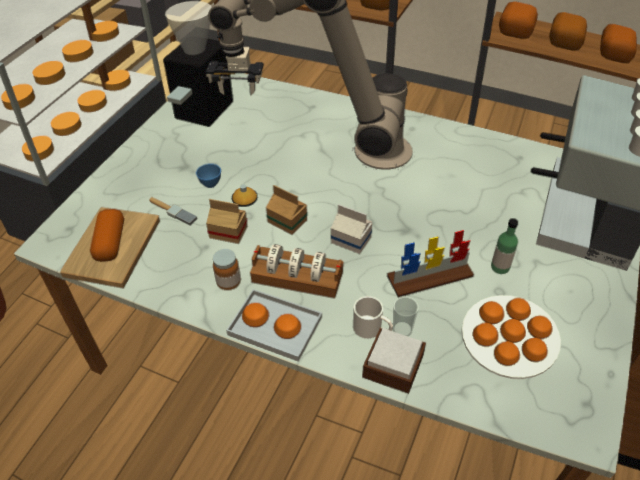

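View pics/top0.png

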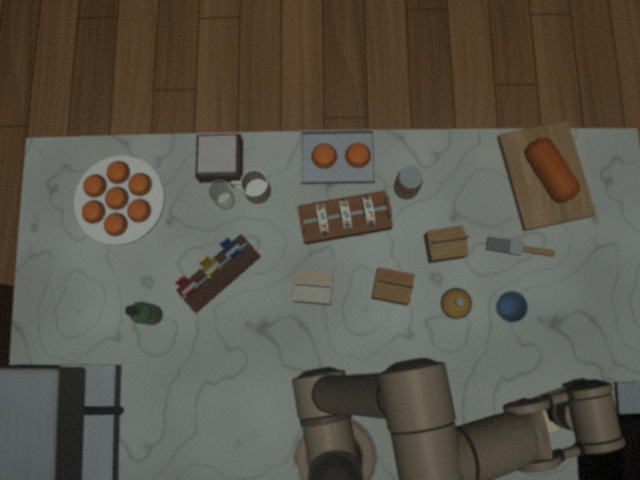

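The pictures show three cartons (top: green band ~(392,286), blue band ~(313,288), red band ~(446,244)). The stand is at ~(345,217), the strip at ~(218,272) with red, yellow and blue clips, and the bell at (456,303).

```bash
cat > h.py <<'E'
import numpy as np, cv2
from plant import *
from scipy.optimize import least_squares
CM={c:camera_model(c) for c in ("scene","top")}
def proj(c,P):
    m=CM[c]; W=m["world_to_cam"]; P=np.atleast_2d(P)
    p=P@W[:3,:3].T+W[:3,3]; x=p[:,0]/-p[:,2]; y=-p[:,1]/-p[:,2]
    f=1+m["k1"]*(x*x+y*y); K=m["K"]
    return np.c_[K[0,0]*x*f+K[0,2],K[1,1]*y*f+K[1,2]]
def ray(c,uv):
    m=CM[c];K=m["K"]; d=np.array([(uv[0]-K[0,2])/K[0,0],(uv[1]-K[1,2])/K[1,1]])
    s=d.copy()
    for _ in range(30): s=d/(1+m["k1"]*(s@s))
    R=m["world_to_cam"][:3,:3];t=m["world_to_cam"][:3,3]
    return -R.T@t, R.T@np.array([s[0],-s[1],-1.])
def atz(c,uv,z):
    o,d=ray(c,uv); return o+d*(z-o[2])/d[2]
def tri(uvs,uvt):
    o1,d1=ray("scene",uvs);o2,d2=ray("top",uvt)
    d1=d1/np.linalg.norm(d1);d2=d2/np.linalg.norm(d2)
    A=np.c_[d1,-d2]; s=np.linalg.lstsq(A,o2-o1,rcond=None)[0]
    a=o1+s[0]*d1;b=o2+s[1]*d2
    return (a+b)/2,np.linalg.norm(a-b)
def obs():
    o=get_obs(); print("t",round(o["time"],2),"tcp",np.round(o["tool_pos"],1),"rot",np.round(o["tcp_rot"],3),"F",np.round(o["contact_force"],1),"w",round(o["grip_width"],1),"q",np.round(o["joint_positions"],2)); return o
from scipy.spatial.transform import Rotation as Rn
def Rt(o): return Rn.from_euler("xyz",o["tcp_rot"])
def togo(o,P,yaw=None,rpy=None):
    """shift & turn in tool axes to reach TCP P with tool down and given yaw"""
    R=Rt(o); s=R.inv().apply(np.array(P)-o["tool_pos"])
    if rpy is None: rpy=[np.pi,0,yaw if yaw is not None else o["tcp_rot"][2]]
    r=(R.inv()*Rn.from_euler("xyz",rpy)).as_rotvec(degrees=True)
    print("turn",np.round(r,1),"shift",np.round(s,1))
E
python3 - <<'E'
from h import *
Z={"wheel1_hub":62,"wheel2_hub":62,"wheel3_hub":62,"clip1_mid":114,"clip2_mid":114,"clip3_mid":114,"strip_top":86,"carton1_tab":135,"carton2_tab":135,"carton3_tab":135,"bell_top":54,"mug":0,"tumbler":0,"jar":0,"oil":0,"sugar":0,"brush":0}
for n,z in Z.items():
    r={c:place_of(n,c) for c in("scene","top")}
    out=[]
    for c in r:
        for k in r[c][:2]: 
            l=k["location"]; out.append((c,round(k["conf"],2),np.round(l,1).tolist(),np.round(atz(c,l[::-1],z)[:2]).tolist()))
    print(n,*out,sep="\n   ")
    if r["scene"] and r["top"]:
        p,e=tri(r["scene"][0]["location"][::-1],r["top"][0]["location"][::-1]); print("   tri",np.round(p,1),round(e,1))
print(get_obs()["time"])
E
```

```text
wheel1_hub
   ('scene', 0.9, [267.3, 315.3], [667.0, 19.0])
   ('scene', 0.55, [212.9, 170.2], [636.0, -506.0])
   ('top', 0.94, [218.1, 324.0], [667.0, 22.0])
   ('top', 0.56, [247.8, 232.4], [586.0, 282.0])
   tri [667.6  20.7  62.6] 2.3
wheel2_hub
   ('scene', 0.83, [260.4, 298.6], [662.0, -37.0])
   ('scene', 0.74, [266.1, 315.5], [663.0, 18.0])
   ('top', 0.72, [214.1, 344.0], [678.0, -35.0])
   tri [673.9 -33.   76.5] 4.2
wheel3_hub
   ('scene', 0.93, [262.2, 274.7], [695.0, -99.0])
clip1_mid
   ('scene', 0.91, [249.9, 455.6], [492.0, 386.0])
   ('top', 0.72, [289.0, 188.0], [465.0, 393.0])
   tri [469.  390.7  93.2] 14.5
clip2_mid
   ('scene', 0.97, [252.5, 431.5], [529.0, 324.0])
   ('top', 0.57, [268.0, 210.7], [521.0, 332.0])
   tri [523.3 327.9 110.1] 9.3
clip3_mid
   ('scene', 0.96, [258.6, 411.3], [574.0, 277.0])
   ('top', 0.59, [250.1, 232.8], [570.0, 272.0])
   tri [570.2 274.5 109. ] 4.3
strip_top
   ('scene', 0.58, [262.8, 431.7], [542.0, 332.0])
   ('scene', 0.41, [188.9, 282.8], [418.0, -205.0])
   ('top', 0.95, [268.7, 216.4], [523.0, 321.0])
   tri [525.3 327.3 
[... 1099 characters left out ...]
top', 0.65, [199.0, 224.7], [745.0, 318.0])
   ('top', 0.61, [213.9, 344.3], [693.0, -37.0])
   tri [742.  315.9   9.8] 0.2
jar
   ('top', 0.82, [184.6, 408.5], [780.0, -230.0])
   ('top', 0.68, [187.5, 258.4], [778.0, 217.0])
oil
   ('scene', 0.72, [263.8, 499.7], [388.0, 518.0])
   ('scene', 0.7, [191.6, 285.5], [342.0, -237.0])
   ('top', 0.93, [317.2, 151.6], [396.0, 526.0])
   tri [396.1 520.1  10.3] 5.1
sugar
   ('scene', 0.85, [186.1, 209.5], [417.0, -498.0])
   ('top', 0.89, [308.5, 509.7], [407.0, -510.0])
   tri [ 406.2 -509.9  -11.6] 6.3
brush
   ('scene', 0.75, [211.3, 169.3], [580.0, -561.0])
   ('top', 0.7, [247.5, 516.9], [585.0, -542.0])
   tri [ 586.4 -546.3    8.4] 14.0
1.8
```

Run:
```python
import cv2
s=cv2.imread("pics/scene0.png");t=cv2.imread("pics/top0.png")
def crop(im,x,y,w,h,f,n): cv2.imwrite(f"pics/{n}.png",cv2.resize(im[y:y+h,x:x+w],None,fx=f,fy=f,interpolation=cv2.INTER_CUBIC))
crop(s,240,230,120,75,6,"z_s_wheels");crop(t,290,180,110,70,7,"z_t_wheels")
crop(s,375,225,110,75,7,"z_s_strip");crop(t,165,225,105,90,6,"z_t_strip")
crop(s,195,170,190,95,4,"z_s_cart");crop(t,280,215,200,110,4,"z_t_cart")
```

```text
(no output)
```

View pics/z_s_wheels.png

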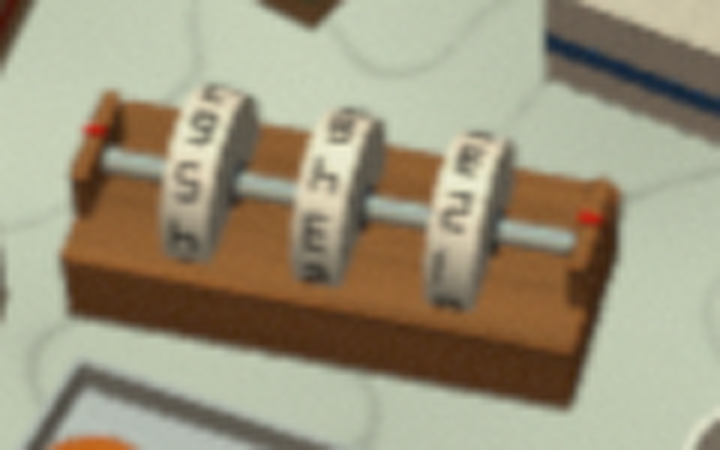

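View pics/z_t_wheels.png

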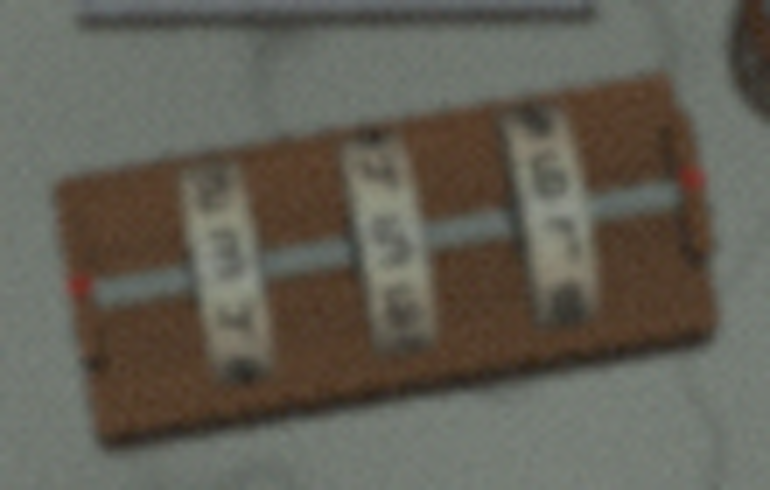

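View pics/z_s_strip.png

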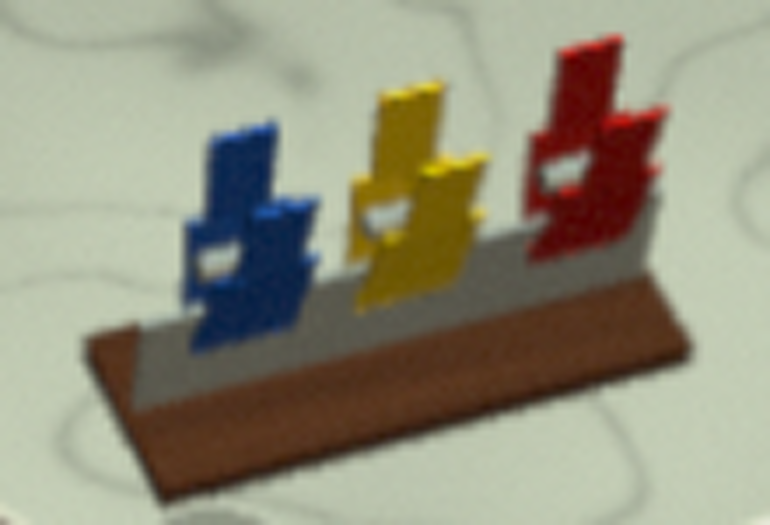

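View pics/z_t_strip.png

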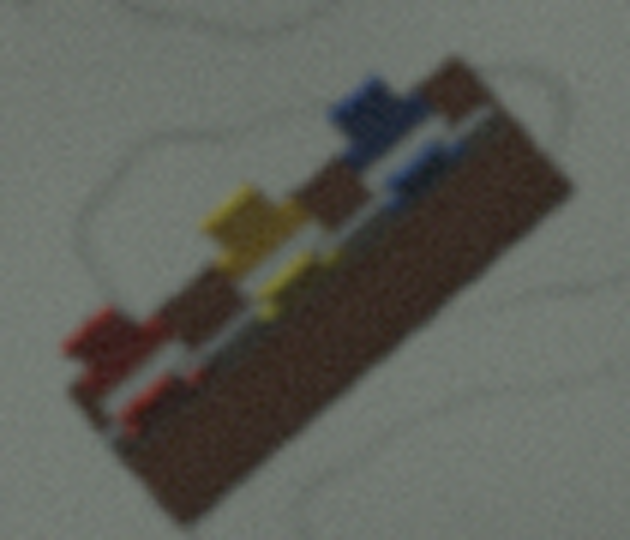

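View pics/z_s_cart.png

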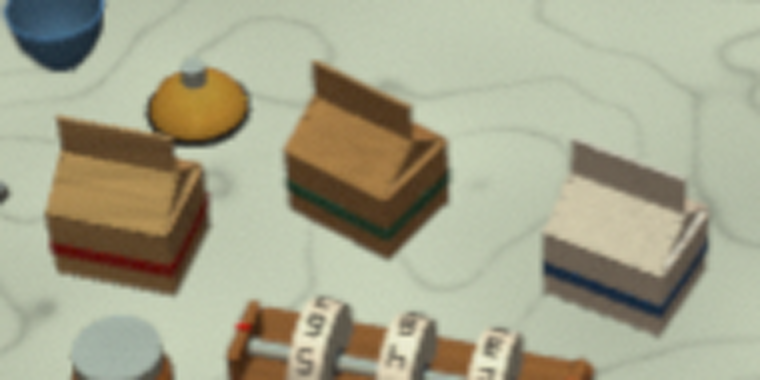

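View pics/z_t_cart.png

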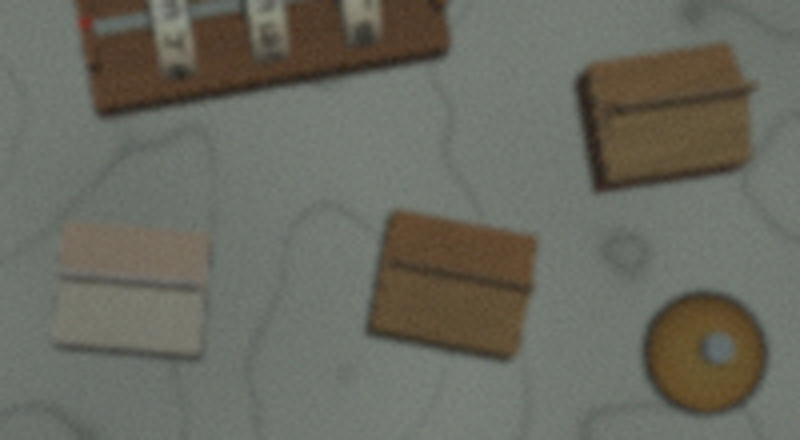

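```bash
cat > fit.py <<'E'
from h import *
def fit(obs,x0,full=False):
    """obs: list (cam,(u,v),(lx,ly,z)) -> x,y,yaw"""
    def f(p):
        c,s=np.cos(p[2]),np.sin(p[2]); r=[]
        for cam,uv,l in obs:
            P=[p[0]+c*l[0]-s*l[1],p[1]+s*l[0]+c*l[1],l[2]]
            r+=list(proj(cam,P)[0]-uv)
        return np.array(r)
    s=least_squares(f,x0,loss="soft_l1")
    return s.x,f(s.x).reshape(-1,2)
E
cat > fit0.py <<'E'
from fit import *
T=lambda x,y,f,pts:[(x+a/f,y+b/f) for a,b in pts]
def show(n,obs,x0):
    for cams in (("top","scene"),("top",),("scene",)):
        o=[k for k in obs if k[0] in cams]
        p,r=fit(o,x0); print(n,cams,np.round(p[:2],1),round(p[2],3)); 
        if len(cams)==2: print(np.round(r,1).tolist())
print("cam", [np.round(ray(c,(320,240))[0]) for c in CM])
for n,st,ss in (("c1",[(393,262),(533,289)],[(412,107),(315,63)]),("c2",[(64,278),(205,287)],[(686,182),(573,142)]),("c3",[(610,108),(755,86)],[(173,140),(57,118)])):
    o=[("top",p,(0,l,135)) for p,l in zip(T(280,215,4,st),(48,-48))]+[("scene",p,(0,l,135)) for p,l in zip(T(195,170,4,ss),(48,-48))]
    show(n,o,[500,0,0])
# strip, local x along strip; take local +x toward blue end
o=[("top",p,l) for p,l in zip(T(165,225,6,[(455,58),(572,187),(188,522),(70,390)]),[(125,45,16),(125,-45,16),(-125,-45,16),(-125,45,16)])]
o+=[("scene",p,l) for p,l in zip(T(375,225,7,[(88,342),(165,490),(688,345),(657,185)]),[(125,-45,16),(125,45,16),(-125,45,16),(-120,0,86)])]
show("strip",o,[525,327,-0.8])
o=[("top",p,l) for p,l in zip(T(290,180,7,[(78,287),(692,178),(55,183),(665,75)]),[(0,125,82),(0,-125,82),(55,130,50),(55,-130,50)])]
o+=[("scene",p,l) for p,l in zip(T(240,230,6,[(97,130),(590,218),(65,258),(575,352)]),[(0,-125,82),(0,125,82),(55,-130,50),(55,130,50)])]
show("stand",o,[675,-35,0])
E
python3 fit0.py
```

```text
cam [array([1735.,  519., 1415.]), array([ 295.,   -2., 1704.])]
c1 ('top', 'scene') [ 469.3 -167.4] -0.206
[[-0.5, -0.3], [-0.0, -0.3], [-0.1, -0.6], [-0.2, -1.1]]
c1 ('top',) [ 468.5 -168.1] -0.207
c1 ('scene',) [ 472.6 -165.3] 18.653
c2 ('top', 'scene') [468.   53.2] -0.081
[[-1.3, -0.4], [-0.6, -0.3], [-0.5, -1.8], [-0.8, -1.8]]
c2 ('top',) [467.1  50.6] -0.078
c2 ('scene',) [474.6  57.9] -0.089
c3 ('top', 'scene') [ 588.5 -321.3] -112.963
[[1.0, -0.6], [-0.4, -0.3], [0.2, -0.7], [0.5, -0.5]]
c3 ('top',) [ 587.1 -320.5] -6.146
c3 ('scene',) [ 591.2 -321.1] 18.982
strip ('top', 'scene') [521.8 329.8] -0.849
[[-0.0, -2.0], [0.6, -0.9], [-0.9, 1.2], [-1.1, -0.1], [-1.7, -0.9], [-1.0, 0.3], [0.7, -0.4], [0.6, -3.4]]
strip ('top',) [520.4 328.6] -0.852
strip ('scene',) [523.9 331.4] -0.846
stand ('top', 'scene') [674.8 -36.7] 0.164
[[-0.3, 0.4], [-0.6, 0.4], [-1.4, -0.4], [0.3, -0.7], [-0.4, 0.0], [0.1, 0.0], [-1.5, -0.8], [-0.1, -0.5]]
stand ('top',) [674.6 -38.1] 0.165
stand ('scene',) [675.3 -35.2] 0.164
```

```bash
cat > unwrap.py <<'E'
from h import *
import sys
def unwrap(im,cam,stand=(674.8,-36.7,0.164),lo=-1.4,hi=1.4,n=280):
    th=np.linspace(lo,hi,n) # angle from top toward +x (away)
    y=np.linspace(14,-14,57) if True else 0
    c,s=np.cos(stand[2]),np.sin(stand[2]); out=[]
    for wy in (66,0,-66):
        A,Y=np.meshgrid(th,y+wy,indexing="ij")
        lx=45*np.sin(A); z=62+45*np.cos(A)
        P=np.c_[(stand[0]+c*lx-s*Y).ravel(),(stand[1]+s*lx+c*Y).ravel(),z.ravel()]
        uv=proj(cam,P).reshape(n,57,2).astype(np.float32)
        w=cv2.remap(im,uv[...,0],uv[...,1],cv2.INTER_CUBIC)[::-1] # top row = away
        w=cv2.resize(w,None,fx=2,fy=2,interpolation=cv2.INTER_CUBIC)
        for k in range(-2,3): # ticks at multiples of 36deg
            r=int((hi-k*0.6283)/(hi-lo)*2*n)
            if 0<=r<2*n: w[r,:14 if k else 30]=(0,0,255)
        out+=[w,np.zeros((2*n,10,3),np.uint8)]
    return np.hstack(out)
if __name__=="__main__":
    a,b,o=sys.argv[1:4]
    cv2.imwrite(o,np.hstack([unwrap(cv2.imread(a),"scene"),unwrap(cv2.imread(b),"top")]))
E
python3 unwrap.py pics/scene0.png pics/top0.png pics/unw0.png
```

```text
(no output)
```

View pics/unw0.png

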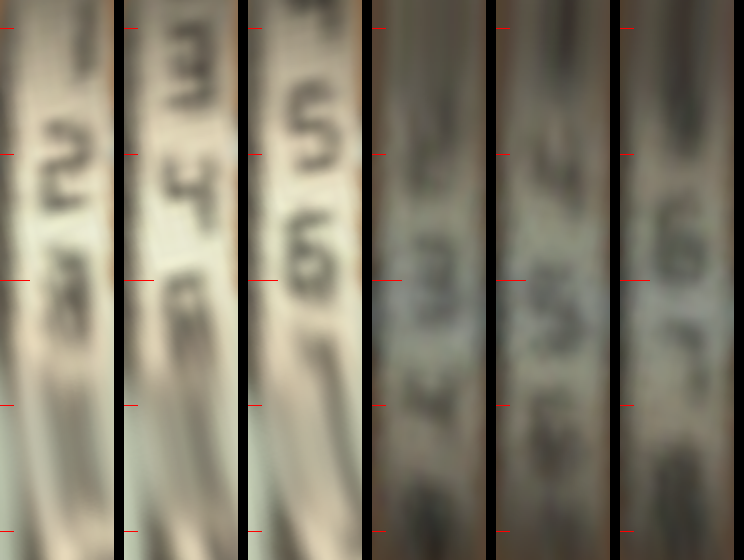

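The unwrapped rims put the wheel values at about 1.85, 3.0 and 3.96 rad. They need turns of about +38°, +81° and −155°. I'll do the wheels first, gripping each by its side faces and swinging about the hub.

```bash
cat >> h.py <<'E'
def plan(P,yaw,a=0):
    """tool down, yaw, body lean a deg away along tool x; rotvec+shift in current tool axes"""
    o=obs(); R=Rt(o); T=Rn.from_euler("xyz",[np.pi,0,yaw])*Rn.from_euler("y",-a,degrees=True)
    r=(R.inv()*T).as_rotvec(degrees=True); s=R.inv().apply(np.array(P,float)-o["tool_pos"])
    print("turn",np.round(r,2),"shift",np.round(s,1),"rows",round(max(np.linalg.norm(r)/7.16,np.linalg.norm(s)/41.7),1))
E
python3 -c "
from h import *
plan([664,28.4,230],.164,0)"
```

```text
t 1.8 tcp [ 159.1 -500.3  226.7] rot [3.141 0.    0.308] F [ 0.3 -0.9 -1.1] w 91.7 q [-1.41  0.34  1.52 -0.    1.28 -0.15]
turn [0.01 0.   8.24] shift [ 641.4 -350.9   -3.3] rows 17.5
```

>>> send_rows --targets '[[[0,0,8.2,641,-351,-3,-0.05],[0,0,8.2,641,-351,-3,-0.05],[0,0,8.2,641,-351,-3,-0.05],[0,0,8.2,641,-351,-3,-0.05],[0,0,8.2,641,-351,-3,-0.05]]]'

```text
time: 2.22
tool_pos: [302.6, -349.5, 227.7]
tcp_rot: [3.141, -0.0, 0.164]
contact_force: [1.7, -1.1, 1.0]
grip_width: 63.3
```

>>> send_rows --targets '[[[0,0,0,418,-314,-2,-0.05],[0,0,0,418,-314,-2,-0.05],[0,0,0,418,-314,-2,-0.05],[0,0,0,418,-314,-2,-0.05],[0,0,0,418,-314,-2,-0.05]]]'

```text
time: 2.63
tool_pos: [446.6, -198.5, 228.6]
tcp_rot: [3.141, -0.0, 0.165]
contact_force: [0.9, -1.1, 0.3]
grip_width: 48.1
```

>>> send_rows --targets '[[[0,0,0,250,-188,-2,-0.05],[0,0,0,250,-188,-2,-0.05],[0,0,0,250,-188,-2,-0.05],[0,0,0,250,-188,-2,-0.05],[0,0,0,250,-188,-2,-0.05]]]'

```text
time: 3.05
tool_pos: [590.3, -47.5, 229.8]
tcp_rot: [3.141, -0.0, 0.165]
contact_force: [0.5, -0.7, 1.0]
grip_width: 48.1
```

```bash
python3 -c "
from h import *
plan([664,28.4,230],.164,0)"
```

```text
t 3.05 tcp [590.3 -47.5 229.8] rot [ 3.141 -0.     0.165] F [ 0.5 -0.7  1. ] w 48.1 q [-0.21  0.46  1.32 -0.    1.35  1.2 ]
turn [ 0.02 -0.01  0.05] shift [ 85.1 -62.8  -0.2] rows 2.5
```

```bash
cat >> h.py <<'E'
ST=(674.8,-36.7,0.164)
def planw(k,a,d):
    wy={1:66,2:0,3:-66}[k]; c,s=np.cos(ST[2]),np.sin(ST[2]); t=np.radians(a)
    hub=np.array([ST[0]-s*wy,ST[1]+c*wy,62])
    plan(hub+d*np.array([np.sin(t)*c,np.sin(t)*s,np.cos(t)]),ST[2],a)
E
python3 -c "
from h import *
planw(1,-27,110)"
```

```text
t 3.05 tcp [590.3 -47.5 229.8] rot [ 3.141 -0.     0.165] F [ 0.5 -0.7  1. ] w 48.1 q [-0.21  0.46  1.32 -0.    1.35  1.2 ]
turn [ 0.   26.99  0.05] shift [ 35.2 -62.9  69.8] rows 3.8
```

>>> send_rows --targets '[[[0,27,0,35,-63,70,-0.05],[0,27,0,35,-63,70,-0.05],[0,27,0,35,-63,70,-0.05],[0,27,0,35,-63,70,-0.05],[0,27,0,35,-63,70,-0.05]]]'

```text
time: 3.47
tool_pos: [610.4, 20.1, 156.8]
tcp_rot: [-3.141, -0.47, 0.165]
contact_force: [-0.7, 0.6, -0.3]
grip_width: 48.1
```

```bash
python3 -c "
from h import *
planw(1,-27,60)
cv2.imwrite('pics/w1.png',capture('scene')[180:330,200:400,::-1].repeat(3,0).repeat(3,1))"
```

```text
t 3.47 tcp [610.4  20.1 156.8] rot [-3.141 -0.47   0.165] F [-0.7  0.6 -0.3] w 48.1 q [-0.17  0.36  1.82  0.3   0.53  1.  ]
turn [-0.08  0.05  0.07] shift [ 5.3  0.6 49.1] rows 1.2
```

View pics/w1.png

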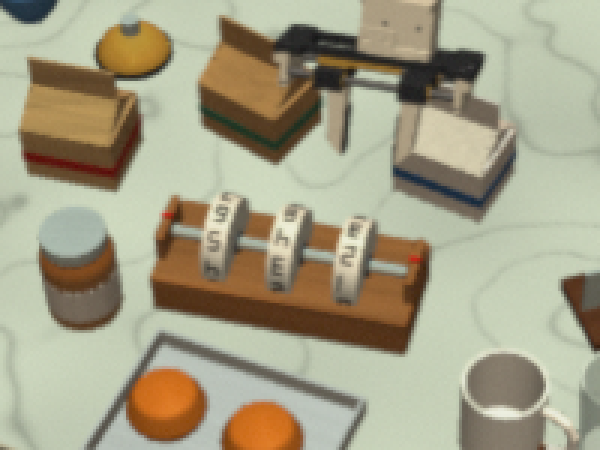

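>>> send_rows --targets '[[[0,0,0,5.3,0.6,10,-0.05],[0,0,0,5.3,0.6,40,-0.05],[0,0,0,5.3,0.6,60,-0.05],[0,0,0,5.3,0.6,60,-0.05],[0,0,0,5.3,0.6,60,-0.05]]]'

```text
time: 3.93
tool_pos: [646.0, 23.0, 107.9]
tcp_rot: [-3.141, -0.469, 0.165]
contact_force: [-0.5, -0.3, -0.3]
grip_width: 48.0
```

```bash
python3 -c "
from h import *
planw(1,-27,22)
cv2.imwrite('pics/w2.png',capture('scene')[180:330,200:400,::-1].repeat(3,0).repeat(3,1))
cv2.imwrite('pics/w2t.png',capture('top')[150:280,270:420,::-1].repeat(4,0).repeat(4,1))"
```

```text
t 3.93 tcp [646.   23.  107.9] rot [-3.141 -0.469  0.165] F [-0.5 -0.3 -0.3] w 48.0 q [-0.15  0.49  1.78  0.33  0.45  0.98]
turn [-0.05  0.1   0.04] shift [-4.2 -2.4 27.4] rows 0.7
```

View pics/w2.png

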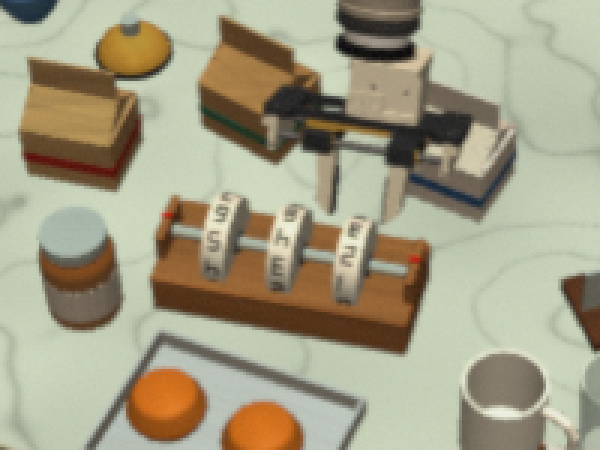

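View pics/w2t.png

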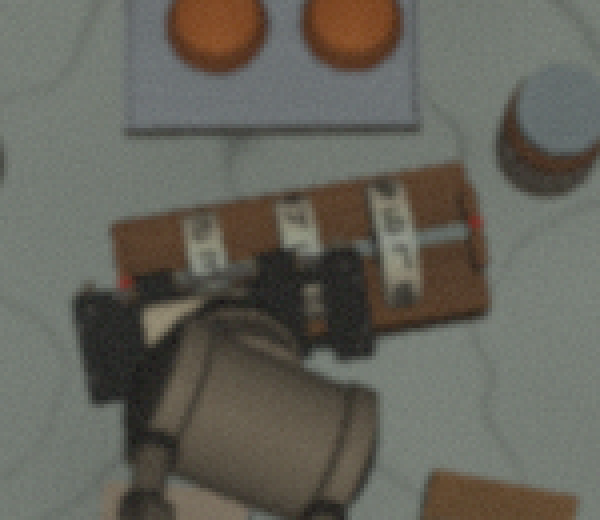

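>>> send_rows --targets '[[[0,0,0,-4.2,-2.4,10,-0.05],[0,0,0,-4.2,-2.4,27,-0.05],[0,0,0,-4.2,-2.4,27,-0.05],[0,0,0,-4.2,-2.4,27,-0.05],[0,0,0,-4.2,-2.4,27,-0.05]]]'

```text
time: 4.45
tool_pos: [653.5, 26.7, 84.1]
tcp_rot: [3.141, -0.473, 0.165]
contact_force: [-0.2, 0.1, 0.1]
grip_width: 48.2
```

```bash
python3 -c "
from h import *
planw(1,-27,22)
cv2.imwrite('pics/w3.png',capture('scene')[180:330,200:400,::-1].repeat(3,0).repeat(3,1))"
```

```text
t 4.45 tcp [653.5  26.7  84.1] rot [ 3.141 -0.473  0.165] F [-0.2  0.1  0.1] w 48.2 q [-0.14  0.53  1.78  0.37  0.4   0.95]
turn [ 0.01 -0.09  0.05] shift [-0.5 -0.   2.5] rows 0.1
```

View pics/w3.png

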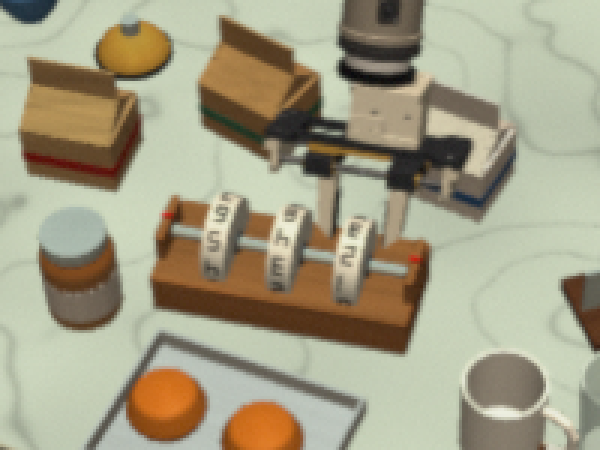

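The fingers straddle wheel 1, so I'll close on it.

>>> send_rows --targets '[[[0,0,0,0,0,0,0.4],[0,0,0,0,0,0,0.7],[0,0,0,0,0,0,0.7],[0,0,0,0,0,0,0.7],[0,0,0,0,0,0,0.7]]]'

```text
time: 4.92
tool_pos: [653.5, 25.7, 83.1]
tcp_rot: [3.14, -0.472, 0.165]
contact_force: [-1.3, -5.5, 1.3]
grip_width: 24.1
```

>>> send_rows --targets '[[[0,-7,0,2.9,0,0.2,0.7],[0,-14,0,5.7,0,0.7,0.7],[0,-21,0,8.5,0,1.6,0.7],[0,-28,0,11.1,0,2.8,0.7],[0,-35,0,13.6,0,4.3,0.7]]]'

```text
time: 5.33
tool_pos: [664.5, 27.4, 85.6]
tcp_rot: [3.14, 0.113, 0.164]
contact_force: [-3.4, -4.2, -6.6]
grip_width: 23.8
```

>>> send_rows --targets '[[[0,-3,0,1.2,0,0,0.7],[0,-3,0,1.2,0,0,0.7],[0,-3,0,1.2,0,0,0.7],[0,-3,0,1.2,0,0,0.7],[0,-3,0,1.2,0,0,0.7]]]'

```text
time: 5.75
tool_pos: [668.0, 28.0, 85.0]
tcp_rot: [3.14, 0.155, 0.164]
contact_force: [-1.6, -4.1, 2.8]
grip_width: 23.8
```

```bash
python3 -c "
from h import *
planw(1,11,24)
cv2.imwrite('pics/w4.png',capture('scene')[180:330,200:400,::-1].repeat(3,0).repeat(3,1))"
```

```text
t 5.75 tcp [668.  28.  85.] rot [3.14  0.155 0.164] F [-1.6 -4.1  2.8] w 23.8 q [-0.06  0.82  1.09 -0.04  1.39  1.36]
turn [ 0.09 -2.1   0.01] shift [ 0.7 -1.1 -0.7] rows 0.3
```

View pics/w4.png

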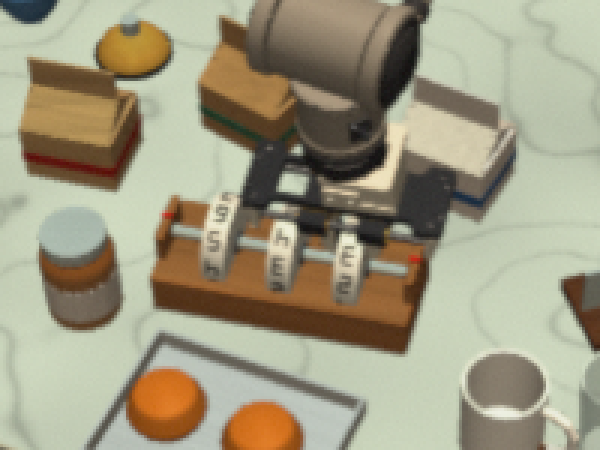

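>>> send_rows --targets '[[[0,-2.1,0,0.7,0,0,0.7],[0,-2.1,0,0.7,0,0,0.7],[0,-2.1,0,0.7,0,0,-0.05],[0,-2.1,0,0.7,0,0,-0.05],[0,-2.1,0,0.7,0,0,-0.05]]]'

```text
time: 6.22
tool_pos: [668.5, 30.0, 84.4]
tcp_rot: [-3.14, 0.191, 0.165]
contact_force: [-0.1, 0.2, 0.7]
grip_width: 38.9
```

>>> send_rows --targets '[[[0,0,0,0,0,-25,-0.05],[0,0,0,0,0,-60,-0.05],[0,0,0,0,0,-80,-0.05],[0,0,0,0,0,-80,-0.05],[0,0,0,0,0,-80,-0.05]]]'

```text
time: 6.63
tool_pos: [684.3, 32.4, 164.3]
tcp_rot: [-3.141, 0.189, 0.166]
contact_force: [0.1, 0.7, 0.3]
grip_width: 48.1
```

```bash
python3 -c "
from h import *
planw(2,-31,85)
"
```

```text
t 6.63 tcp [684.3  32.4 164.3] rot [-3.141  0.189  0.166] F [0.1 0.7 0.3] w 48.1 q [-0.05  0.82  0.88 -0.04  1.63  1.36]
turn [-2.00e-02  4.18e+01  8.00e-02] shift [-57.9  66.5  41. ] rows 5.8
```

>>> send_rows --targets '[[[0,41.8,0,-58,66.5,41,-0.05],[0,41.8,0,-58,66.5,41,-0.05],[0,41.8,0,-58,66.5,41,-0.05],[0,41.8,0,-58,66.5,41,-0.05],[0,41.8,0,-58,66.5,41,-0.05]]]'

```text
time: 7.05
tool_pos: [627.8, -45.9, 132.1]
tcp_rot: [-3.139, -0.332, 0.163]
contact_force: [1.3, 1.6, -0.5]
grip_width: 48.3
```

>>> send_rows --targets '[[[0,6,0,0,0,0,-0.05],[0,6,0,0,0,0,-0.05],[0,6,0,0,0,0,-0.05],[0,6,0,0,0,0,-0.05]]]'

```text
time: 7.38
tool_pos: [631.7, -44.3, 134.2]
tcp_rot: [-3.139, -0.433, 0.166]
contact_force: [0.5, 0.4, 0.6]
grip_width: 48.1
```

```bash
python3 -c "
from h import *
planw(2,-31,22)
"
```

```text
t 7.38 tcp [631.7 -44.3 134.2] rot [-3.139 -0.433  0.166] F [0.5 0.4 0.6] w 48.1 q [-0.29  0.44  1.75  0.34  0.59  0.87]
turn [-0.22  6.17  0.09] shift [ 7.  -0.2 62. ] rows 1.5
```

>>> send_rows --targets '[[[0,6.2,0,7,0,25,-0.05],[0,6.2,0,7,0,62,-0.05],[0,6.2,0,7,0,62,-0.05],[0,6.2,0,7,0,62,-0.05],[0,6.2,0,7,0,62,-0.05]]]'

```text
time: 7.8
tool_pos: [664.1, -38.2, 81.6]
tcp_rot: [-3.138, -0.543, 0.167]
contact_force: [-0.3, 0.1, 0.3]
grip_width: 48.6
```

```bash
python3 -c "
from h import *
planw(2,-31,22)
"
```

```text
t 7.8 tcp [664.1 -38.2  81.6] rot [-3.138 -0.543  0.167] F [-0.3  0.1  0.3] w 48.6 q [-0.28  0.55  1.8   0.68  0.37  0.53]
turn [-0.29 -0.13  0.16] shift [-0.8  0.3  0.4] rows 0.0
```

>>> send_rows --targets '[[[0,0,0,0,0,0,0.7],[0,0,0,0,0,0,0.7],[0,0,0,0,0,0,0.7],[0,0,0,0,0,0,0.7]]]'

```text
time: 8.13
tool_pos: [663.3, -38.9, 82.4]
tcp_rot: [-3.14, -0.545, 0.166]
contact_force: [0.5, -0.7, 0.4]
grip_width: 26.4
```

```bash
python3 -c "
from h import *
obs()
"
```

```text
t 8.13 tcp [663.3 -38.9  82.4] rot [-3.14  -0.545  0.166] F [ 0.5 -0.7  0.4] w 26.4 q [-0.28  0.55  1.81  0.69  0.37  0.52]
```

>>> send_rows --targets '[[[0,-7,0,2.8,0,0.2,0.7],[0,-14,0,5.5,0,0.7,0.7],[0,-21,0,8.2,0,1.5,0.7],[0,-28,0,10.7,0,2.7,0.7],[0,-35,0,13.1,0,4.1,0.7]]]'

```text
time: 8.55
tool_pos: [674.6, -37.8, 86.0]
tcp_rot: [-3.141, -0.03, 0.166]
contact_force: [1.8, 0.8, -10.4]
grip_width: 23.5
```

>>> send_rows --targets '[[[0,-5.5,0,2.1,0,0.1,0.7],[0,-5.5,0,2.1,0,0.1,0.7],[0,-5.5,0,2.1,0,0.1,0.7],[0,-5.5,0,2.1,0,0.1,0.7],[0,-5.5,0,2.1,0,0.1,0.7]]]'

```text
time: 8.97
tool_pos: [678.8, -37.1, 85.5]
tcp_rot: [-3.139, 0.056, 0.168]
contact_force: [1.0, -2.0, 5.2]
grip_width: 23.5
```

```bash
python3 -c "
from h import *
planw(2,9.5,22)
"
```

```text
t 8.97 tcp [678.8 -37.1  85.5] rot [-3.139  0.056  0.168] F [ 1.  -2.   5.2] w 23.5 q [-0.16  0.78  1.16 -0.02  1.26  1.25]
turn [-0.11 -6.3   0.22] shift [-0.2 -1.1  1.8] rows 0.9
```

>>> send_rows --targets '[[[0,-6.3,0,0,0,0.3,0.7],[0,-6.3,0,0,0,0.3,0.7],[0,-6.3,0,0,0,0.3,0.7],[0,-6.3,0,0,0,0.3,-0.05],[0,-6.3,0,0,0,0.3,-0.05]]]'

```text
time: 9.38
tool_pos: [677.8, -36.0, 83.6]
tcp_rot: [-3.136, 0.168, 0.169]
contact_force: [0.2, 0.2, 0.4]
grip_width: 33.0
```

>>> send_rows --targets '[[[0,0,0,0,0,0,-0.05],[0,0,0,0,0,-30,-0.05],[0,0,0,0,0,-70,-0.05],[0,0,0,0,0,-110,-0.05],[0,0,0,0,0,-110,-0.05]]]'

```text
time: 9.8
tool_pos: [699.9, -33.5, 201.6]
tcp_rot: [-3.141, 0.153, 0.169]
contact_force: [1.2, -0.3, 0.8]
grip_width: 48.2
```

```bash
cat > snap.py <<'E'
from h import *
import sys
n=sys.argv[1]
for c in ("scene","top"): cv2.imwrite(f"pics/{c}{n}.png",capture(c)[:,:,::-1])
obs()
E
python3 snap.py 5; python3 unwrap.py pics/scene5.png pics/top5.png pics/unw5.png
```

```text
t 9.9 tcp [697.1 -33.4 194.2] rot [-3.138  0.164  0.169] F [ 1.   0.5 -1.1] w 48.4 q [-0.14  0.81  0.8  -0.05  1.69  1.26]
```

View pics/unw5.png

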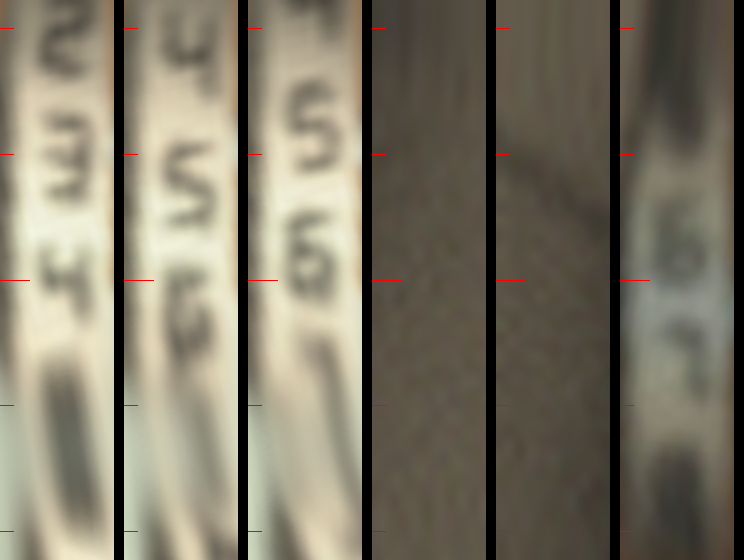

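Wheel 1 now reads 4 upright (scene rows 4 at 283). Wheel 2 is at about 3.64 rad, so it needs roughly another 43.5°.

```bash
python3 -c "
from h import *
planw(2,-31,75)
"
```

```text
t 9.9 tcp [697.1 -33.4 194.2] rot [-3.138  0.164  0.169] F [ 1.   0.5 -1.1] w 48.4 q [-0.14  0.81  0.8  -0.05  1.69  1.26]
turn [-0.25 40.39  0.23] shift [-49.3  -0.4  77. ] rows 5.6
```

>>> send_rows --targets '[[[0,7,0,-12,0,5,-0.05],[0,14,0,-24,0,15,-0.05],[0,21,0,-36,0,30,-0.05],[0,28,0,-49,0,50,-0.05],[0,35,0,-49,0,70,-0.05]]]'

```text
time: 10.32
tool_pos: [637.8, -41.7, 136.1]
tcp_rot: [-3.131, -0.319, 0.17]
contact_force: [1.5, 0.7, -0.4]
grip_width: 47.9
```

>>> send_rows --targets '[[[0,5.4,0,0,0,0,-0.05],[0,5.4,0,0,0,0,-0.05],[0,5.4,0,0,0,0,-0.05],[0,5.4,0,0,0,0,-0.05]]]'

```text
time: 10.65
tool_pos: [641.6, -41.9, 137.5]
tcp_rot: [-3.131, -0.409, 0.17]
contact_force: [0.8, 0.4, 0.2]
grip_width: 48.1
```

```bash
python3 -c "
from h import *
planw(2,-31,22)
"
```

```text
t 10.65 tcp [641.6 -41.9 137.5] rot [-3.131 -0.409  0.17 ] F [0.8 0.4 0.2] w 48.1 q [-0.28  0.46  1.69  0.31  0.64  0.91]
turn [-0.79  7.55  0.27] shift [-2.1  1.1 60.8] rows 1.5
```

>>> send_rows --targets '[[[0.8,7.5,0,-2,1,25,-0.05],[0.8,7.5,0,-2,1,60,-0.05],[0.8,7.5,0,-2,1,60,-0.05],[0.8,7.5,0,-2,1,60,-0.05],[0.8,7.5,0,-2,1,60,-0.05]]]'

```text
time: 11.07
tool_pos: [663.6, -37.8, 80.9]
tcp_rot: [-3.114, -0.54, 0.168]
contact_force: [-0.3, 0.0, 1.2]
grip_width: 48.5
```

```bash
python3 -c "
from h import *
planw(2,-31,22)
"
```

```text
t 11.07 tcp [663.6 -37.8  80.9] rot [-3.114 -0.54   0.168] F [-0.3  0.   1.2] w 48.5 q [-0.3   0.55  1.8   0.71  0.4   0.49]
turn [-1.72  0.05  0.21] shift [-0.1  0.8  0. ] rows 0.2
```

>>> send_rows --targets '[[[-1.7,0,0,0,0.5,0,-0.05],[-1.7,0,0,0,0.5,0,0.7],[-1.7,0,0,0,0.5,0,0.7],[-1.7,0,0,0,0.5,0,0.7],[-1.7,0,0,0,0.5,0,0.7]]]'

```text
time: 11.48
tool_pos: [662.8, -38.8, 81.9]
tcp_rot: [3.139, -0.542, 0.168]
contact_force: [0.0, 0.7, -0.4]
grip_width: 26.0
```

>>> send_rows --targets '[[[0,0,0,0,0,0,0.7],[0,-5,0,2,0,0.1,0.7],[0,-10,0,3.9,0,0.3,0.7],[0,-15,0,5.8,0,0.8,0.7],[0,-20,0,7.7,0,1.4,0.7]]]'

```text
time: 11.9
tool_pos: [668.9, -38.9, 85.1]
tcp_rot: [3.136, -0.185, 0.164]
contact_force: [-1.4, 2.7, -1.8]
grip_width: 23.6
```

```bash
python3 -c "
from h import *
planw(2,-10.9,22.5);planw(2,12.5,22.5)
"
```

```text
t 11.9 tcp [668.9 -38.9  85.1] rot [ 3.136 -0.185  0.164] F [-1.4  2.7 -1.8] w 23.6 q [-0.2   0.64  1.45  0.08  0.87  1.16]
turn [ 0.34  0.31 -0.01] shift [ 1.7 -1.2  1.4] rows 0.1
t 11.9 tcp [668.9 -38.9  85.1] rot [ 3.136 -0.185  0.164] F [-1.4  2.7 -1.8] w 23.6 q [-0.2   0.64  1.45  0.08  0.87  1.16]
turn [  0.33 -23.09  -0.08] shift [10.6 -1.2  3.2] rows 3.2
```

>>> send_rows --targets '[[[0,-6,0,2.4,0,0.2,0.7],[0,-12,0,4.8,0,0.5,0.7],[0,-18,0,7.2,0,1.2,0.7],[0,-23,0,9.2,0,1.9,0.7],[0,-23,0,9.2,0,1.9,0.7]]]'

```text
time: 12.32
tool_pos: [680.2, -37.0, 84.7]
tcp_rot: [3.137, 0.215, 0.165]
contact_force: [-3.7, -3.5, 14.3]
grip_width: 23.8
```

```bash
python3 -c "
from h import *
planw(2,12.5,22.5)
"
```

```text
t 12.32 tcp [680.2 -37.   84.7] rot [3.137 0.215 0.165] F [-3.7 -3.5 14.3] w 23.8 q [-0.13  0.88  0.97 -0.07  1.5   1.28]
turn [ 0.29 -0.21  0.04] shift [-0.2 -1.1  0.8] rows 0.1
```

Release, retract and check.

>>> send_rows --targets '[[[0,0,0,0,0,0,0.7],[0,0,0,0,0,0,-0.05],[0,0,0,0,0,0,-0.05],[0,0,0,0,0,0,-0.05],[0,0,0,0,0,-20,-0.05]]]'

```text
time: 12.73
tool_pos: [679.9, -35.0, 99.0]
tcp_rot: [-3.141, 0.219, 0.166]
contact_force: [-0.6, -0.3, -0.3]
grip_width: 45.3
```

>>> send_rows --targets '[[[0,0,0,0,0,-30,-0.05],[0,0,0,0,0,-60,-0.05],[0,0,0,0,20,-80,-0.05],[0,0,0,0,66,-80,-0.05],[0,0,0,0,66,-80,-0.05]]]'

```text
time: 13.15
tool_pos: [710.8, -103.5, 183.0]
tcp_rot: [3.135, 0.207, 0.16]
contact_force: [0.5, -0.3, -0.2]
grip_width: 48.6
```

```bash
python3 snap.py 6; python3 unwrap.py pics/scene6.png pics/top6.png pics/unw6.png; python3 -c "
from h import *
planw(3,14,75)
"
```

```text
t 13.25 tcp [709.7 -99.6 180.7] rot [3.14  0.211 0.162] F [-0.5 -0.1 -0.1] w 48.2 q [-0.21  0.9   0.67 -0.08  1.77  1.19]
t 13.25 tcp [709.7 -99.6 180.7] rot [3.14  0.211 0.162] F [-0.5 -0.1 -0.1] w 48.2 q [-0.21  0.9   0.67 -0.08  1.77  1.19]
turn [ 0.09 -1.91 -0.12] shift [ 3.8 -1.9 46.2] rows 1.1
```

View pics/unw6.png

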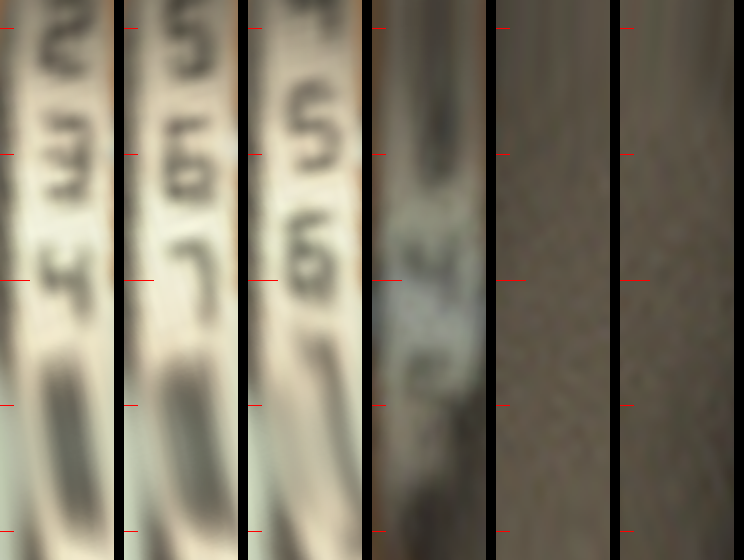

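Wheels 1 and 2 read 4 and 7, centred at row 283. Wheel 3 next: about −153°, in three strokes of 51°, each from lean +24 to −27.

```bash
python3 -c "
from h import *
planw(3,24,23)
"
```

```text
t 13.25 tcp [709.7 -99.6 180.7] rot [3.14  0.211 0.162] F [-0.5 -0.1 -0.1] w 48.2 q [-0.21  0.9   0.67 -0.08  1.77  1.19]
turn [  0.08 -11.91  -0.12] shift [ 6.  -1.9 98.6] rows 2.4
```

>>> send_rows --targets '[[[0,-7,0,9,-2,20,-0.05],[0,-12,0,17,-2,47,-0.05],[0,-12,0,17,-2,48,-0.05],[0,-12,0,11,-2,73,-0.05],[0,-12,0,6,-2,98.6,-0.05]]]'

```text
time: 13.67
tool_pos: [694.6, -96.5, 79.7]
tcp_rot: [3.141, 0.42, 0.167]
contact_force: [0.5, -0.6, 1.4]
grip_width: 48.1
```

```bash
python3 -c "
from h import *
planw(3,24,23)
"
```

```text
t 13.67 tcp [694.6 -96.5  79.7] rot [3.141 0.42  0.167] F [ 0.5 -0.6  1.4] w 48.1 q [-0.18  1.09  0.58 -0.15  1.86  1.21]
turn [0.11 0.08 0.15] shift [-1.7  3.8 -2.8] rows 0.1
```

>>> send_rows --targets '[[[0,0,0,-1.5,3.5,-2.5,-0.05],[0,0,0,-1.5,3.5,-2.5,0.7],[0,0,0,-1.5,3.5,-2.5,0.7],[0,0,0,-1.5,3.5,-2.5,0.7],[0,0,0,-1.5,3.5,-2.5,0.7]]]'

```text
time: 14.08
tool_pos: [697.2, -101.7, 90.3]
tcp_rot: [3.137, 0.413, 0.164]
contact_force: [0.8, -0.1, -0.2]
grip_width: 26.2
```

>>> send_rows --targets '[[[0,0,0,0,0,0,0.7],[0,6,0,-2.4,0,0.1,0.7],[0,12,0,-4.8,0,0.5,0.7],[0,18,0,-7.1,0,1.1,0.7],[0,24,0,-9.4,0,2,0.7]]]'

```text
time: 14.5
tool_pos: [687.7, -102.6, 88.4]
tcp_rot: [3.138, -0.008, 0.165]
contact_force: [7.1, -0.0, -19.0]
grip_width: 23.9
```

```bash
python3 -c "
from h import *
planw(3,0,23)
planw(3,-27,23)
"
```

```text
t 14.5 tcp [ 687.7 -102.6   88.4] rot [ 3.138 -0.008  0.165] F [  7.1  -0.  -19. ] w 23.9 q [-0.26  0.77  1.17  0.    1.19  1.15]
turn [ 0.18 -0.47  0.07] shift [-2.  -1.2  3.4] rows 0.1
t 14.5 tcp [ 687.7 -102.6   88.4] rot [ 3.138 -0.008  0.165] F [  7.1  -0.  -19. ] w 23.9 q [-0.26  0.77  1.17  0.    1.19  1.15]
turn [ 0.16 26.53  0.11] shift [-12.5  -1.2   5.8] rows 3.7
```

>>> send_rows --targets '[[[0,6,0,-3.3,0,0.8,0.7],[0,12,0,-6,0,1.5,0.7],[0,18,0,-9,0,2.5,0.7],[0,24,0,-12,0,4,0.7],[0,26.5,0,-12.8,0,4.5,0.7]]]'

```text
time: 14.92
tool_pos: [672.6, -105.2, 84.9]
tcp_rot: [3.138, -0.467, 0.165]
contact_force: [4.3, 6.3, -6.6]
grip_width: 23.8
```

>>> send_rows --targets '[[[0,0,0,0,0,0,0.7],[0,0,0,0,0,0,-0.05],[0,0,0,0,0,0,-0.05],[0,0,0,0,0,0,-0.05],[0,0,0,0,0,-20,-0.05]]]'

```text
time: 15.33
tool_pos: [664.8, -106.0, 99.4]
tcp_rot: [3.141, -0.458, 0.167]
contact_force: [-1.9, 0.6, 0.2]
grip_width: 45.4
```

```bash
python3 -c "
from h import *
planw(3,24,75)
"
```

```text
t 15.33 tcp [ 664.8 -106.    99.4] rot [ 3.141 -0.458  0.167] F [-1.9  0.6  0.2] w 45.4 q [-0.38  0.55  1.68  0.45  0.56  0.68]
turn [ 3.000e-02 -5.024e+01  1.800e-01] shift [60.1 -0.6 -5. ] rows 7.0
```

>>> send_rows --targets '[[[0,-7,0,5,0,0.3,-0.05],[0,-14,0,10,0,1.2,-0.05],[0,-21,0,15,0,2.8,-0.05],[0,-28,0,19.6,0,4.9,-0.05],[0,-35,0,24,0,7.6,-0.05]]]'

```text
time: 15.75
tool_pos: [690.5, -103.1, 108.5]
tcp_rot: [3.135, 0.125, 0.164]
contact_force: [0.7, 0.2, -0.3]
grip_width: 48.1
```

```bash
python3 -c "
from h import *
planw(3,24,26)
"
```

```text
t 15.75 tcp [ 690.5 -103.1  108.5] rot [3.135 0.125 0.164] F [ 0.7  0.2 -0.3] w 48.1 q [-0.23  0.83  0.99 -0.05  1.43  1.18]
turn [  0.37 -16.83  -0.07] shift [ 8.7 -2.2 21.8] rows 2.4
```

>>> send_rows --targets '[[[0,-7,0,4,-1.5,8,-0.05],[0,-14,0,7,-1.5,18,-0.05],[0,-15,0,7,-1.5,22,-0.05],[0,-15,0,7,-1.5,22,-0.05],[0,-15,0,7,-1.5,22,-0.05]]]'

```text
time: 16.17
tool_pos: [693.1, -100.6, 82.5]
tcp_rot: [3.139, 0.383, 0.165]
contact_force: [-1.0, 0.4, 1.0]
grip_width: 48.3
```

```bash
python3 -c "
from h import *
planw(3,24,26)
"
```

```text
t 16.17 tcp [ 693.1 -100.6   82.5] rot [3.139 0.383 0.165] F [-1.   0.4  1. ] w 48.3 q [-0.19  1.05  0.65 -0.14  1.8   1.21]
turn [ 0.18 -2.05  0.05] shift [ 1.5 -0.  -4.1] rows 0.3
```

>>> send_rows --targets '[[[0,-1,0,0,0,-1,0.7],[0,-1,0,0,0,-1,0.7],[0,-1,0,0,0,-1,0.7],[0,-1,0,0,0,-1,0.7],[0,-1,0,0,0,-1,0.7]]]'

```text
time: 16.58
tool_pos: [693.8, -101.6, 87.0]
tcp_rot: [3.137, 0.398, 0.163]
contact_force: [2.1, -4.4, 6.4]
grip_width: 24.0
```

```bash
python3 -c "
from h import *
planw(3,24,24)
"
```

```text
t 16.58 tcp [ 693.8 -101.6   87. ] rot [3.137 0.398 0.163] F [ 2.1 -4.4  6.4] w 24.0 q [-0.19  1.07  0.61 -0.14  1.83  1.2 ]
turn [ 0.27 -1.21 -0.04] shift [ 2.6 -1.1  2.2] rows 0.2
```

>>> send_rows --targets '[[[0,6,0,-2.5,0,0.1,0.7],[0,12,0,-5,0,0.5,0.7],[0,18,0,-7.4,0,1.2,0.7],[0,24,0,-9.7,0,2.1,0.7],[0,24,0,-9.7,0,2.1,0.7]]]'

```text
time: 17.0
tool_pos: [680.3, -103.7, 84.1]
tcp_rot: [3.138, -0.021, 0.163]
contact_force: [9.8, -6.1, -26.3]
grip_width: 23.9
```

```bash
python3 -c "
from h import *
planw(3,-27,24)
"
```

```text
t 17.0 tcp [ 680.3 -103.7   84.1] rot [ 3.138 -0.021  0.163] F [  9.8  -6.1 -26.3] w 23.9 q [-0.27  0.75  1.22  0.01  1.15  1.14]
turn [1.900e-01 2.578e+01 1.000e-02] shift [-5.4 -1.   0.6] rows 3.6
```

>>> send_rows --targets '[[[0,6,0,-1.5,0,1,0.7],[0,12,0,-3,0,2,0.7],[0,18,0,-5,0,2.5,0.7],[0,24,0,-7,0,3,0.7],[0,26,0,-8,0,3.5,0.7]]]'

```text
time: 17.42
tool_pos: [673.0, -105.0, 80.9]
tcp_rot: [3.138, -0.472, 0.163]
contact_force: [7.6, -2.6, -16.3]
grip_width: 23.9
```

>>> send_rows --targets '[[[0,0,0,0,0,0,0.7],[0,0,0,0,0,0,-0.05],[0,0,0,0,0,0,-0.05],[0,0,0,0,0,0,-0.05],[0,0,0,0,0,-20,-0.05]]]'

```text
time: 17.83
tool_pos: [666.5, -103.8, 98.0]
tcp_rot: [-3.141, -0.468, 0.167]
contact_force: [-0.4, 0.4, 0.6]
grip_width: 45.3
```

```bash
python3 snap.py 7; python3 unwrap.py pics/scene7.png pics/top7.png pics/unw7.png; python3 -c "
from h import *
planw(3,24,40)
"
```

```text
t 17.93 tcp [ 668.1 -105.   103. ] rot [ 3.137 -0.475  0.168] F [-0.2 -0.6  0.7] w 47.6 q [-0.38  0.55  1.68  0.47  0.54  0.66]
t 17.93 tcp [ 668.1 -105.   103. ] rot [ 3.137 -0.475  0.168] F [-0.2 -0.6  0.7] w 47.6 q [-0.38  0.55  1.68  0.47  0.54  0.66]
turn [  0.24 -51.2    0.14] shift [28.2 -0.3 19.5] rows 7.2
```

View pics/unw7.png

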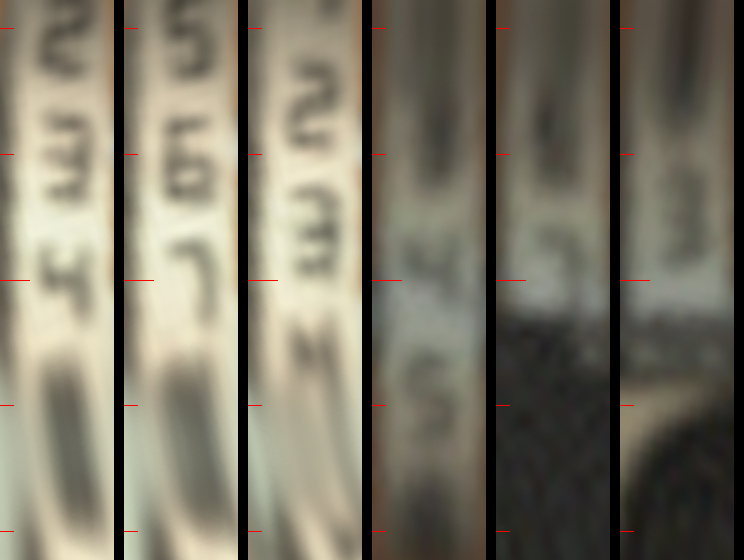

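>>> send_rows --targets '[[[0,-7,0,5,0,0.3,-0.05],[0,-14,0,10,0,1.2,-0.05],[0,-21,0,15,0,2.8,-0.05],[0,-28,0,19.6,0,4.9,-0.05],[0,-35,0,24,0,7.6,-0.05]]]'

```text
time: 18.35
tool_pos: [692.6, -100.4, 106.2]
tcp_rot: [3.138, 0.11, 0.166]
contact_force: [1.5, -0.1, 0.3]
grip_width: 48.2
```

>>> send_rows --targets '[[[0,-7,0,4,-1,6,-0.05],[0,-14,0,7,-1,14,-0.05],[0,-16,0,7,-1,19,-0.05],[0,-16,0,7,-1,19,-0.05],[0,-16,0,7,-1,19,-0.05]]]'

```text
time: 18.77
tool_pos: [696.2, -98.3, 82.3]
tcp_rot: [3.141, 0.388, 0.168]
contact_force: [0.2, 0.4, 0.4]
grip_width: 47.9
```

```bash
python3 -c "
from h import *
planw(3,24,24)
"
```

```text
t 18.77 tcp [696.2 -98.3  82.3] rot [3.141 0.388 0.168] F [0.2 0.4 0.4] w 47.9 q [-0.19  1.07  0.62 -0.14  1.82  1.2 ]
turn [ 0.11 -1.75  0.19] shift [-1.8  1.7 -1. ] rows 0.2
```

>>> send_rows --targets '[[[0,-1.5,0,-2,1.7,0,-0.05],[0,-1.5,0,-2,1.7,0,-0.05],[0,-1.5,0,-2,1.7,0,-0.05]]]'

```text
time: 19.02
tool_pos: [694.9, -101.4, 87.3]
tcp_rot: [3.139, 0.41, 0.165]
contact_force: [0.5, 0.0, 0.5]
grip_width: 47.9
```

>>> send_rows --targets '[[[0,0,0,0,0,0,0.7],[0,0,0,0,0,0,0.7],[0,0,0,0,0,0,0.7],[0,0,0,0,0,0,0.7],[0,0,0,0,0,0,0.7]]]'

```text
time: 19.43
tool_pos: [694.6, -101.4, 85.8]
tcp_rot: [3.139, 0.413, 0.165]
contact_force: [0.5, -3.0, 2.6]
grip_width: 23.9
```

```bash
python3 -c "
from h import *
planw(3,-27,24)
"
```

```text
t 19.43 tcp [ 694.6 -101.4   85.8] rot [3.139 0.413 0.165] F [ 0.5 -3.   2.6] w 23.9 q [-0.19  1.08  0.58 -0.15  1.86  1.2 ]
turn [ 0.14 50.68  0.14] shift [-17.2  -1.1  10.2] rows 7.1
```

>>> send_rows --targets '[[[0,6,0,-2.5,0,0.1,0.7],[0,12,0,-5,0,0.6,0.7],[0,18,0,-7.4,0,1.3,0.7],[0,24,0,-9.4,0,2.5,0.7],[0,26,0,-9.8,0,3,0.7]]]'

```text
time: 19.85
tool_pos: [682.9, -103.4, 84.3]
tcp_rot: [3.14, -0.044, 0.165]
contact_force: [9.9, -2.5, -18.9]
grip_width: 23.8
```

```bash
python3 -c "
from h import *
planw(3,-27.3,24)
"
```

```text
t 19.85 tcp [ 682.9 -103.4   84.3] rot [ 3.14  -0.044  0.165] F [  9.9  -2.5 -18.9] w 23.8 q [-0.27  0.74  1.23  0.02  1.12  1.13]
turn [ 0.08 24.78  0.06] shift [-8.1 -1.1  0.6] rows 3.5
```

>>> send_rows --targets '[[[0,6,0,-1.5,0,1,0.7],[0,12,0,-3.5,0,2,0.7],[0,18,0,-5.5,0,2.5,0.7],[0,24.5,0,-8,0,3,0.7],[0,24.5,0,-8,0,3,0.7]]]'

```text
time: 20.27
tool_pos: [674.0, -104.9, 81.1]
tcp_rot: [3.141, -0.469, 0.163]
contact_force: [13.2, 2.6, -18.1]
grip_width: 23.7
```

```bash
python3 -c "
from h import *
planw(3,-27.3,24)
"
```

```text
t 20.27 tcp [ 674.  -104.9   81.1] rot [ 3.141 -0.469  0.163] F [ 13.2   2.6 -18.1] w 23.7 q [-0.38  0.59  1.68  0.49  0.52  0.65]
turn [ 0.05  0.45 -0.05] shift [ 1.8 -1.1 -1.6] rows 0.1
```

>>> send_rows --targets '[[[0,0.4,0,0,0,1,0.7],[0,0.4,0,0,0,1,-0.05],[0,0.4,0,0,0,1,-0.05],[0,0.4,0,0,0,1,-0.05],[0,0.4,0,0,0,-20,-0.05]]]'

```text
time: 20.68
tool_pos: [667.3, -104.4, 98.2]
tcp_rot: [-3.14, -0.47, 0.167]
contact_force: [-1.0, 0.4, -0.3]
grip_width: 45.2
```

>>> send_rows --targets '[[[0,0,0,0,0,-30,-0.05],[0,0,0,0,0,-60,-0.05],[0,0,0,-30,0,-100,-0.05],[0,0,0,-60,0,-130,-0.05],[0,0,0,-90,0,-150,-0.05]]]'

```text
time: 21.1
tool_pos: [524.5, -129.5, 195.3]
tcp_rot: [3.136, -0.478, 0.171]
contact_force: [-1.1, -0.6, 0.3]
grip_width: 48.4
```

```bash
python3 snap.py 8; python3 unwrap.py pics/scene8.png pics/top8.png pics/unw8.png
```

```text
t 21.2 tcp [ 520.9 -129.2  194. ] rot [ 3.14  -0.474  0.167] F [-0.9 -0.8 -0.4] w 48.1 q [-0.57  0.21  1.93  0.49  0.71  0.5 ]
```

View pics/unw8.png

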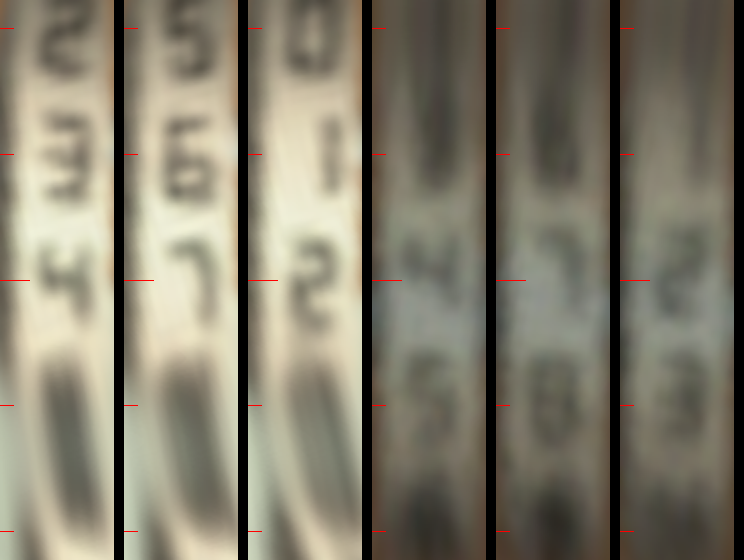

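View pics/top8.png

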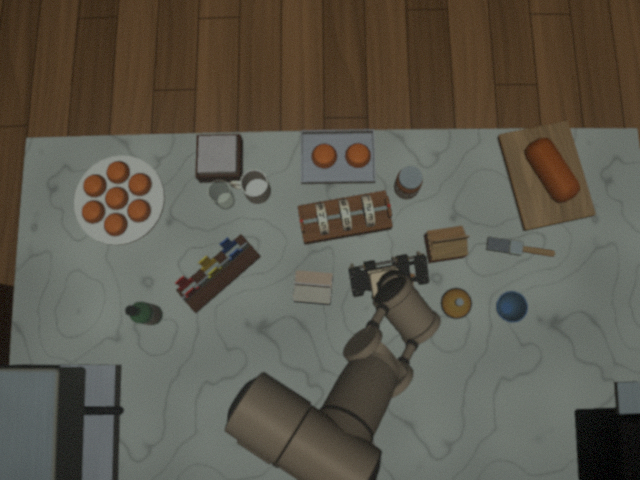

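All three wheels read 4, 7, 2, centred within about 0.05 rad (scene rows 283/280/285, top rows 263/268/270). Next I'll check the strip and clip model with an overlay.

```bash
cat > ov.py <<'E'
from h import *
def W(pose,L):
    L=np.atleast_2d(L).astype(float);c,s=np.cos(pose[2]),np.sin(pose[2])
    return np.c_[pose[0]+c*L[:,0]-s*L[:,1],pose[1]+s*L[:,0]+c*L[:,1],L[:,2]]
def draw(img,cam,pose,segs,f,x0,y0,col):
    for a,b in segs:
        p=proj(cam,W(pose,[a,b])); q=((p-[x0,y0]+0.5)*f).astype(int)
        cv2.line(img,tuple(map(int,q[0])),tuple(map(int,q[1])),col,1,cv2.LINE_AA)
def box(x,y,z0,z1):
    s=[]
    for z in (z0,z1): s+=[((-x,-y,z),(x,-y,z)),((x,-y,z),(x,y,z)),((x,y,z),(-x,y,z)),((-x,y,z),(-x,-y,z))]
    return s+[((i,j,z0),(i,j,z1)) for i in(-x,x) for j in(-y,y)]
def clip(x,zh=114): # lever plates top edges & lower edges when clipped on
    s=[]
    for sg in(-1,1):
        y1=sg*(20.5+24*.15);y0=sg*(20.5-24*.15)
        P=[(x-15,y0,zh+9),(x+15,y0,zh+9),(x+15,y1,zh+57),(x-15,y1,zh+57)]
        s+=[(P[i],P[(i+1)%4]) for i in range(4)]
    return s+[((x-23,0,zh),(x+23,0,zh))]
strip=box(125,45,0,16)+box(120,2,16,86)
carton=box(42,52,0,70)+[((0,-52,99),(0,52,99))]+box(2,48,99,135)
def crop(im,x0,y0,w,h,f): return cv2.resize(im[y0:y0+h,x0:x0+w],None,fx=f,fy=f,interpolation=cv2.INTER_CUBIC)
E
python3 - <<'E'
from ov import *
p=(521.8,329.8,-0.849)
out=[]
for cam,fn,(x,y,w,h) in (("scene","pics/scene8.png",(378,222,100,80)),("top","pics/top8.png",(168,228,100,90))):
    a=crop(cv2.imread(fn),x,y,w,h,7)
    draw(a,cam,p,strip,7,x,y,(0,255,0))
    for k in(-78,0,78): draw(a,cam,p,clip(k),7,x,y,(255,255,255))
    cv2.imwrite(f"pics/ov_strip_{cam}.png",a)
E
```

```text
(no output)
```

View pics/ov_strip_scene.png

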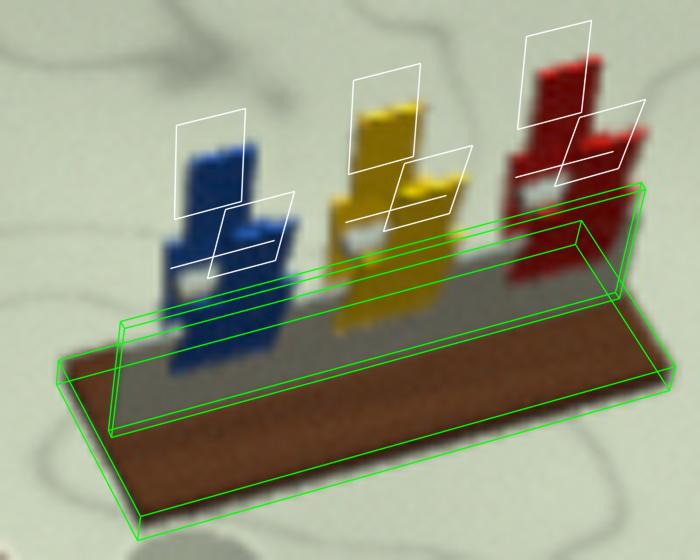

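View pics/ov_strip_top.png

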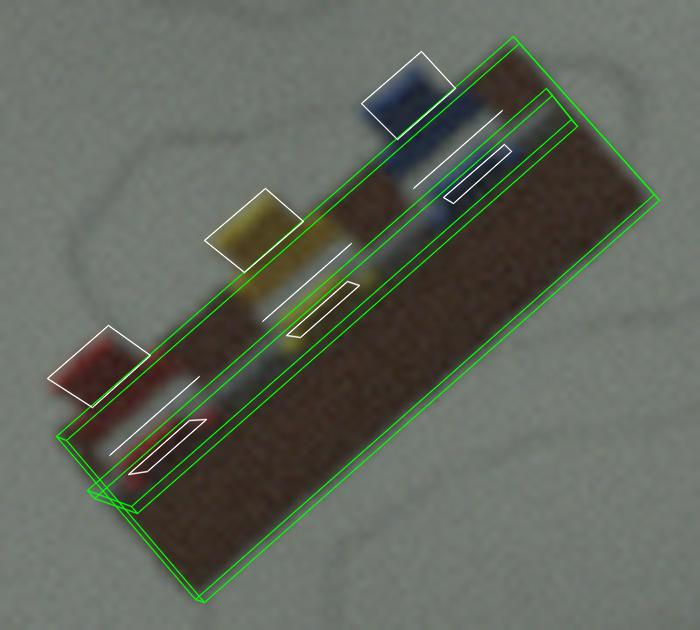

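The overlay shows the plate top at about z = 70, which includes the foot, not 86. That puts the clip hinges at z ≈ 98. I'll redo the fit with that.

```bash
cat > ovs.py <<'E'
from ov import *
import sys
p=eval(sys.argv[1]); ks=eval(sys.argv[2]); n=sys.argv[3]
strip=box(125,45,0,16)+box(120,2,16,70)
for cam,(x,y,w,h) in (("scene",(378,222,100,80)),("top",(168,228,100,90))):
    a=crop(cv2.imread(f"pics/{cam}{n}.png"),x,y,w,h,7)
    draw(a,cam,p,strip,7,x,y,(0,255,0))
    for k in ks: draw(a,cam,p,clip(k,98),7,x,y,(255,255,255))
    cv2.imwrite(f"pics/ov_strip_{cam}.png",a)
E
python3 - <<'E'
exec(open('fit0.py').read().split('# strip')[0].split('print("cam"')[0])
o=[("top",p,l) for p,l in zip(T(165,225,6,[(455,58),(572,187),(188,522),(70,390)]),[(125,45,16),(125,-45,16),(-125,-45,16),(-125,45,16)])]
o+=[("scene",p,l) for p,l in zip(T(375,225,7,[(88,342),(165,490),(688,345),(657,185)]),[(125,-45,16),(125,45,16),(-125,45,16),(-120,0,70)])]
show("strip",o,[525,327,-0.8])
E
python3 ovs.py "(521.8,329.8,-0.849)" "(-80,-2,76)" 8
```

```text
strip ('top', 'scene') [521.  330.1] -0.848
[[-0.2, -1.7], [0.5, -0.7], [-1.0, 1.5], [-1.2, 0.2], [-1.5, -1.0], [-0.8, 0.1], [0.9, -0.6], [-0.1, 0.1]]
strip ('top',) [520.4 328.6] -0.852
strip ('scene',) [521.7 331.6] -0.84
```

View pics/ov_strip_scene.png

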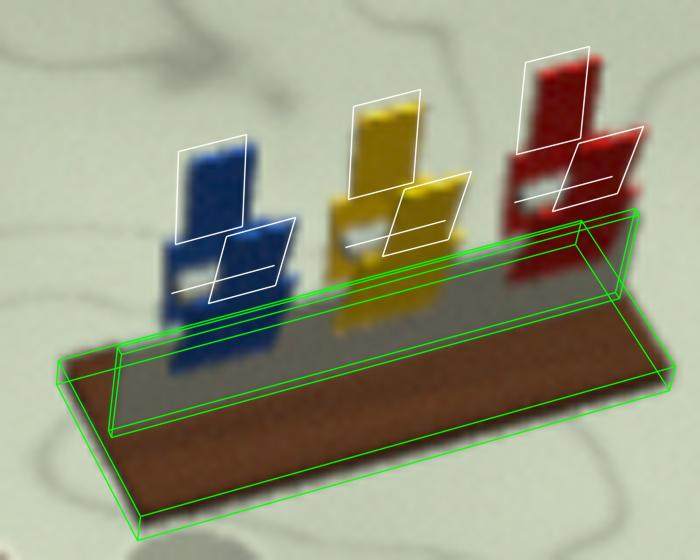

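View pics/ov_strip_top.png

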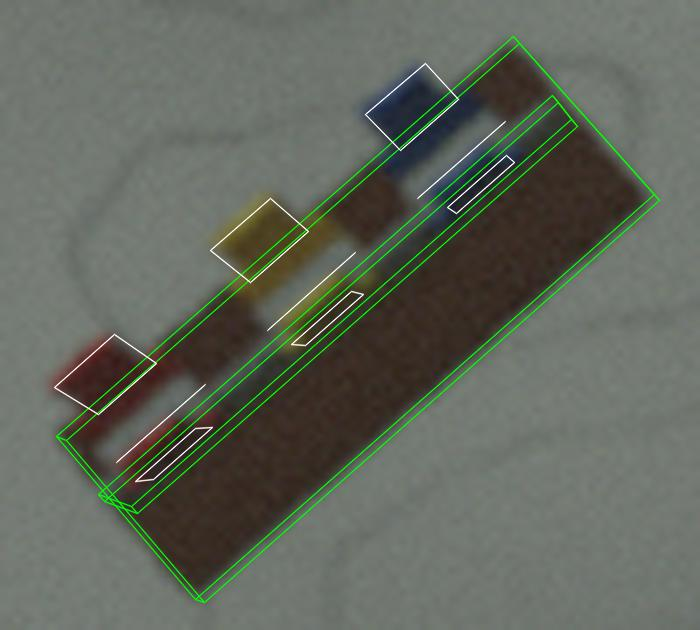

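```bash
python3 -c "
from h import *
plan([570,274.5,215],2.293,0)
"
```

```text
t 21.2 tcp [ 520.9 -129.2  194. ] rot [ 3.14  -0.474  0.167] F [-0.9 -0.8 -0.4] w 48.1 q [-0.57  0.21  1.93  0.49  0.71  0.5 ]
turn [  28.85  -15.89 -119.17] shift [ 112.3 -390.    33.3] rows 17.3
```

>>> send_rows --targets '[[[28.9,-15.9,-119.2,112,-390,33,-1],[28.9,-15.9,-119.2,112,-390,33,-1],[28.9,-15.9,-119.2,112,-390,33,-1],[28.9,-15.9,-119.2,112,-390,33,-1],[28.9,-15.9,-119.2,112,-390,33,-1]]]'

```text
time: 21.62
tool_pos: [549.9, 79.2, 204.4]
tcp_rot: [3.018, -0.352, 0.826]
contact_force: [0.5, -0.3, 0.3]
grip_width: 77.0
```

```bash
python3 -c "
from h import *
plan([570,274.5,215],2.293,0)
"
```

```text
t 21.62 tcp [549.9  79.2 204.4] rot [ 3.018 -0.352  0.826] F [ 0.5 -0.3  0.3] w 77.0 q [-0.11  0.25  1.79  0.28  0.81  0.49]
turn [ 20.51 -11.26 -84.27] shift [ 151.2 -122.2   29.4] rows 12.2
```

>>> send_rows --targets '[[[20.5,-11.3,-84.3,145,-118,29,-1],[20.5,-11.3,-84.3,145,-118,29,-1],[20.5,-11.3,-84.3,145,-118,29,-1],[20.5,-11.3,-84.3,145,-118,29,-1],[20.5,-11.3,-84.3,145,-118,29,-1]]]'

```text
time: 22.03
tool_pos: [569.4, 270.1, 213.9]
tcp_rot: [3.002, -0.189, 1.437]
contact_force: [-0.3, -0.6, -0.4]
grip_width: 91.9
```

```bash
python3 -c "
from h import *
plan([570,274.5,215],2.293,0)
"
```

```text
t 22.03 tcp [569.4 270.1 213.9] rot [ 3.002 -0.189  1.437] F [-0.3 -0.6 -0.4] w 91.9 q [0.26 0.43 1.46 0.14 1.06 0.35]
turn [ 12.13  -6.74 -49.58] shift [ 4.6 -0.  -0.2] rows 7.2
```

>>> send_rows --targets '[[[12.1,-6.7,-49.6,4,0,0,-1],[12.1,-6.7,-49.6,4,0,0,-1],[12.1,-6.7,-49.6,4,0,0,-1],[12.1,-6.7,-49.6,4,0,0,-1],[12.1,-6.7,-49.6,4,0,0,-1]]]'

```text
time: 22.45
tool_pos: [570.3, 269.8, 214.1]
tcp_rot: [3.084, -0.044, 2.028]
contact_force: [-0.2, -0.4, -0.6]
grip_width: 91.5
```

```bash
python3 -c "
from h import *
plan([570,274.5,200],2.293,0)
"
```

```text
t 22.45 tcp [570.3 269.8 214.1] rot [ 3.084 -0.044  2.028] F [-0.2 -0.4 -0.6] w 91.5 q [ 0.29  0.51  1.29  0.05  1.29 -0.18]
turn [  3.64  -2.04 -15.22] shift [ 3.8  1.  14.3] rows 2.2
```

>>> send_rows --targets '[[[3.6,-2,-15.2,4,1,10,-1],[3.6,-2,-15.2,4,1,14,-1],[3.6,-2,-15.2,4,1,14,-1],[3.6,-2,-15.2,4,1,14,-1],[3.6,-2,-15.2,4,1,14,-1]]]'

```text
time: 22.87
tool_pos: [569.6, 274.3, 200.6]
tcp_rot: [3.139, -0.002, 2.283]
contact_force: [0.8, 0.8, -0.8]
grip_width: 91.6
```

```bash
python3 -c "
from h import *
plan([570,274.5,112],2.293,0)
"; python3 snap.py 9; python3 ovs.py "(521.0,330.1,-0.848)" "(-82,-4,74)" 9
```

```text
t 22.87 tcp [569.6 274.3 200.6] rot [ 3.139e+00 -2.000e-03  2.283e+00] F [ 0.8  0.8 -0.8] w 91.6 q [ 0.33  0.56  1.25  0.    1.33 -0.39]
turn [ 0.16 -0.1  -0.55] shift [-0.3  0.1 88.6] rows 2.1
t 22.97 tcp [569.6 273.8 201. ] rot [ 3.139e+00 -2.000e-03  2.284e+00] F [ 0.6 -1.2  0.6] w 91.9 q [ 0.33  0.56  1.25  0.    1.33 -0.39]
```

View pics/scene9.png

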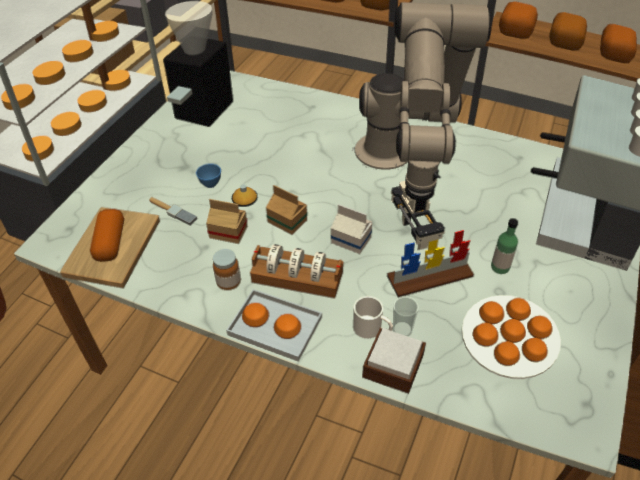

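View pics/ov_strip_top.png

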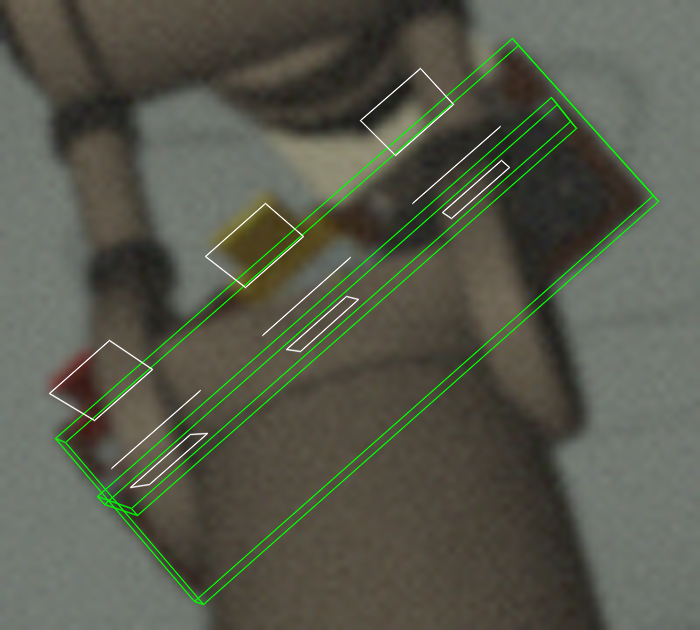

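>>> send_rows --targets '[[[0,0,-0.5,0,0,25,-1],[0,0,-0.5,0,0,55,-1],[0,0,-0.5,0,0,75,-1],[0,0,-0.5,0,0,88,-1],[0,0,-0.5,0,0,88,-1]]]'

```text
time: 23.38
tool_pos: [567.8, 273.1, 109.6]
tcp_rot: [-3.139, -0.004, 2.293]
contact_force: [0.3, 0.0, 0.4]
grip_width: 91.8
```

```bash
python3 -c "
from h import *
plan([570,274.5,112],2.293,0)
"; python3 snap.py 10
python3 - <<'E'
from ov import *
a=cv2.imread("pics/scene10.png");cv2.imwrite("pics/z10.png",crop(a,360,170,130,110,6))
E
```

```text
t 23.38 tcp [567.8 273.1 109.6] rot [-3.139 -0.004  2.293] F [0.3 0.  0.4] w 91.8 q [ 0.33  0.64  1.37  0.    1.14 -0.4 ]
turn [-0.17 -0.22 -0.01] shift [-0.4  2.5 -2.4] rows 0.1
t 23.48 tcp [569.7 273.9 113.1] rot [ 3.139e+00 -2.000e-03  2.294e+00] F [ 0.1 -0.1  0.7] w 91.6 q [ 0.33  0.64  1.36  0.    1.14 -0.4 ]
```

View pics/z10.png

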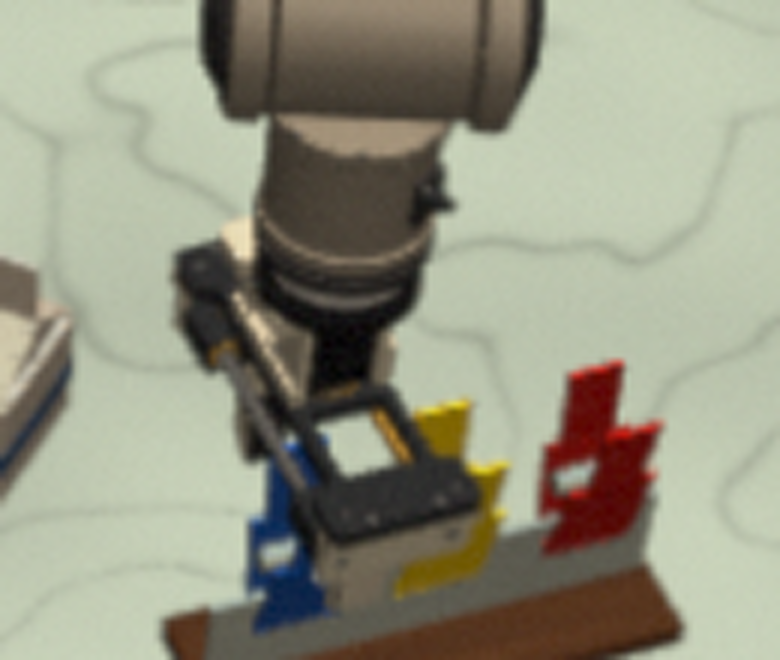

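Run:
```python
from ov import *
a=crop(cv2.imread("pics/scene10.png"),360,170,130,110,6)
p=(569.7,273.9,-0.848)
fing=[]
for s in(1,-1):
    for z in(113,160):
        P=[(-9.5,s*46,z),(9.5,s*46,z),(9.5,s*65,z),(-9.5,s*65,z)]
        fing+=[(P[i],P[(i+1)%4]) for i in range(4)]
draw(a,"scene",p,fing,6,360,170,(0,255,255))
draw(a,"scene",(521.0,330.1,-.848),clip(74,98)+clip(-4,98),6,360,170,(255,255,255))
cv2.imwrite("pics/z10b.png",a)
```

```text
(no output)
```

View pics/z10b.png

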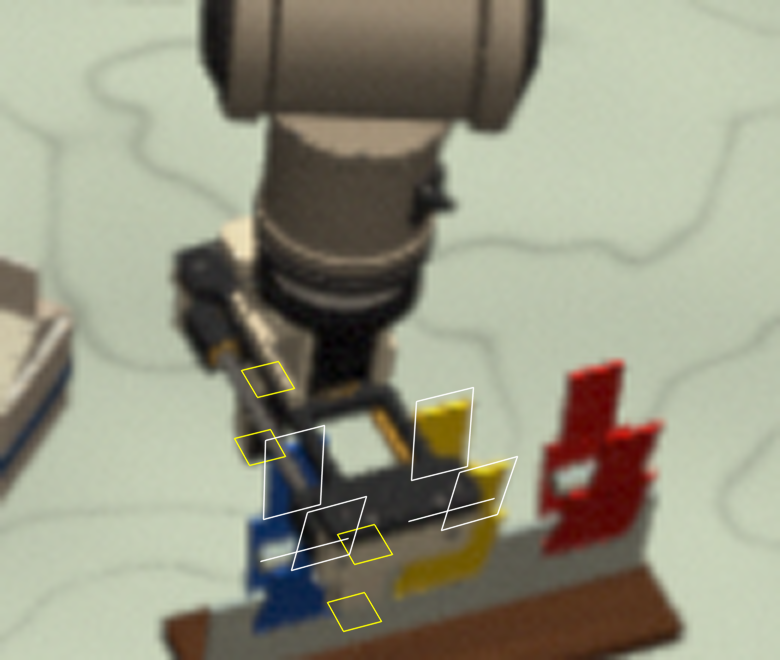

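>>> send_rows --targets '[[[0,0,0,-3,0.5,0.5,-1],[0,0,0,-3,0.5,0.5,0],[0,0,0,-3,0.5,0.5,0.5],[0,0,0,-3,0.5,0.5,0.5],[0,0,0,-3,0.5,0.5,0.5]]]'

```text
time: 23.9
tool_pos: [572.0, 272.2, 112.5]
tcp_rot: [3.139, -0.001, 2.295]
contact_force: [-0.1, -0.3, -0.1]
grip_width: 69.9
```

>>> send_rows --targets '[[[0,0,0,0,0,0,0.5],[0,0,0,0,0,0,0.5],[0,0,0,0,0,0,0.5]]]'

```text
time: 24.15
tool_pos: [571.7, 272.2, 111.9]
tcp_rot: [3.14, -0.002, 2.295]
contact_force: [-0.0, -0.5, -0.6]
grip_width: 49.6
```

```bash
python3 snap.py 11
python3 - <<'E'
from ov import *
a=cv2.imread("pics/scene11.png");cv2.imwrite("pics/z11.png",crop(a,360,170,130,110,6))
E
```

```text
t 24.25 tcp [571.8 272.2 111.9] rot [ 3.140e+00 -2.000e-03  2.295e+00] F [-0.8 -0.9 -0.9] w 42.4 q [ 0.32  0.64  1.36  0.    1.14 -0.4 ]
```

View pics/z11.png

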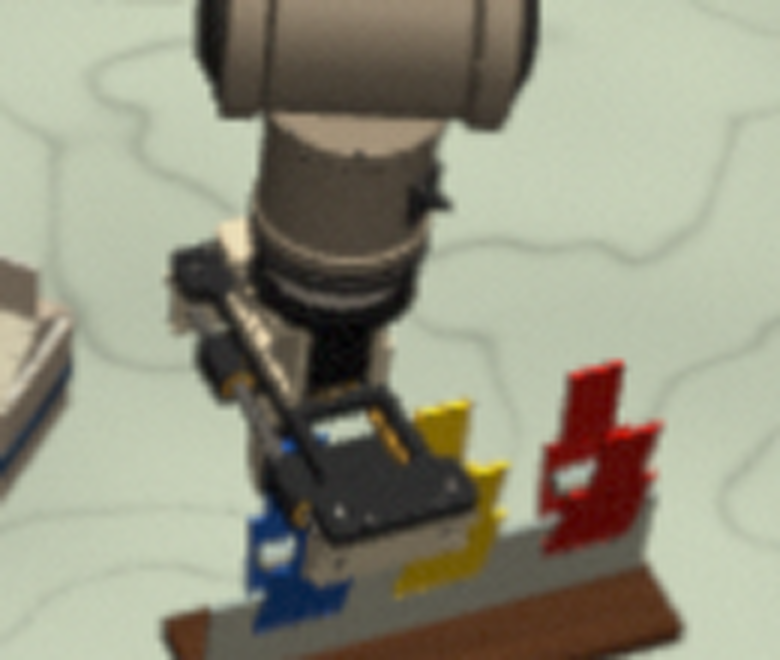

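>>> send_rows --targets '[[[0,0,0,0,0,0,0.6],[0,0,0,0,0,0,0.6],[0,0,0,0,0,0,0.6],[0,0,0,0,0,0,0.6]]]'

```text
time: 24.58
tool_pos: [571.7, 272.1, 111.9]
tcp_rot: [3.14, -0.002, 2.295]
contact_force: [-0.8, 0.3, -1.3]
grip_width: 33.6
```

```bash
python3 snap.py 12
python3 - <<'E'
from ov import *
a=cv2.imread("pics/scene12.png");cv2.imwrite("pics/z12.png",crop(a,360,170,130,110,6))
E
```

```text
t 24.68 tcp [571.7 272.1 111.9] rot [ 3.140e+00 -2.000e-03  2.295e+00] F [ 0.4 -0.2 -0.5] w 33.5 q [ 0.32  0.64  1.36  0.    1.14 -0.4 ]
```

View pics/z12.png

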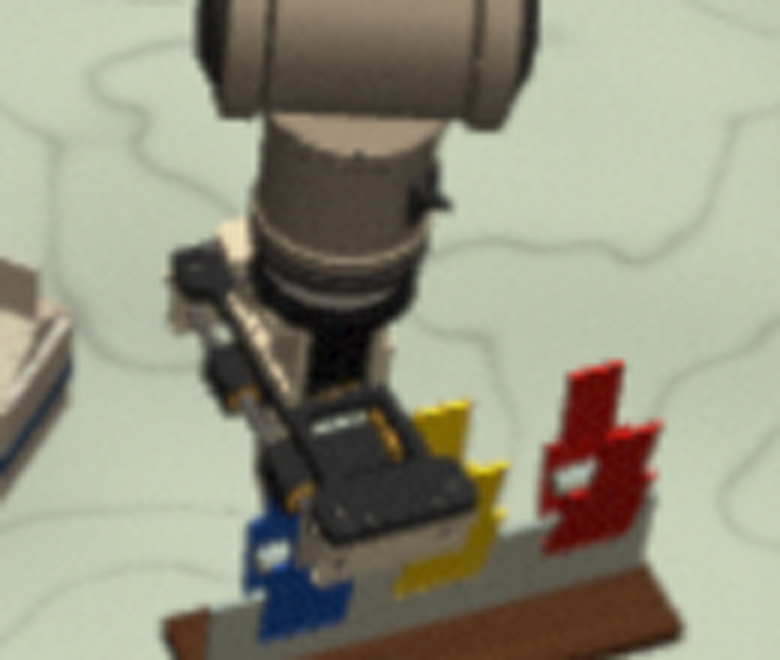

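>>> send_rows --targets '[[[0,0,0,0,0,-20,0.6],[0,0,0,0,0,-50,0.6],[0,0,0,0,0,-90,0.6],[0,0,0,0,0,-125,0.6],[0,0,0,0,0,-125,0.6]]]'

```text
time: 25.1
tool_pos: [574.7, 272.9, 245.5]
tcp_rot: [3.127, 0.004, 2.295]
contact_force: [0.9, 0.2, 1.2]
grip_width: 33.6
```

```bash
python3 snap.py 13
cat > ovc.py <<'E'
from ov import *
import sys
P=eval(sys.argv[1]); n=sys.argv[2]
# P: {name:(x,y,yaw)}
for cam in("scene","top"):
    im=cv2.imread(f"pics/{cam}{n}.png"); out=[]
    for k,p in P.items():
        c=proj(cam,[p[0],p[1],80])[0].astype(int); x,y=int(c[0]-28),int(c[1]-28)
        a=crop(im,x,y,56,56,7); b=a.copy(); draw(b,cam,p,carton,7,x,y,(0,255,0)); out.append(np.vstack([a,b]))
    cv2.imwrite(f"pics/ovc_{cam}.png",cv2.resize(np.hstack(out),None,fx=800/(392*max(2,len(out))),fy=min(800/(392*max(2,len(out))),600/784)))
E
python3 ovc.py "{1:(469.3,-167.4,-.206),2:(468,53.2,-.081),3:(588.5,-321.3,.134)}" 8; cp pics/ovc_scene.png pics/a1.png; cp pics/ovc_top.png pics/a2.png
```

```text
t 25.2 tcp [572.4 272.1 238.7] rot [ 3.136 -0.     2.295] F [-0.8  0.2  0.1] w 33.2 q [ 0.32  0.54  1.18  0.    1.42 -0.4 ]
```

View pics/scene13.png

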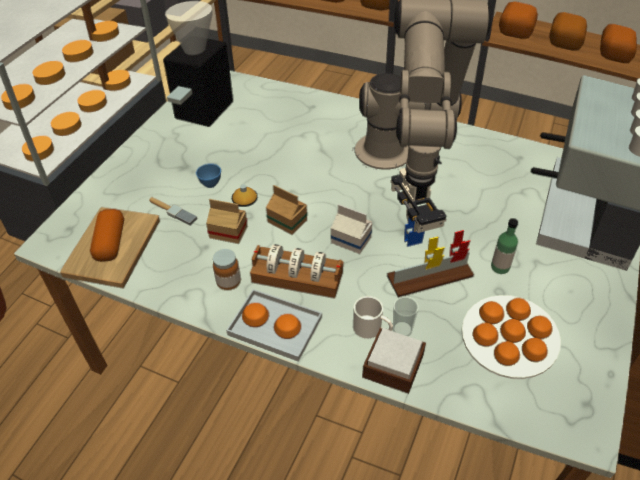

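View pics/a1.png

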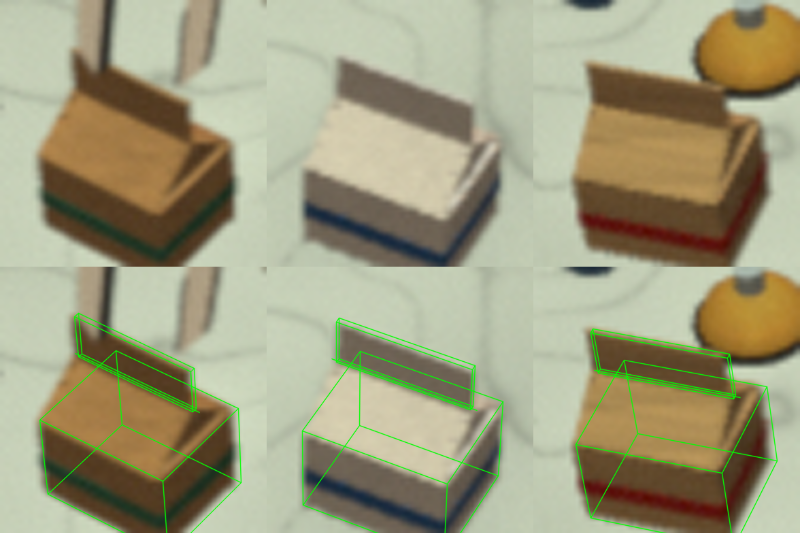

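View pics/a2.png

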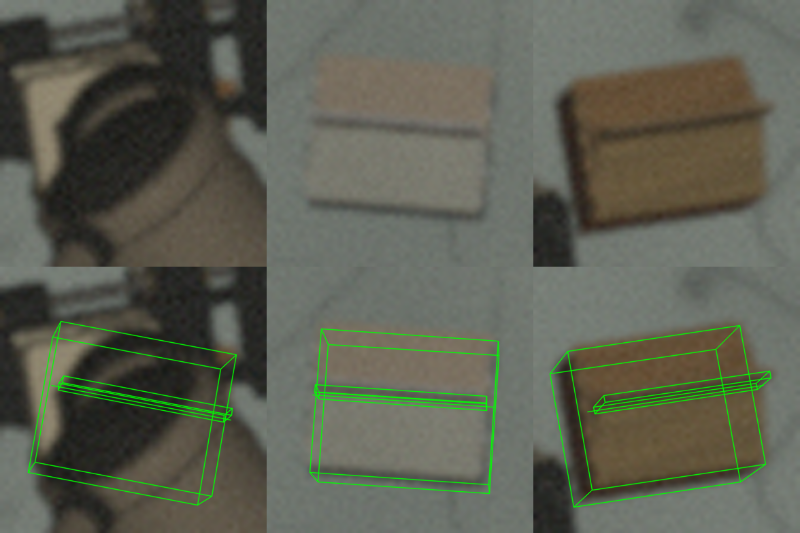

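```bash
python3 -c "
from h import *
plan([470.5,54.5,235],1.486,0)
"
```

```text
t 25.2 tcp [572.4 272.1 238.7] rot [ 3.136 -0.     2.295] F [-0.8  0.2  0.1] w 33.2 q [ 0.32  0.54  1.18  0.    1.42 -0.4 ]
turn [ 0.27 -0.13 46.35] shift [ -95.5 -220.5    2.5] rows 6.5
```

>>> send_rows --targets '[[[0,0,46.4,-95,-220,2.5,0.6],[0,0,46.4,-95,-220,2.5,0.6],[0,0,46.4,-95,-220,2.5,0.6],[0,0,46.4,-95,-220,2.5,0.6],[0,0,46.4,-95,-220,2.5,0.6]]]'

```text
time: 25.62
tool_pos: [481.0, 81.9, 232.3]
tcp_rot: [-3.138, -0.003, 1.664]
contact_force: [0.5, -0.8, -0.6]
grip_width: 33.5
```

```bash
python3 -c "
from h import *
plan([470.5,54.5,235],1.486,0)
"
```

```text
t 25.62 tcp [481.   81.9 232.3] rot [-3.138e+00 -3.000e-03  1.664e+00] F [ 0.5 -0.8 -0.6] w 33.5 q [ 0.01  0.27  1.61  0.    1.26 -0.08]
turn [-0.2  -0.13 10.22] shift [-26.3 -13.   -2.7] rows 1.4
```

>>> send_rows --targets '[[[0,0,10,-24,-11,-2,0.6],[0,0,10,-24,-11,-2,0.6],[0,0,10,-24,-11,-2,0.6],[0,0,10,-24,-11,-2,0.6],[0,0,10,-24,-11,-2,0.6]]]'

```text
time: 26.03
tool_pos: [474.4, 58.8, 235.3]
tcp_rot: [-3.14, -0.003, 1.498]
contact_force: [0.1, -0.9, -0.8]
grip_width: 33.4
```

```bash
python3 snap.py 14; python3 -c "
from h import *
plan([470.5,54.5,235],1.486,0)
"
python3 - <<'E'
from ov import *
a=cv2.imread("pics/scene14.png");cv2.imwrite("pics/z14.png",crop(a,310,150,100,110,6))
a=cv2.imread("pics/top14.png");cv2.imwrite("pics/z14t.png",crop(a,270,240,90,90,6))
E
```

```text
t 26.13 tcp [474.6  59.  235.6] rot [-3.140e+00 -2.000e-03  1.498e+00] F [ 0.2  0.3 -0.9] w 33.5 q [-0.04  0.25  1.63  0.    1.26  0.03]
t 26.13 tcp [474.6  59.  235.6] rot [-3.140e+00 -2.000e-03  1.498e+00] F [ 0.2  0.3 -0.9] w 33.5 q [-0.04  0.25  1.63  0.    1.26  0.03]
turn [-0.07 -0.14  0.68] shift [-4.8 -3.8  0.6] rows 0.1
```

View pics/z14.png

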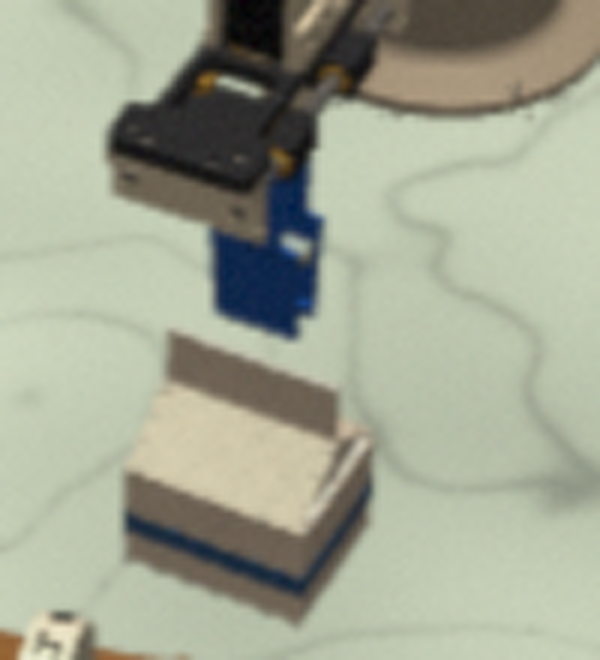

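View pics/z14t.png

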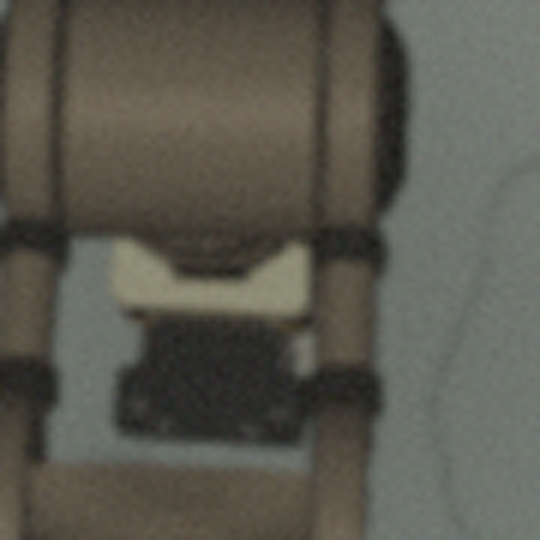

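Run:
```python
from ov import *
x,y,z,yaw=474.6,59,235.6,1.498
p=(x,y,yaw)
a=crop(cv2.imread("pics/scene14.png"),310,150,100,110,6)
for off,col in((-7.5,(0,255,255)),(-11,(255,255,255)),(7.5,(0,255,255))):
    L=[((-23,off,z-64),(23,off,z-64))]
    print(off,np.round((proj("scene",W(p,np.array(L[0])))-[310,150]+.5)*6))
    draw(a,"scene",p,L,6,310,150,col)
for px in((470.5,54.5,-.085),):
    draw(a,"scene",px,box(2,48,99,135),6,310,150,(0,255,0))
    draw(a,"scene",px,[((-10,0,135),(10,0,135))],6,310,150,(0,0,255))
cv2.imwrite("pics/z14b.png",a)
```

```text
-7.5 [[212. 308.]
 [296. 336.]]
-11 [[209. 312.]
 [293. 341.]]
7.5 [[225. 290.]
 [309. 318.]]
```

View pics/z14b.png

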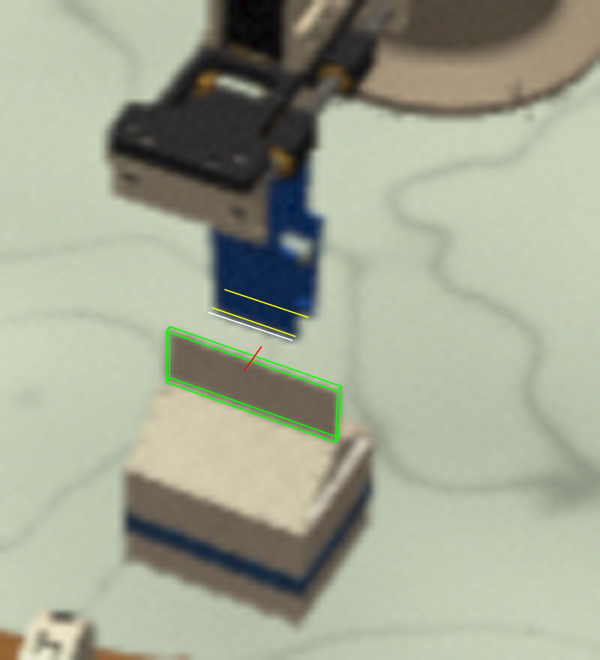

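>>> send_rows --targets '[[[0,0,0.7,-4.8,-3.8,0,0.6],[0,0,0.7,-4.8,-3.8,0,0.6],[0,0,0.7,-4.8,-3.8,15,0.6],[0,0,0.7,-4.8,-3.8,25,0.6],[0,0,0.7,-4.8,-3.8,25,0.6]]]'

```text
time: 26.55
tool_pos: [469.3, 54.0, 209.5]
tcp_rot: [-3.138, -0.002, 1.484]
contact_force: [-1.2, -1.2, 0.0]
grip_width: 33.7
```

```bash
python3 snap.py 15; python3 -c "
from h import *
plan([470.5,54.5,177],1.486,0)
"
python3 - <<'E'
from ov import *
a=cv2.imread("pics/scene15.png");cv2.imwrite("pics/z15.png",crop(a,310,150,100,110,6))
E
```

```text
t 26.65 tcp [470.4  54.  211.3] rot [-3.141e+00 -2.000e-03  1.484e+00] F [-1.1  0.3 -0.3] w 33.6 q [-0.05  0.26  1.68  0.    1.2   0.04]
t 26.65 tcp [470.4  54.  211.3] rot [-3.141e+00 -2.000e-03  1.484e+00] F [-1.1  0.3 -0.3] w 33.6 q [-0.05  0.26  1.68  0.    1.2   0.04]
turn [-0.04 -0.14 -0.14] shift [ 0.5  0.1 34.3] rows 0.8
```

View pics/z15.png

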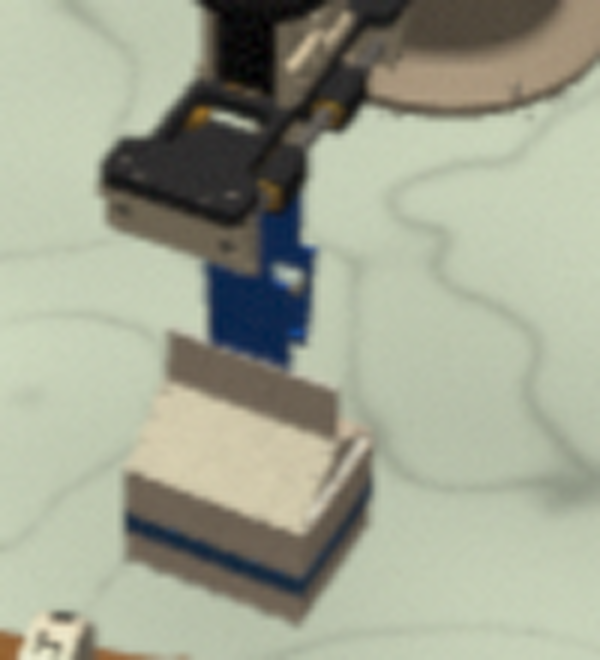

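>>> send_rows --targets '[[[0,0,0,0,0,6,0.6],[0,0,0,0,0,12,0.6],[0,0,0,0,0,20,0.6],[0,0,0,0,0,20,0.6]]]'

```text
time: 26.98
tool_pos: [469.6, 54.0, 189.6]
tcp_rot: [-3.139, -0.002, 1.483]
contact_force: [-0.7, -0.0, -0.6]
grip_width: 33.3
```

```bash
python3 snap.py 16
python3 - <<'E'
from ov import *
a=cv2.imread("pics/scene16.png");cv2.imwrite("pics/z16.png",crop(a,310,150,100,110,6))
E
```

```text
t 27.08 tcp [470.3  53.9 190.8] rot [-3.141e+00 -2.000e-03  1.483e+00] F [-0.3 -0.4 -1. ] w 33.4 q [-0.05  0.28  1.72  0.    1.14  0.04]
```

View pics/z16.png

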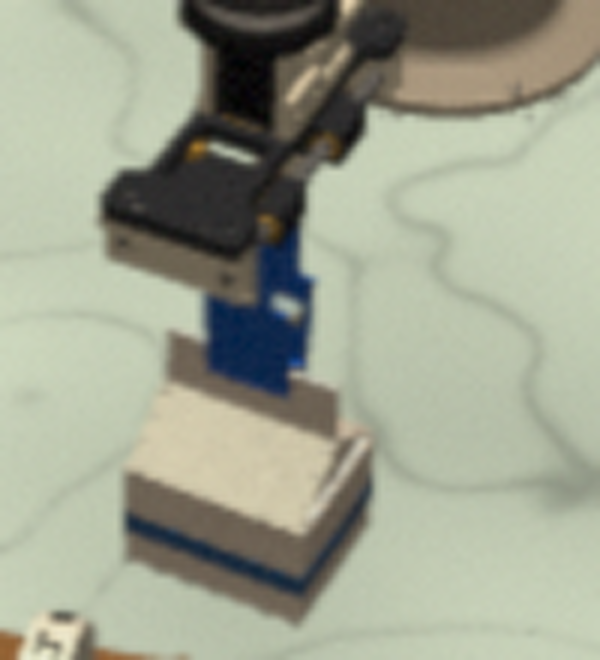

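>>> send_rows --targets '[[[0,0,0,0,0,6,0.6],[0,0,0,0,0,13,0.6],[0,0,0,0,0,13,0.6],[0,0,0,0,0,13,0.6]]]'

```text
time: 27.42
tool_pos: [470.2, 54.0, 177.7]
tcp_rot: [-3.14, -0.002, 1.483]
contact_force: [-0.5, -0.6, -0.8]
grip_width: 33.7
```

```bash
python3 snap.py 17
python3 - <<'E'
from ov import *
a=cv2.imread("pics/scene17.png");cv2.imwrite("pics/z17.png",crop(a,310,150,100,110,6))
E
```

```text
t 27.52 tcp [470.6  54.  178.2] rot [-3.142e+00 -2.000e-03  1.483e+00] F [ 0.5  0.6 -1.4] w 33.8 q [-0.05  0.3   1.74  0.    1.11  0.04]
```

View pics/z17.png

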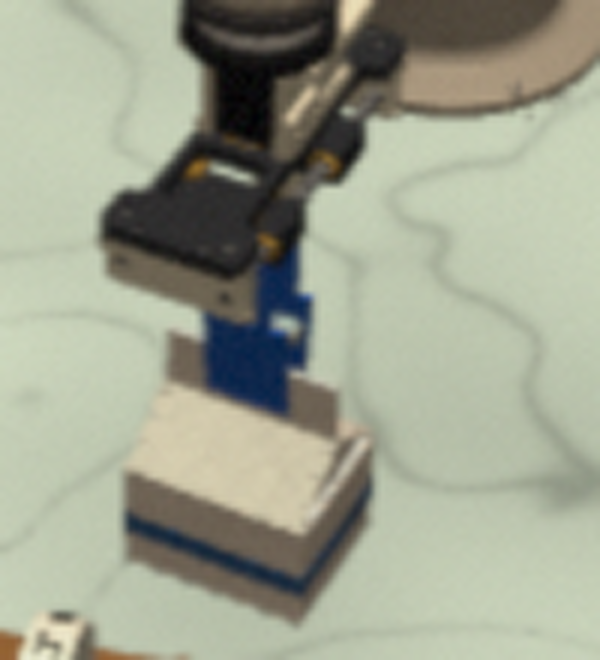

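>>> send_rows --targets '[[[0,0,0,0,0,0,0],[0,0,0,0,0,0,-0.5],[0,0,0,0,0,0,-1],[0,0,0,0,0,0,-1],[0,0,0,0,0,0,-1]]]'

```text
time: 27.93
tool_pos: [470.6, 53.9, 178.4]
tcp_rot: [3.141, -0.002, 1.483]
contact_force: [-0.0, 0.3, 0.5]
grip_width: 62.3
```

>>> send_rows --targets '[[[0,0,0,0,0,0,-1],[0,0,0,0,0,0,-1],[0,0,0,0,0,-30,-1],[0,0,0,0,0,-60,-1],[0,0,0,0,0,-70,-1]]]'

```text
time: 28.35
tool_pos: [472.0, 53.8, 252.0]
tcp_rot: [3.136, -0.003, 1.483]
contact_force: [0.7, 0.0, -0.4]
grip_width: 90.9
```

```bash
python3 snap.py 18
python3 - <<'E'
from ov import *
a=cv2.imread("pics/scene18.png");cv2.imwrite("pics/z18.png",crop(a,310,150,100,110,6))
E
python3 -c "
from h import *
plan([518.4,333.0,230],2.293,0)"
```

```text
t 28.45 tcp [471.7  53.7 250.3] rot [ 3.137e+00 -3.000e-03  1.483e+00] F [0.2 0.2 0.6] w 91.6 q [-0.05  0.23  1.62  0.    1.29  0.04]
t 28.45 tcp [471.7  53.7 250.3] rot [ 3.137e+00 -3.000e-03  1.483e+00] F [0.2 0.2 0.6] w 91.6 q [-0.05  0.23  1.62  0.    1.29  0.04]
turn [ 3.20e-01 -3.00e-02 -4.64e+01] shift [282.2  22.   21.1] rows 6.8
```

View pics/z18.png

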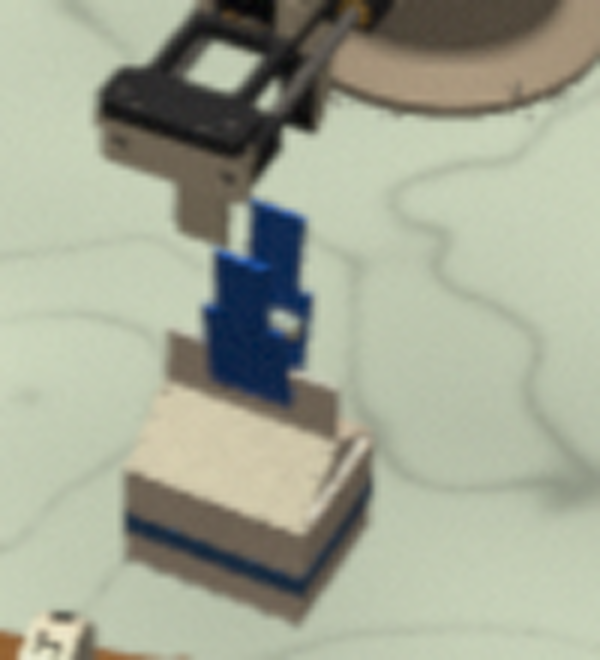

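The blue clip sits upright on the white carton's tab (around (250,330) in the crop). The yellow clip is next.

>>> send_rows --targets '[[[0,0,-7,40,3,0,-1],[0,0,-14,80,6,4,-1],[0,0,-46,282,22,20,-1],[0,0,-46,282,22,20,-1],[0,0,-46,282,22,20,-1]]]'

```text
time: 28.87
tool_pos: [503.5, 257.5, 233.1]
tcp_rot: [-3.141, -0.002, 2.108]
contact_force: [1.3, -1.2, -0.2]
grip_width: 91.8
```

```bash
python3 -c "
from h import *
plan([518.4,333.0,200],2.293,0)"
```

```text
t 28.87 tcp [503.5 257.5 233.1] rot [-3.141e+00 -2.000e-03  2.108e+00] F [ 1.3 -1.2 -0.2] w 91.8 q [ 0.34  0.41  1.4   0.    1.33 -0.2 ]
turn [ -0.04  -0.14 -10.58] shift [57.1 51.4 33.2] rows 2.0
```

>>> send_rows --targets '[[[0,0,-9,45,45,20,-1],[0,0,-9,45,45,30,-1],[0,0,-9,45,45,30,-1],[0,0,-9,45,45,30,-1]]]'

```text
time: 29.2
tool_pos: [518.7, 318.1, 201.7]
tcp_rot: [-3.138, -0.003, 2.261]
contact_force: [-1.2, -0.9, -0.3]
grip_width: 91.9
```

```bash
python3 -c "
from h import *
plan([518.4,333.0,112],2.293,0)"
```

```text
t 29.2 tcp [518.7 318.1 201.7] rot [-3.138e+00 -3.000e-03  2.261e+00] F [-1.2 -0.9 -0.3] w 91.9 q [ 0.42  0.52  1.31  0.    1.31 -0.27]
turn [-0.22 -0.18 -1.81] shift [11.4  9.6 89.7] rows 2.2
```

>>> send_rows --targets '[[[0,0,-1.8,11.4,9.6,0,-1],[0,0,-1.8,11.4,9.6,25,-1],[0,0,-1.8,11.4,9.6,55,-1],[0,0,-1.8,11.4,9.6,80,-1],[0,0,-1.8,11.4,9.6,89,-1]]]'

```text
time: 29.62
tool_pos: [518.5, 330.4, 112.6]
tcp_rot: [-3.137, -0.003, 2.289]
contact_force: [-1.4, -0.5, -0.6]
grip_width: 91.5
```

```bash
python3 snap.py 19;  python3 -c "
from h import *
plan([518.4,333.0,112],2.293,0)"
python3 - <<'E'
from ov import *
a=cv2.imread("pics/scene19.png");cv2.imwrite("pics/z19.png",crop(a,360,170,130,110,6))
E
```

```text
t 29.72 tcp [519.5 331.1 114.7] rot [-3.139e+00 -3.000e-03  2.289e+00] F [-0.6  0.4  0. ] w 91.6 q [ 0.44  0.61  1.41  0.    1.13 -0.28]
t 29.72 tcp [519.5 331.1 114.7] rot [-3.139e+00 -3.000e-03  2.289e+00] F [-0.6  0.4  0. ] w 91.6 q [ 0.44  0.61  1.41  0.    1.13 -0.28]
turn [-0.12 -0.15 -0.21] shift [2.1 0.4 2.7] rows 0.1
```

View pics/z19.png

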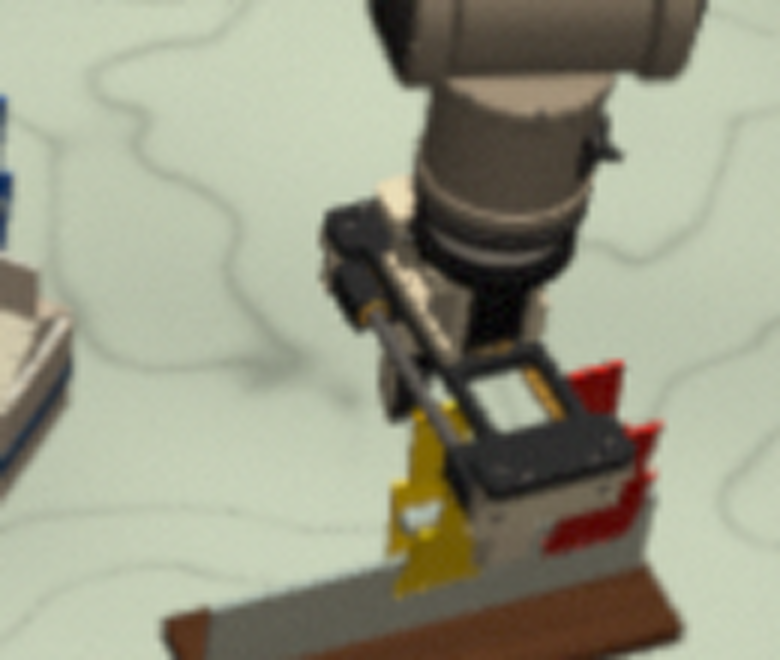

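Run:
```python
from ov import *
outs=[]
for n,p,z in (("10",(569.7,273.9,2.293-np.pi),113.1),("19",(519.5,331.1,2.289-np.pi),114.7)):
    a=crop(cv2.imread(f"pics/scene{n}.png"),360,170,130,110,6)
    fing=[]
    for s in(1,):
        for zz in(z,z+40):
            P=[(-9.5,s*46,zz),(9.5,s*46,zz),(9.5,s*65,zz),(-9.5,s*65,zz)]
            fing+=[(P[i],P[(i+1)%4]) for i in range(4)]
    draw(a,"scene",p,fing,6,360,170,(0,255,255))
    for k in(75.5,-2.5,-80.5): draw(a,"scene",(521.,330.1,-.848),[((k-23,8,48),(k+23,8,48)),((k-15,24,155),(k+15,24,155))],6,360,170,(255,255,255))
    outs.append(a[200:,150:])
cv2.imwrite("pics/cmp.png",np.vstack(outs)[:, :])
print(np.vstack(outs).shape)
```

```text
(920, 630, 3)
```

View pics/cmp.png

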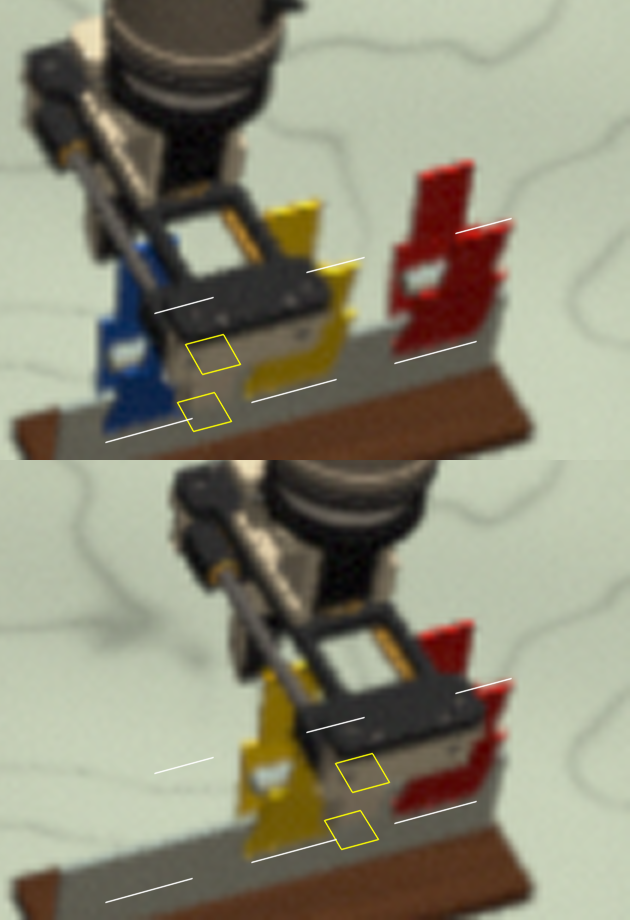

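>>> send_rows --targets '[[[0,0,0,-2,0.4,2.7,-1],[0,0,0,-2,0.4,2.7,-1],[0,0,0,-2,0.4,2.7,0.6],[0,0,0,-2,0.4,2.7,0.6],[0,0,0,-2,0.4,2.7,0.6]]]'

```text
time: 30.13
tool_pos: [522.3, 331.6, 114.3]
tcp_rot: [3.138, -0.001, 2.291]
contact_force: [0.6, 0.9, -0.3]
grip_width: 76.5
```

>>> send_rows --targets '[[[0,0,0,0,0,0,0.6],[0,0,0,0,0,0,0.6],[0,0,0,0,0,0,0.6],[0,0,0,0,0,0,0.6],[0,0,0,0,0,0,0.6]]]'

```text
time: 30.55
tool_pos: [521.9, 331.5, 113.3]
tcp_rot: [3.14, -0.002, 2.291]
contact_force: [-0.1, 0.3, -0.1]
grip_width: 43.3
```

>>> send_rows --targets '[[[0,0,0,0,0,0,0.6],[0,0,0,0,0,0,0.6],[0,0,0,0,0,0,0.6],[0,0,0,0,0,0,0.6]]]'

```text
time: 30.88
tool_pos: [521.8, 331.4, 113.2]
tcp_rot: [3.14, -0.002, 2.291]
contact_force: [0.1, 0.3, -0.7]
grip_width: 33.7
```

>>> send_rows --targets '[[[0,0,0,0,0,-20,0.6],[0,0,0,0,0,-50,0.6],[0,0,0,0,0,-90,0.6],[0,0,0,0,0,-130,0.6],[0,0,0,0,0,-140,0.6]]]'

```text
time: 31.3
tool_pos: [523.9, 332.1, 260.7]
tcp_rot: [3.129, 0.001, 2.291]
contact_force: [1.4, 0.6, 0.9]
grip_width: 33.4
```

```bash
python3 snap.py 20; python3 ovc.py "{1:(470,-168,-.206),3:(588.5,-321.3,.134)}" 20;python3 -c "
from h import *
plan([470,-168,250],1.365,0)"
```

```text
t 31.4 tcp [523.  331.6 256.5] rot [3.134 0.    2.291] F [-0.5  0.1 -2. ] w 33.8 q [ 0.44  0.5   1.2   0.    1.44 -0.28]
t 31.4 tcp [523.  331.6 256.5] rot [3.134 0.    2.291] F [-0.5  0.1 -2. ] w 33.8 q [ 0.44  0.5   1.2   0.    1.44 -0.28]
turn [ 0.42 -0.21 53.06] shift [-340.6 -369.4    3.6] rows 12.1
```

View pics/ovc_scene.png

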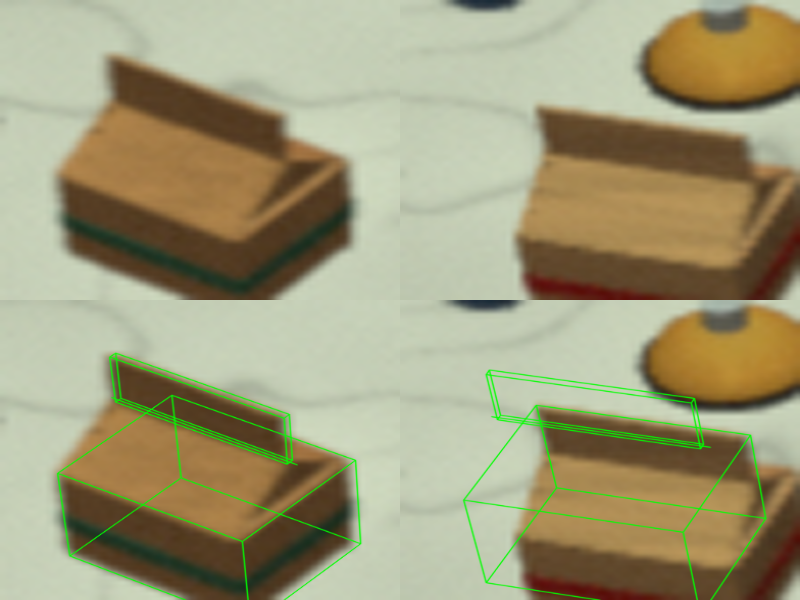

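View pics/ovc_top.png

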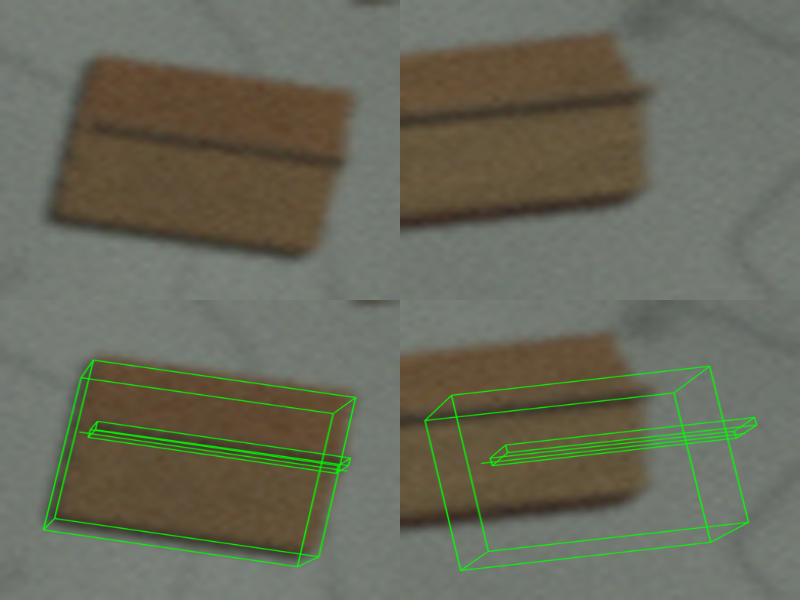

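View pics/scene20.png

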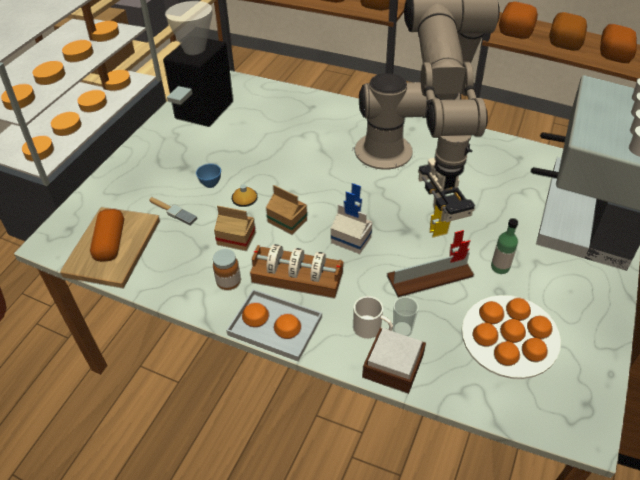

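Carton 3 has been knocked about 4 cm towards carton 1. Carton 1 is unmoved. I'll carry the yellow clip to carton 1, detouring around the clip now on carton 2.

```bash
python3 -c "
from h import *
plan([610,60,256],1.37,0)"
```

```text
t 31.4 tcp [523.  331.6 256.5] rot [3.134 0.    2.291] F [-0.5  0.1 -2. ] w 33.8 q [ 0.44  0.5   1.2   0.    1.44 -0.28]
turn [ 0.42 -0.21 52.77] shift [-261.5 -113.8   -0.4] rows 7.4
```

>>> send_rows --targets '[[[0,0,52.8,-262,-114,0,0.6],[0,0,52.8,-262,-114,0,0.6],[0,0,52.8,-262,-114,0,0.6],[0,0,52.8,-262,-114,0,0.6],[0,0,52.8,-262,-114,0,0.6]]]'

```text
time: 31.82
tool_pos: [584.6, 130.8, 250.2]
tcp_rot: [-3.138, -0.002, 1.66]
contact_force: [0.6, 0.3, 0.3]
grip_width: 33.6
```

```bash
python3 -c "
from h import *
plan([610,60,256],1.37,0);plan([560,-70,256],1.37,0)"
```

```text
t 31.82 tcp [584.6 130.8 250.2] rot [-3.138e+00 -2.000e-03  1.660e+00] F [0.6 0.3 0.3] w 33.6 q [0.09 0.47 1.26 0.   1.41 0.  ]
turn [-0.24 -0.1  16.63] shift [-72.8  18.9  -6. ] rows 2.3
t 31.82 tcp [584.6 130.8 250.2] rot [-3.138e+00 -2.000e-03  1.660e+00] F [0.6 0.3 0.3] w 33.6 q [0.09 0.47 1.26 0.   1.41 0.  ]
turn [-0.24 -0.1  16.63] shift [-197.8  -42.5   -6.1] rows 4.9
```

>>> send_rows --targets '[[[0,0,7,-36,9,-5,0.6],[0,0,14,-70,16,-5,0.6],[0,0,16,-110,4,-5,0.6],[0,0,16,-150,-16,-5,0.6],[0,0,16,-190,-38,-5,0.6]]]'

```text
time: 32.23
tool_pos: [567.0, -55.2, 254.2]
tcp_rot: [-3.136, -0.003, 1.387]
contact_force: [1.3, -1.2, -0.6]
grip_width: 33.8
```

```bash
python3 -c "
from h import *
plan([471.5,-168,250],1.37,0)"
```

```text
t 32.23 tcp [567.  -55.2 254.2] rot [-3.136e+00 -3.000e-03  1.387e+00] F [ 1.3 -1.2 -0.6] w 33.8 q [-0.23  0.41  1.35  0.    1.39 -0.05]
turn [-0.3  -0.14  0.95] shift [-128.4  -73.2    4.2] rows 3.5
```

>>> send_rows --targets '[[[0,0,0.7,-118,-68,5,0.6],[0,0,0.7,-118,-68,5,0.6],[0,0,0.7,-118,-68,5,0.6],[0,0,0.7,-118,-68,5,0.6],[0,0,0.7,-118,-68,5,0.6]]]'

```text
time: 32.65
tool_pos: [477.5, -158.8, 250.3]
tcp_rot: [-3.137, -0.003, 1.37]
contact_force: [0.9, -0.4, -0.4]
grip_width: 33.5
```

```bash
python3 -c "
from h import *
plan([471.5,-168,240],1.37,0)"
```

```text
t 32.65 tcp [ 477.5 -158.8  250.3] rot [-3.137e+00 -3.000e-03  1.370e+00] F [ 0.9 -0.4 -0.4] w 33.5 q [-0.47  0.29  1.54  0.    1.32 -0.27]
turn [-0.25 -0.17  0.01] shift [-10.2  -4.   10.2] rows 0.4
```

>>> send_rows --targets '[[[0,0,0,-10,-4,10,0.6],[0,0,0,-10,-4,16,0.6],[0,0,0,-10,-4,16,0.6],[0,0,0,-10,-4,16,0.6]]]'

```text
time: 32.98
tool_pos: [474.4, -164.9, 235.2]
tcp_rot: [-3.139, -0.003, 1.375]
contact_force: [0.7, 0.3, -0.2]
grip_width: 33.4
```

```bash
python3 snap.py 21
cat > hold.py <<'E'
from ov import *
import sys
n=sys.argv[1]; px=eval(sys.argv[2]); dz=float(sys.argv[3])
o=get_obs(); x,y,z=o["tool_pos"]; p=(x,y,o["tcp_rot"][2])
plan([px[0],px[1],135+43-1],px[2]+np.pi/2,0)
c=proj("scene",[px[0],px[1],135])[0].astype(int); x0,y0=c[0]-45,c[1]-60
a=crop(cv2.imread(f"pics/scene{n}.png"),x0,y0,90,100,6); b=a.copy()
for off,col in((-7.5,(0,255,255)),(7.5,(0,255,255))):
    draw(b,"scene",p,[((-23,off,z-dz),(23,off,z-dz))],6,x0,y0,col)
draw(b,"scene",px,box(2,48,99,135),6,x0,y0,(0,255,0))
draw(b,"scene",px,[((-10,0,135),(10,0,135))],6,x0,y0,(0,0,255))
cv2.imwrite(f"pics/hold{n}.png",cv2.resize(np.hstack([a,b]),(800,444)))
E
python3 hold.py 21 "(471.5,-168,-.2)" 65
```

```text
t 33.08 tcp [ 474.8 -165.2  236. ] rot [-3.141e+00 -3.000e-03  1.376e+00] F [ 0.  -0.4 -0.8] w 33.4 q [-0.49  0.29  1.57  0.    1.28 -0.29]
t 33.08 tcp [ 474.8 -165.2  236. ] rot [-3.141e+00 -3.000e-03  1.376e+00] F [ 0.  -0.4 -0.8] w 33.4 q [-0.49  0.29  1.57  0.    1.28 -0.29]
turn [-0.03 -0.15  0.29] shift [-3.5 -2.6 59. ] rows 1.4
```

View pics/hold21.png

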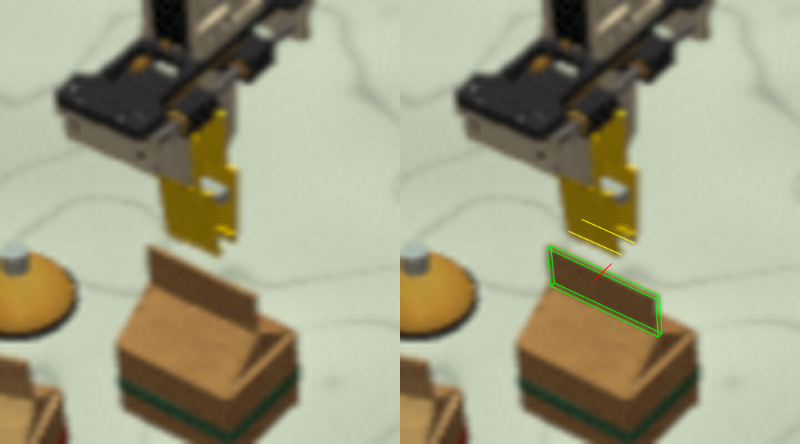

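>>> send_rows --targets '[[[0,0,0.3,-3,-2.6,0,0.6],[0,0,0.3,-3,-2.6,0,0.6],[0,0,0.3,-3,-2.6,18,0.6],[0,0,0.3,-3,-2.6,36,0.6],[0,0,0.3,-3,-2.6,46,0.6]]]'

```text
time: 33.5
tool_pos: [470.5, -168.0, 188.9]
tcp_rot: [-3.14, -0.003, 1.369]
contact_force: [-0.1, 0.3, -1.1]
grip_width: 33.6
```

```bash
python3 snap.py 22;python3 hold.py 22 "(471.5,-168,-.2)" 65
```

```text
t 33.6 tcp [ 470.1 -167.9  188.8] rot [-3.138e+00 -3.000e-03  1.369e+00] F [-0.   0.  -0.4] w 33.5 q [-0.5   0.33  1.65  0.    1.16 -0.3 ]
t 33.6 tcp [ 470.1 -167.9  188.8] rot [-3.138e+00 -3.000e-03  1.369e+00] F [-0.   0.  -0.4] w 33.5 q [-0.5   0.33  1.65  0.    1.16 -0.3 ]
turn [-0.2  -0.19 -0.09] shift [ 0.1  1.4 11.8] rows 0.3
```

View pics/hold22.png

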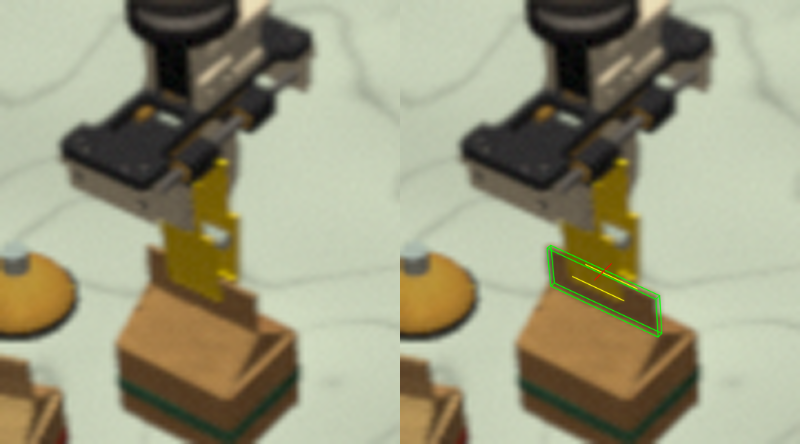

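>>> send_rows --targets '[[[0,0,0,4,0.7,5,0.6],[0,0,0,4,0.7,11,0.6],[0,0,0,4,0.7,11,0.6],[0,0,0,4,0.7,11,0.6]]]'

```text
time: 33.93
tool_pos: [472.6, -164.5, 179.3]
tcp_rot: [-3.141, -0.002, 1.37]
contact_force: [-0.7, 0.3, -0.4]
grip_width: 33.7
```

```bash
python3 snap.py 23;python3 hold.py 23 "(471.5,-168,-.2)" 65
```

```text
t 34.03 tcp [ 472.7 -164.7  179.6] rot [ 3.141e+00 -2.000e-03  1.369e+00] F [-0.  -0.4 -1. ] w 33.7 q [-0.49  0.34  1.66  0.    1.14 -0.29]
t 34.03 tcp [ 472.7 -164.7  179.6] rot [ 3.141e+00 -2.000e-03  1.369e+00] F [-0.  -0.4 -1. ] w 33.7 q [-0.49  0.34  1.66  0.    1.14 -0.29]
turn [ 0.02 -0.12 -0.08] shift [-3.5 -0.6  2.6] rows 0.1
```

View pics/hold23.png

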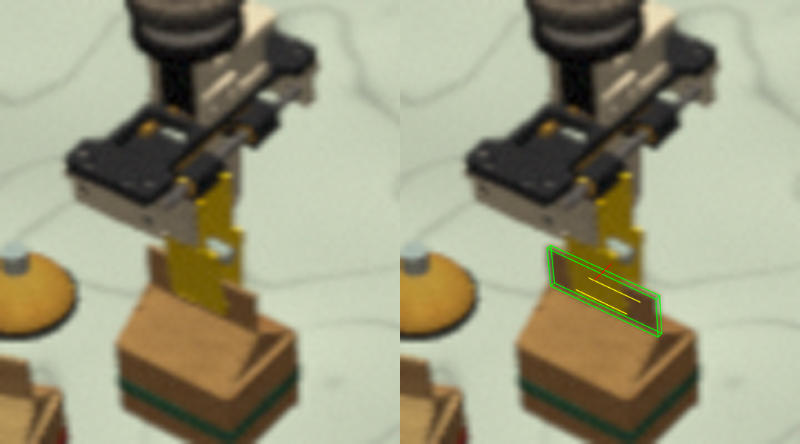

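>>> send_rows --targets '[[[0,0,0,0,0,1.5,0.6],[0,0,0,0,0,1.5,0],[0,0,0,0,0,1.5,-0.5],[0,0,0,0,0,1.5,-1],[0,0,0,0,0,1.5,-1]]]'

```text
time: 34.45
tool_pos: [472.6, -164.7, 177.8]
tcp_rot: [-3.141, -0.002, 1.369]
contact_force: [-0.5, -0.5, 0.2]
grip_width: 55.5
```

>>> send_rows --targets '[[[0,0,0,0,0,0,-1],[0,0,0,0,0,0,-1],[0,0,0,0,0,0,-1],[0,0,0,0,0,-30,-1],[0,0,0,0,0,-70,-1]]]'

```text
time: 34.87
tool_pos: [470.7, -163.9, 245.5]
tcp_rot: [-3.134, -0.005, 1.369]
contact_force: [1.3, -0.7, 0.5]
grip_width: 88.6
```

```bash
python3 snap.py 24;python3 hold.py 24 "(471.5,-168,-.2)" 65; python3 -c "
from h import *
plan([590,-50,265],1.8,0)"
```

```text
t 34.97 tcp [ 475.1 -166.1  253.4] rot [3.131e+00 1.000e-03 1.369e+00] F [-0.  -0.  -0.2] w 91.2 q [-0.49  0.28  1.54  0.    1.31 -0.29]
t 34.97 tcp [ 475.1 -166.1  253.4] rot [3.131e+00 1.000e-03 1.369e+00] F [-0.  -0.  -0.2] w 91.2 q [-0.49  0.28  1.54  0.    1.31 -0.29]
turn [ 0.58  0.04 -0.08] shift [-2.6 -3.9 76.3] rows 1.8
t 34.97 tcp [ 475.1 -166.1  253.4] rot [3.131e+00 1.000e-03 1.369e+00] F [-0.  -0.  -0.2] w 91.2 q [-0.49  0.28  1.54  0.    1.31 -0.29]
turn [  0.56   0.16 -24.67] shift [136.7  89.5 -10.8] rows 3.9
```

View pics/hold24.png

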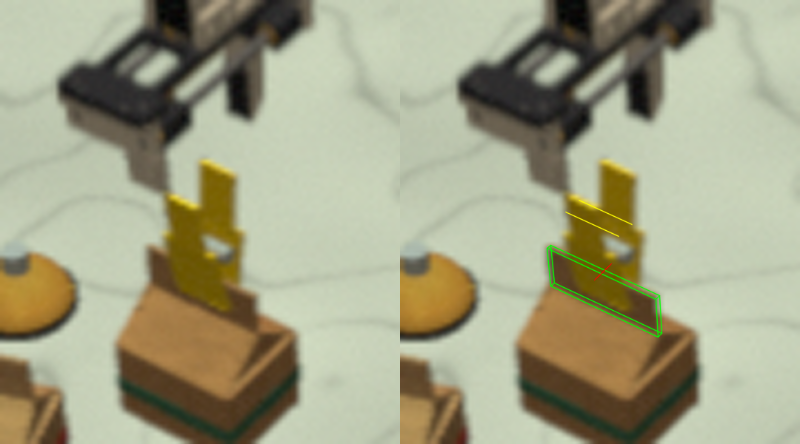

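The yellow clip stands on carton 1's tab. The red clip is next.

```bash
python3 -c "
from h import *
plan([467.8,390.5,262],2.293,0)"
```

```text
t 34.97 tcp [ 475.1 -166.1  253.4] rot [3.131e+00 1.000e-03 1.369e+00] F [-0.  -0.  -0.2] w 91.2 q [-0.49  0.28  1.54  0.    1.31 -0.29]
turn [  0.52   0.31 -52.92] shift [ 543.9 -118.4  -10.2] rows 13.3
```

>>> send_rows --targets '[[[0.5,0,0,40,-9,-10,-1],[0.5,0,-53,544,-118,-10,-1],[0.5,0,-53,544,-118,-10,-1],[0.5,0,-53,544,-118,-10,-1],[0.5,0,-53,544,-118,-10,-1]]]'

```text
time: 35.38
tool_pos: [469.4, 44.1, 258.1]
tcp_rot: [-3.134, -0.004, 1.875]
contact_force: [2.3, 0.4, 1.2]
grip_width: 91.8
```

```bash
python3 -c "
from h import *
plan([467.8,390.5,262],2.293,0)"
```

```text
t 35.38 tcp [469.4  44.1 258.1] rot [-3.134 -0.004  1.875] F [2.3 0.4 1.2] w 91.8 q [-0.07  0.22  1.6   0.    1.33 -0.37]
turn [ -0.35  -0.33 -23.96] shift [331.  102.2  -3.2] rows 8.3
```

>>> send_rows --targets '[[[0,0,-23,331,102,0,-1],[0,0,-23,331,102,0,-1],[0,0,-23,331,102,0,-1],[0,0,-23,331,102,0,-1],[0,0,-23,331,102,0,-1]]]'

```text
time: 35.8
tool_pos: [469.4, 252.8, 258.5]
tcp_rot: [-3.137, -0.007, 2.273]
contact_force: [0.4, 0.4, -0.3]
grip_width: 91.9
```

```bash
python3 -c "
from h import *
plan([467.8,390.5,220],2.293,0)"
```

```text
t 35.8 tcp [469.4 252.8 258.5] rot [-3.137 -0.007  2.273] F [ 0.4  0.4 -0.3] w 91.9 q [ 0.35  0.34  1.44  0.    1.37 -0.36]
turn [-0.27 -0.4  -1.16] shift [105.9  87.9  38.8] rows 3.4
```

>>> send_rows --targets '[[[0,0,-1,95,80,30,-1],[0,0,-1,95,80,38,-1],[0,0,-1,95,80,38,-1],[0,0,-1,95,80,38,-1],[0,0,-1,95,80,38,-1]]]'

```text
time: 36.22
tool_pos: [468.3, 376.9, 218.6]
tcp_rot: [-3.133, -0.008, 2.292]
contact_force: [-0.0, -0.3, 0.6]
grip_width: 91.8
```

```bash
python3 -c "
from h import *
plan([467.8,390.5,112.5],2.293,0)"
```

```text
t 36.22 tcp [468.3 376.9 218.6] rot [-3.133 -0.008  2.292] F [-0.  -0.3  0.6] w 91.8 q [ 0.55  0.49  1.31  0.01  1.35 -0.18]
turn [-0.47 -0.45 -0.07] shift [  9.7   9.5 106.1] rows 2.6
```

>>> send_rows --targets '[[[0,0,0,9,8.5,0,-1],[0,0,0,9,8.5,30,-1],[0,0,0,9,8.5,65,-1],[0,0,0,9,8.5,90,-1],[0,0,0,9,8.5,105,-1]]]'

```text
time: 36.63
tool_pos: [468.4, 385.3, 113.3]
tcp_rot: [-3.133, -0.007, 2.287]
contact_force: [-0.9, -0.4, -0.1]
grip_width: 91.8
```

```bash
python3 snap.py 25;python3 -c "
from h import *
plan([467.8,390.5,112.5],2.293,0)"
python3 - <<'E'
from ov import *
o=get_obs();x,y,z=o["tool_pos"];p=(x,y,o["tcp_rot"][2]-np.pi)
a=crop(cv2.imread(f"pics/scene25.png"),400,180,100,100,6)
fing=[]
for zz in(z,z+40):
    P=[(-9.5,46,zz),(9.5,46,zz),(9.5,65,zz),(-9.5,65,zz)]
    fing+=[(P[i],P[(i+1)%4]) for i in range(4)]
draw(a,"scene",p,fing,6,400,180,(0,255,255))
k=-80.5; draw(a,"scene",(521.,330.1,-.848),[((k-23,8,48),(k+23,8,48)),((k-15,24,155),(k+15,24,155))],6,400,180,(255,255,255))
cv2.imwrite("pics/z25.png",a)
E
```

```text
t 36.73 tcp [468.2 385.3 113.5] rot [-3.131 -0.008  2.287] F [ 0.5 -0.1  0.3] w 92.1 q [ 0.56  0.6   1.43  0.01  1.12 -0.16]
t 36.73 tcp [468.2 385.3 113.5] rot [-3.131 -0.008  2.287] F [ 0.5 -0.1  0.3] w 92.1 q [ 0.56  0.6   1.43  0.01  1.12 -0.16]
turn [-0.61 -0.44 -0.36] shift [4.2 3.2 1. ] rows 0.1
```

View pics/z25.png

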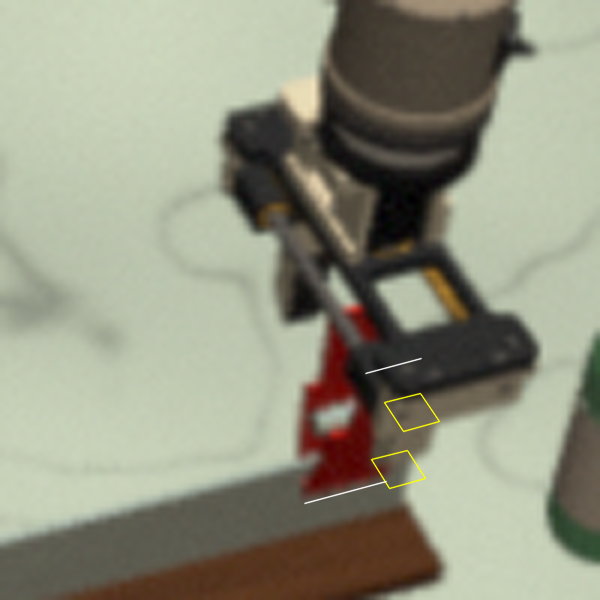

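>>> send_rows --targets '[[[-0.6,-0.4,-0.4,3.5,3.2,1,-1],[-0.6,-0.4,-0.4,3.5,3.2,1,-1],[-0.6,-0.4,-0.4,3.5,3.2,1,0.6],[-0.6,-0.4,-0.4,3.5,3.2,1,0.6],[-0.6,-0.4,-0.4,3.5,3.2,1,0.6]]]'

```text
time: 37.15
tool_pos: [469.5, 392.5, 115.8]
tcp_rot: [3.135, 0.0, 2.295]
contact_force: [-0.1, -0.1, -0.3]
grip_width: 76.2
```

>>> send_rows --targets '[[[0,0,0,0,0,0,0.6],[0,0,0,0,0,0,0.6],[0,0,0,0,0,0,0.6],[0,0,0,0,0,0,0.6],[0,0,0,0,0,0,0.6]]]'

```text
time: 37.57
tool_pos: [469.2, 392.3, 114.7]
tcp_rot: [3.136, -0.0, 2.295]
contact_force: [0.6, -0.2, -0.8]
grip_width: 43.1
```

>>> send_rows --targets '[[[0,0,0,0,0,0,0.6],[0,0,0,0,0,0,0.6],[0,0,0,0,0,0,0.6],[0,0,0,0,0,0,0.6]]]'

```text
time: 37.9
tool_pos: [469.2, 392.2, 114.7]
tcp_rot: [3.137, -0.0, 2.295]
contact_force: [0.1, -0.3, -1.3]
grip_width: 33.7
```

>>> send_rows --targets '[[[0,0,0,0,0,-20,0.6],[0,0,0,0,0,-50,0.6],[0,0,0,0,0,-90,0.6],[0,0,0,0,0,-130,0.6],[0,0,0,0,0,-170,0.6]]]'

```text
time: 38.32
tool_pos: [468.2, 391.4, 286.5]
tcp_rot: [3.137, -0.0, 2.295]
contact_force: [1.4, 0.9, -1.0]
grip_width: 33.6
```

```bash
python3 snap.py 26
python3 - <<'E'
from h import *
for n in("carton3_tab",):
    r={c:place_of(n,c) for c in("scene","top")}
    for c in r:
        for k in r[c][:3]:print(c,round(k["conf"],2),np.round(k["location"],1),np.round(atz(c,k["location"][::-1],135)))
E
python3 - <<'E'
from ov import *
cv2.imwrite("pics/c3s.png",crop(cv2.imread("pics/scene26.png"),190,190,80,65,8))
cv2.imwrite("pics/c3t.png",crop(cv2.imread("pics/top26.png"),390,210,90,70,8))
E
```

```text
t 38.42 tcp [470.7 393.2 292.8] rot [3.122e+00 2.000e-03 2.295e+00] F [ 0.3 -0.2 -0.4] w 33.5 q [ 0.57  0.46  1.16  0.    1.5  -0.15]
scene 0.61 [206.4 228.5] [ 602. -298.  135.]
top 0.55 [230.4 436.6] [ 612. -284.  135.]
top 0.16 [283.3 399.6] [ 470. -178.  135.]
```

View pics/c3s.png

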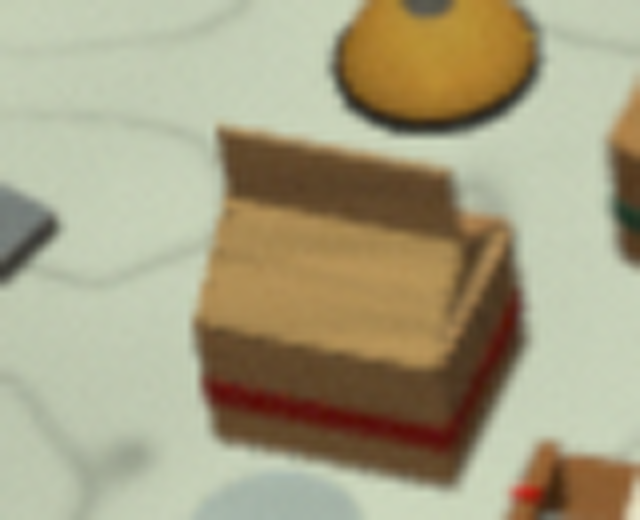

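View pics/c3t.png

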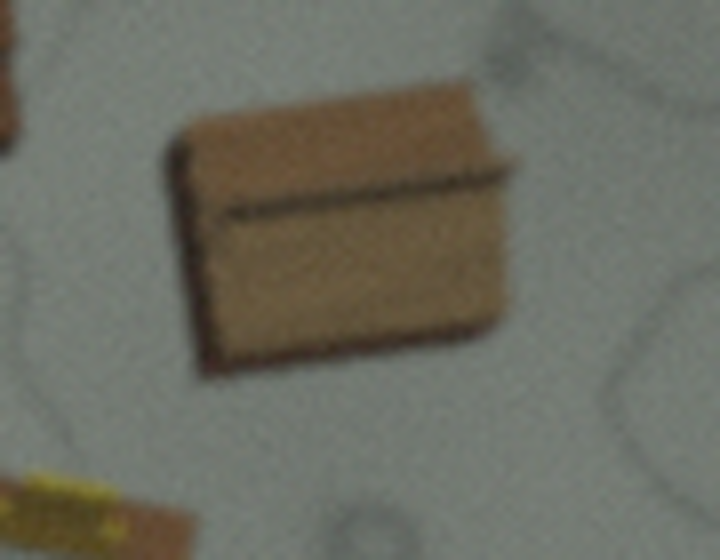

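Run:
```python
from fit import *
T=lambda x,y,f,pts:[(x+a/f-.5,y+b/f-.5) for a,b in pts]
o=[("top",p,l) for p,l in zip(T(390,210,8,[(230,207),(512,161),(186,130),(468,84),(500,325),(216,366)]),[(0,48,135),(0,-48,135),(42,52,70),(42,-52,70),(-42,-52,70),(-42,52,70)])]
o+=[("scene",p,l) for p,l in zip(T(190,190,8,[(220,127),(453,173),(197,323),(440,370),(510,222)]),[(0,-48,135),(0,48,135),(42,-52,70),(42,52,70),(-42,52,70)])]
for cams in (("top","scene"),("top",),("scene",)):
    p,r=fit([k for k in o if k[0] in cams],[605,-290,.13]); print(cams,np.round(p,3)); 
    if len(cams)==2: print(np.round(r,1).tolist())
```

```text
('top', 'scene') [ 6.05486e+02 -2.83228e+02  1.28000e-01]
[[0.9, -0.1], [0.5, 0.7], [-0.7, -0.3], [0.2, 0.3], [1.5, -0.8], [0.5, -0.7], [0.6, 0.3], [0.6, 0.1], [-0.1, -0.2], [0.7, 0.3], [1.5, 0.2]]
('top',) [ 6.04973e+02 -2.81829e+02  1.25000e-01]
('scene',) [ 6.05928e+02 -2.85493e+02  1.40000e-01]
```

```bash
python3 -c "
from h import *
plan([610,50,285],1.70,0)"
```

```text
t 38.52 tcp [468.8 391.8 285.9] rot [3.134 0.    2.295] F [ 0.1  0.  -1.2] w 33.5 q [ 0.57  0.47  1.17  0.    1.5  -0.15]
turn [ 0.44 -0.12 34.1 ] shift [-349.5 -120.8    0. ] rows 8.9
```

>>> send_rows --targets '[[[0,0,34,-350,-121,0,0.6],[0,0,34,-350,-121,0,0.6],[0,0,34,-350,-121,0,0.6],[0,0,34,-350,-121,0,0.6],[0,0,34,-350,-121,0,0.6]]]'

```text
time: 38.93
tool_pos: [547.6, 197.2, 282.2]
tcp_rot: [3.141, -0.003, 1.696]
contact_force: [0.6, 0.3, -0.7]
grip_width: 33.5
```

```bash
python3 -c "
from h import *
plan([610,-20,285],1.70,0)"
```

```text
t 38.93 tcp [547.6 197.2 282.2] rot [ 3.141e+00 -3.000e-03  1.696e+00] F [ 0.6  0.3 -0.7] w 33.5 q [0.21 0.41 1.26 0.   1.47 0.09]
turn [ 0.02 -0.16 -0.23] shift [-223.3   34.8   -3.4] rows 5.4
```

>>> send_rows --targets '[[[0,0,0,-223,35,-3,0.6],[0,0,0,-223,35,-3,0.6],[0,0,0,-223,35,-3,0.6],[0,0,0,-223,35,-3,0.6],[0,0,0,-223,35,-3,0.6]]]'

```text
time: 39.35
tool_pos: [606.4, -2.7, 284.4]
tcp_rot: [3.141, -0.004, 1.702]
contact_force: [-0.1, 0.3, -0.4]
grip_width: 33.7
```

```bash
python3 -c "
from h import *
plan([605.5,-284,260],1.70,0)"
```

```text
t 39.35 tcp [606.4  -2.7 284.4] rot [ 3.141 -0.004  1.702] F [-0.1  0.3 -0.4] w 33.7 q [-0.13  0.46  1.18  0.    1.5  -0.26]
turn [ 0.03 -0.24  0.09] shift [-278.9  -37.6   23.2] rows 6.8
```

>>> send_rows --targets '[[[0,0,0,-265,-36,0,0.6],[0,0,0,-265,-36,0,0.6],[0,0,0,-265,-36,0,0.6],[0,0,0,-265,-36,0,0.6],[0,0,0,-265,-36,0,0.6]]]'

```text
time: 39.77
tool_pos: [605.1, -210.8, 283.5]
tcp_rot: [3.141, -0.005, 1.702]
contact_force: [0.7, -0.1, -0.4]
grip_width: 33.4
```

```bash
python3 -c "
from h import *
plan([605.5,-284,240],1.70,0)"
```

```text
t 39.77 tcp [ 605.1 -210.8  283.5] rot [ 3.141 -0.005  1.702] F [ 0.7 -0.1 -0.4] w 33.4 q [-0.46  0.54  1.06  0.01  1.55 -0.59]
turn [ 0.05 -0.31  0.1 ] shift [-72.8  -9.2  43.1] rows 2.0
```

>>> send_rows --targets '[[[0,0,0,-60,-8,15,0.6],[0,0,0,-60,-8,43,0.6],[0,0,0,-60,-8,43,0.6],[0,0,0,-60,-8,43,0.6],[0,0,0,-60,-8,43,0.6]]]'

```text
time: 40.18
tool_pos: [606.0, -268.8, 241.7]
tcp_rot: [3.139, -0.005, 1.702]
contact_force: [-0.3, -0.0, -0.5]
grip_width: 33.6
```

```bash
python3 snap.py 27; python3 hold.py 27 "(605.5,-284,.13)" 66.5
```

```text
t 40.28 tcp [ 606.8 -268.2  243.6] rot [ 3.136e+00 -2.000e-03  1.703e+00] F [ 0.7 -0.3  0.5] w 33.7 q [-0.53  0.6   1.06  0.01  1.48 -0.67]
t 40.28 tcp [ 606.8 -268.2  243.6] rot [ 3.136e+00 -2.000e-03  1.703e+00] F [ 0.7 -0.3  0.5] w 33.7 q [-0.53  0.6   1.06  0.01  1.48 -0.67]
turn [ 0.32 -0.14  0.15] shift [-15.6  -3.7  66.6] rows 1.6
```

View pics/hold27.png

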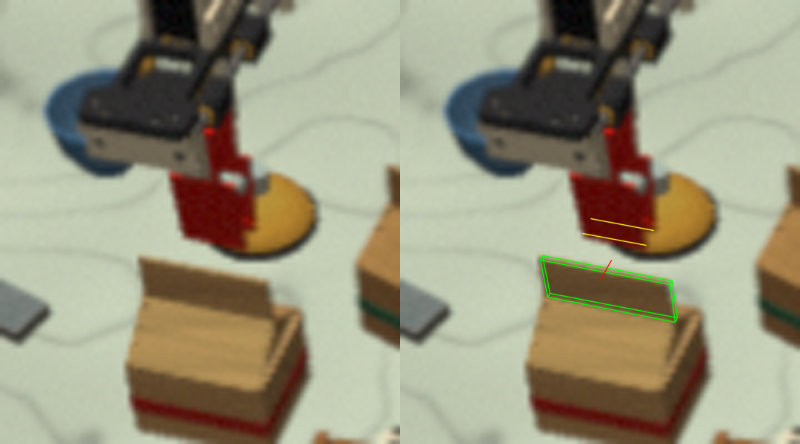

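>>> send_rows --targets '[[[0.3,0,0,-16.7,-2.8,0,0.6],[0.3,0,0,-16.7,-2.8,0,0.6],[0.3,0,0,-16.7,-2.8,20,0.6],[0.3,0,0,-16.7,-2.8,30,0.6],[0.3,0,0,-16.7,-2.8,30,0.6]]]'

```text
time: 40.7
tool_pos: [604.8, -284.5, 210.2]
tcp_rot: [-3.137, -0.006, 1.703]
contact_force: [-0.4, 0.1, -1.0]
grip_width: 33.7
```

```bash
python3 snap.py 28; python3 hold.py 28 "(606.5,-285,.13)" 66.5
```

```text
t 40.8 tcp [ 605.7 -285.4  212.7] rot [-3.14  -0.004  1.703] F [-0.4  0.9 -0.5] w 33.5 q [-0.56  0.63  1.09  0.    1.43 -0.69]
t 40.8 tcp [ 605.7 -285.4  212.7] rot [-3.14  -0.004  1.703] F [-0.4  0.9 -0.5] w 33.5 q [-0.56  0.63  1.09  0.    1.43 -0.69]
turn [-0.08 -0.21  0.1 ] shift [ 0.2  0.9 35.7] rows 0.9
```

View pics/hold28.png

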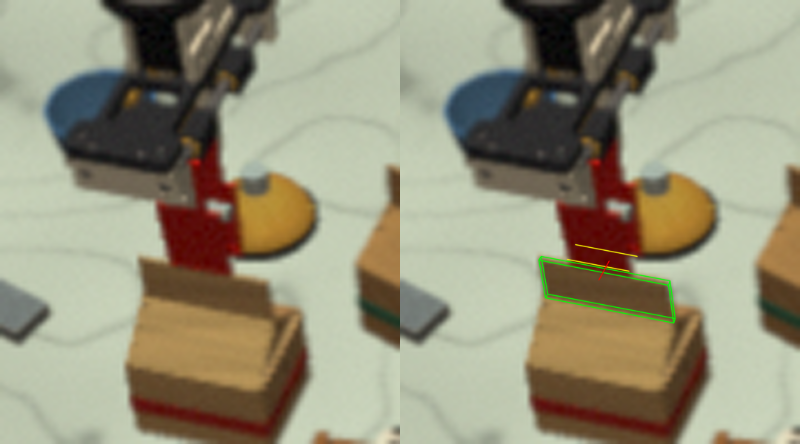

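>>> send_rows --targets '[[[0,0,0,0,0.9,4,0.6],[0,0,0,0,0.9,10,0.6],[0,0,0,0,0.9,18,0.6],[0,0,0,0,0.9,18,0.6]]]'

```text
time: 41.13
tool_pos: [605.8, -285.6, 192.5]
tcp_rot: [-3.138, -0.005, 1.702]
contact_force: [0.3, 0.5, -1.4]
grip_width: 33.3
```

```bash
python3 snap.py 29; python3 hold.py 29 "(606.5,-285,.13)" 66.5
```

```text
t 41.23 tcp [ 606.3 -286.   193.9] rot [-3.14  -0.004  1.702] F [-0.2 -0.8 -0.2] w 33.3 q [-0.56  0.64  1.12  0.    1.39 -0.69]
t 41.23 tcp [ 606.3 -286.   193.9] rot [-3.14  -0.004  1.702] F [-0.2 -0.8 -0.2] w 33.3 q [-0.56  0.64  1.12  0.    1.39 -0.69]
turn [-0.11 -0.23  0.05] shift [ 0.9  0.4 16.9] rows 0.4
```

View pics/hold29.png

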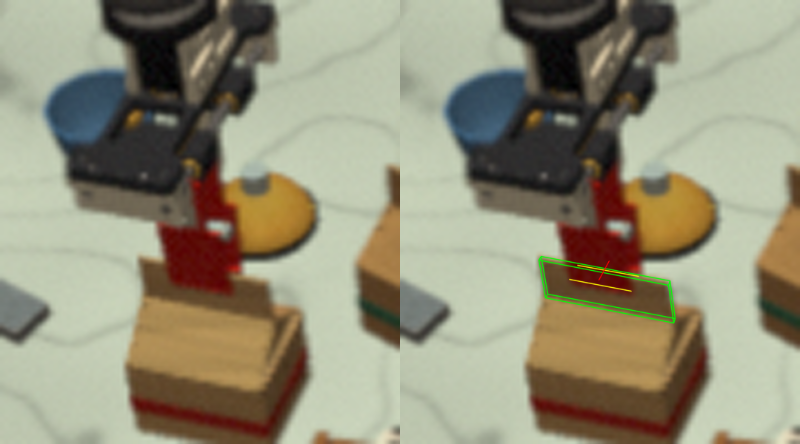

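>>> send_rows --targets '[[[0,0,0,3,0.3,7,0.6],[0,0,0,3,0.3,14,0.6],[0,0,0,3,0.3,14,0.6],[0,0,0,3,0.3,14,0.6]]]'

```text
time: 41.57
tool_pos: [606.1, -282.8, 179.8]
tcp_rot: [-3.139, -0.004, 1.702]
contact_force: [-0.3, 0.0, -0.5]
grip_width: 33.3
```

>>> send_rows --targets '[[[0,0,0,0,0,0,0.6],[0,0,0,0,0,0,0],[0,0,0,0,0,0,-0.5],[0,0,0,0,0,0,-1],[0,0,0,0,0,0,-1]]]'

```text
time: 41.98
tool_pos: [606.5, -283.1, 180.9]
tcp_rot: [-3.141, -0.003, 1.702]
contact_force: [0.3, -0.2, 0.4]
grip_width: 55.7
```

>>> send_rows --targets '[[[0,0,0,0,0,0,-1],[0,0,0,0,0,0,-1],[0,0,0,0,0,0,-1],[0,0,0,0,0,-30,-1],[0,0,0,0,0,-70,-1]]]'

```text
time: 42.4
tool_pos: [604.9, -282.3, 247.1]
tcp_rot: [-3.134, -0.009, 1.702]
contact_force: [0.9, -0.9, 1.0]
grip_width: 89.0
```

```bash
python3 snap.py 30; python3 hold.py 30 "(606.5,-285,.13)" 66.5
python3 - <<'E'
from h import *
r={c:place_of("bell_top",c) for c in("scene","top")}
for c in r:
    for k in r[c][:3]:print(c,round(k["conf"],2),np.round(k["location"],1),np.round(atz(c,k["location"][::-1],54)))
from ov import *
cv2.imwrite("pics/bell.png",np.hstack([crop(cv2.imread("pics/scene0.png"),225,170,40,45,9),crop(cv2.imread("pics/top0.png"),435,280,40,45,9)]))
E
```

```text
t 42.5 tcp [ 608.8 -284.6  258.1] rot [3.133 0.005 1.702] F [ 0.8 -0.4  0.6] w 91.4 q [-0.55  0.6   1.01  0.    1.52 -0.68]
t 42.5 tcp [ 608.8 -284.6  258.1] rot [3.133 0.005 1.702] F [ 0.8 -0.4  0.6] w 91.4 q [-0.55  0.6   1.01  0.    1.52 -0.68]
turn [0.51 0.28 0.06] shift [ 0.3 -3.1 81.1] rows 1.9
scene 0.79 [184.1 244.2] [ 414. -354.   54.]
scene 0.2 [207.9 230.2] [ 534. -341.   54.]
top 0.59 [298.4 460.8] [ 434. -357.   54.]
top 0.43 [282.4 310.3] [485.  63.  54.]
```

View pics/hold30.png

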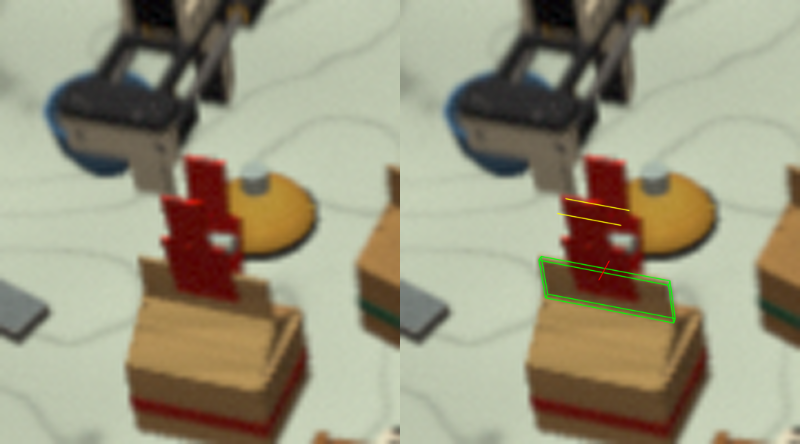

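View pics/bell.png

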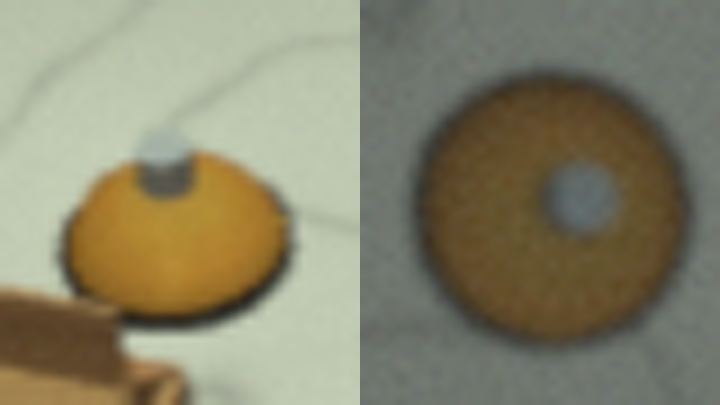

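View pics/scene30.png

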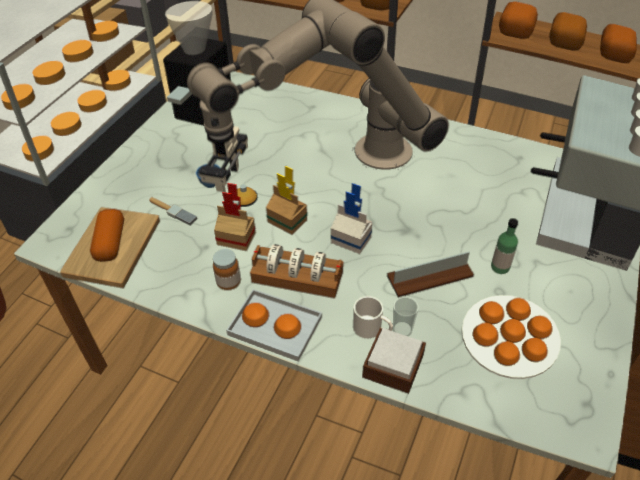

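All three clips stand on their tabs, and the strip at (430,272) is empty. The pin is at scene (243,186) and top (459,301); I'll locate it and press the bell with shut fingers.

```bash
python3 -c "
from h import *
print(atz('scene',(242.8,185.8),54),atz('top',(459.3,301.5),54),tri((242.8,185.8),(459.3,301.5)))
plan([428,-352,262],1.40,0)"
```

```text
[ 423.04501925 -354.5900466    54.        ] [ 425.19817337 -352.73589134   54.        ] (array([ 425.1867386 , -352.6625351 ,   56.29299239]), np.float64(0.8724777920231305))
t 42.6 tcp [ 607.  -283.6  252.2] rot [ 3.140e+00 -1.000e-03  1.702e+00] F [-0.7 -1.1 -0.6] w 91.2 q [-0.55  0.61  1.02  0.    1.51 -0.68]
turn [ 0.09 -0.07 17.29] shift [ -44.5 -186.4  -10.1] rows 4.6
```

```bash
python3 -c "
from h import *
plan([424.5,-353,200],1.702,0)"
```

```text
t 42.6 tcp [ 607.  -283.6  252.2] rot [ 3.140e+00 -1.000e-03  1.702e+00] F [-0.7 -1.1 -0.6] w 91.2 q [-0.55  0.61  1.02  0.    1.51 -0.68]
turn [ 0.1  -0.05 -0.01] shift [ -45.1 -190.1   51.9] rows 4.8
```

>>> send_rows --targets '[[[0,0,0,-10,-38,-10,-1],[0,0,0,-20,-78,-5,1],[0,0,0,-30,-118,5,1],[0,0,0,-38,-155,30,1],[0,0,0,-45,-190,52,1]]]'

```text
time: 43.02
tool_pos: [425.7, -351.2, 199.8]
tcp_rot: [-3.14, -0.003, 1.702]
contact_force: [0.4, 0.4, -1.0]
grip_width: 69.6
```

>>> send_rows --targets '[[[0,0,0,0,0,0,1],[0,0,0,0,0,0,1],[0,0,0,0,0,0,1],[0,0,0,0,0,0,1],[0,0,0,0,0,0,1]]]'

```text
time: 43.43
tool_pos: [429.1, -351.2, 201.7]
tcp_rot: [3.141, -0.002, 1.703]
contact_force: [0.3, -0.6, 0.2]
grip_width: 36.9
```

>>> send_rows --targets '[[[0,0,0,0,0,0,1],[0,0,0,0,0,0,1],[0,0,0,0,0,0,1]]]'

```text
time: 43.68
tool_pos: [428.2, -351.0, 201.2]
tcp_rot: [-3.141, -0.003, 1.703]
contact_force: [-0.1, -0.0, 0.0]
grip_width: 16.3
```

```bash
python3 -c "
from h import *
plan([424.5,-353,75],1.702,0)"; python3 snap.py 31; python3 unwrap.py pics/scene31.png pics/top31.png pics/unw31.png
```

```text
t 43.68 tcp [ 428.2 -351.   201.2] rot [-3.141e+00 -3.000e-03  1.703e+00] F [-0.1 -0.   0. ] w 16.3 q [-0.83  0.42  1.48  0.    1.25 -0.96]
turn [-0.04 -0.16  0.03] shift [ -1.8  -3.9 126.2] rows 3.0
t 43.78 tcp [ 428.  -351.1  201.2] rot [-3.141e+00 -3.000e-03  1.702e+00] F [-0.2 -0.8  0.7] w 8.5 q [-0.83  0.42  1.48  0.    1.25 -0.96]
```

View pics/scene31.png

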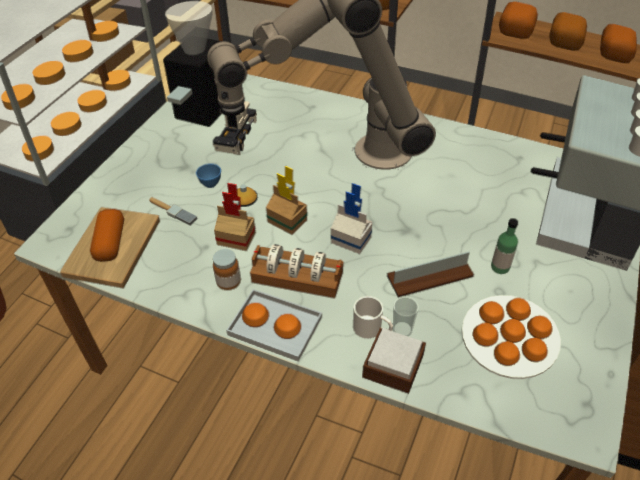

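View pics/unw31.png

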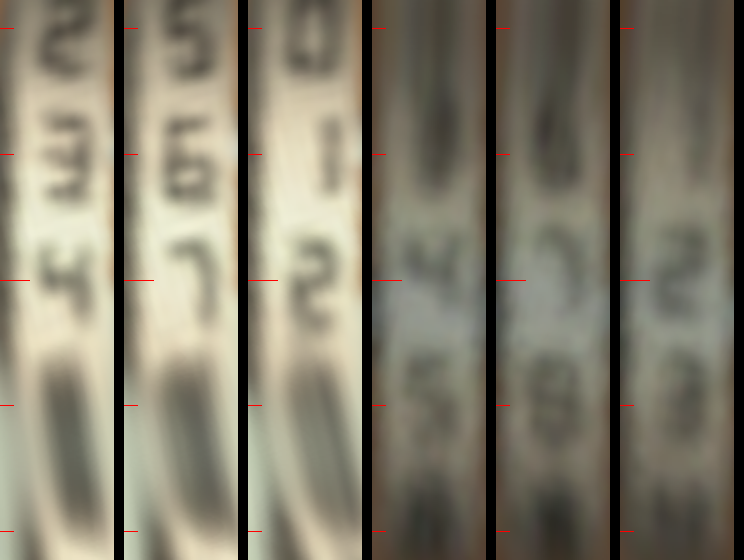

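View pics/top31.png

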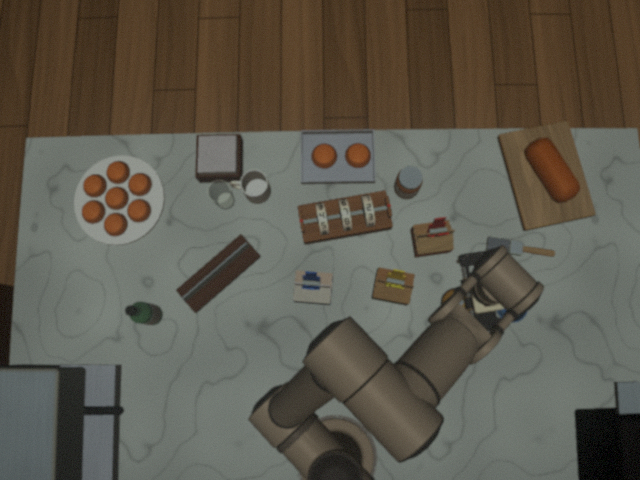

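>>> send_rows --targets '[[[0,0,0,-1.8,-3.9,35,1],[0,0,0,-1.8,-3.9,75,1],[0,0,0,-1.8,-3.9,110,1],[0,0,0,-1.8,-3.9,126,1],[0,0,0,-1.8,-3.9,126,1]]]'

```text
time: 44.2
tool_pos: [422.0, -351.2, 71.1]
tcp_rot: [-3.136, -0.01, 1.702]
contact_force: [-0.3, 0.3, 0.1]
grip_width: 0.5
```

```bash
python3 snap.py 32; python3 -c "
from h import *
plan([424.5,-353,44],1.702,0)
from ov import *
cv2.imwrite('pics/z32.png',crop(cv2.imread('pics/scene32.png'),205,140,80,75,8))"
```

```text
t 44.3 tcp [ 424.1 -353.3   75.3] rot [-3.140e+00 -3.000e-03  1.702e+00] F [-0.6 -0.7 -0.1] w 0.1 q [-0.83  0.56  1.64  0.    0.95 -0.97]
t 44.3 tcp [ 424.1 -353.3   75.3] rot [-3.140e+00 -3.000e-03  1.702e+00] F [-0.6 -0.7 -0.1] w 0.1 q [-0.83  0.56  1.64  0.    0.95 -0.97]
turn [-0.06 -0.19 -0.02] shift [ 0.2  0.5 31.3] rows 0.8
```

View pics/z32.png

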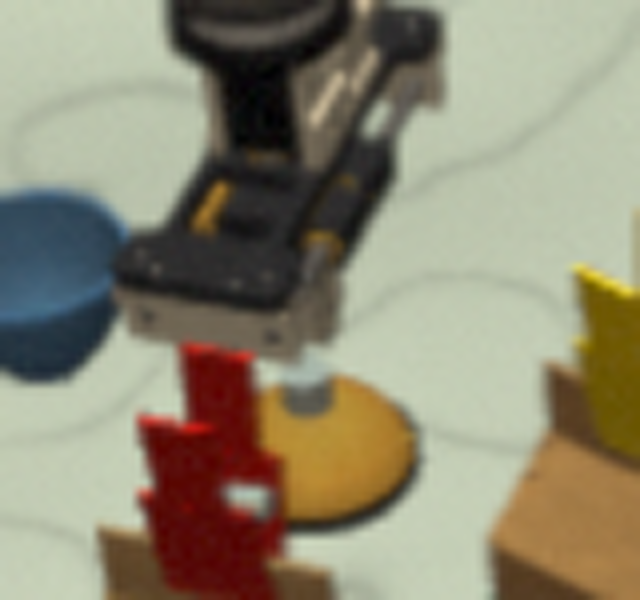

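>>> send_rows --targets '[[[0,0,0,0,0.5,10,1],[0,0,0,0,0.5,18,1],[0,0,0,0,0.5,24,1],[0,0,0,0,0.5,28,1],[0,0,0,0,0.5,28,1]]]'

```text
time: 44.72
tool_pos: [424.7, -353.3, 46.9]
tcp_rot: [-3.141, -0.002, 1.702]
contact_force: [0.2, -0.8, 3.3]
grip_width: 0.5
```

```bash
python3 -c "
from h import *
obs()"
```

```text
t 44.72 tcp [ 424.7 -353.3   46.9] rot [-3.141e+00 -2.000e-03  1.702e+00] F [ 0.2 -0.8  3.3] w 0.5 q [-0.83  0.6   1.66  0.    0.89 -0.97]
```

Contact shows 3.3 N. I'll press on to the stop.

>>> send_rows --targets '[[[0,0,0,0,0,2,1],[0,0,0,0,0,4,1],[0,0,0,0,0,4.5,1],[0,0,0,0,0,4.5,1],[0,0,0,0,0,4.5,1]]]'

```text
time: 45.13
tool_pos: [424.7, -353.3, 44.1]
tcp_rot: [-3.142, -0.002, 1.702]
contact_force: [-2.1, 2.1, 12.5]
grip_width: 0.5
```

>>> send_rows --targets '[[[0,0,0,0,0,0,1],[0,0,0,0,0,-10,1],[0,0,0,0,0,-40,1],[0,0,0,0,0,-80,1],[0,0,0,0,0,-120,1]]]'

```text
time: 45.55
tool_pos: [423.7, -352.5, 163.2]
tcp_rot: [-3.139, -0.006, 1.702]
contact_force: [1.6, -1.3, 0.2]
grip_width: 0.3
```

>>> send_rows --targets '[[[0,0,0,-20,-10,-40,1],[0,0,0,-50,-20,-80,1],[0,0,0,-80,-30,-100,1],[0,0,0,-80,-30,-100,1],[0,0,0,-80,-30,-100,1]]]'

```text
time: 45.97
tool_pos: [404.9, -439.1, 264.0]
tcp_rot: [3.141, 0.0, 1.699]
contact_force: [-0.2, 0.1, -1.5]
grip_width: 0.8
```

```bash
python3 snap.py 33; python3 unwrap.py pics/scene33.png pics/top33.png pics/unw33.png; python3 -c "
from ov import *
cv2.imwrite('pics/z33.png',crop(cv2.imread('pics/scene33.png'),190,160,200,140,4))
cv2.imwrite('pics/z33t.png',crop(cv2.imread('pics/top33.png'),280,180,200,140,4))"
```

```text
t 46.07 tcp [ 404.9 -435.9  260.9] rot [-3.14  -0.006  1.701] F [-0.8 -0.4 -0.3] w 0.3 q [-0.95  0.45  1.25  0.    1.44 -1.08]
```

View pics/z33.png

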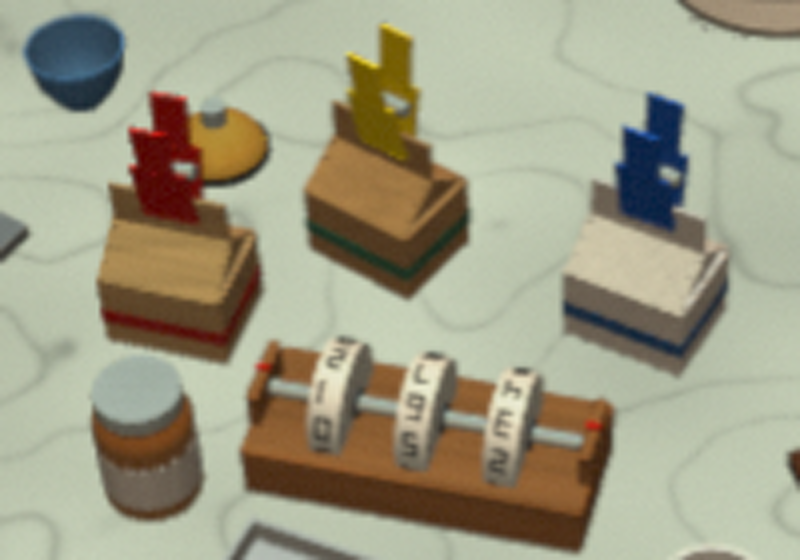

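View pics/z33t.png

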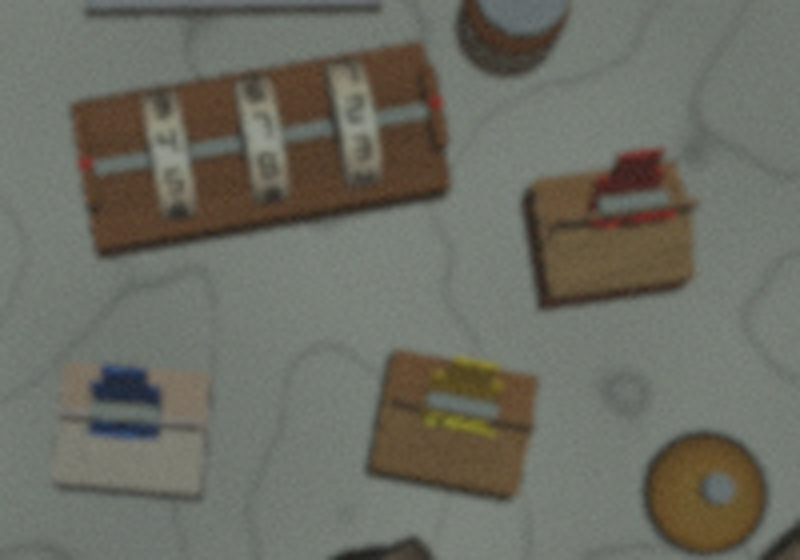

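The final pictures show the wheels at 4-7-2, a clip upright about mid-tab on every carton, and the bell pin up. Handing in.

```bash
python3 -c "
from plant import *
print(close_job(), get_obs()['time'])"
```

```text
the job is handed in; nothing more can be done
the job is handed in; nothing more can be done
```

The cake order is ready and handed in, at about 46 s on the robot's clock.

- **Wheels:** They read 4, 7, 2 and look centred to within about 0.05 rad. The two cameras disagreed by up to about 0.1 rad, so I aimed at the average of the two.
- **Clips:** The blue clip is on the white carton, yellow on the brown and red on the pale wood carton. All three look straight and within a few millimetres of mid-tab, about 20–22 mm down. All three cartons were there, so no clip was left over. The pale wood carton was knocked about 4 cm aside during the run, so I measured it again before placing its clip.
- **Bell:** I pressed it last, right down to its stop (fingertip at 44 mm, 12.5 N), and it sprang back up.
- **Checks:** The last pictures show the cartons upright and nothing in view out of place. I did not measure the bystander items again. The largest force I read on the arm was about 29 N, while turning the right wheel.

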